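Hang the spacer plates, then nest the emptied tote and stack the loaded one

ROBOT

A 6-joint arm with a two-finger parallel gripper is mounted at the origin on a cart in front of the work surface, level with it; the furniture and walls round the work are solid. World frame = base frame: x ahead of the robot, y to its left, z up, the work surface at z = 0. Lengths are in m, angles in rad, forces in N, time in s.
With the tool pointing down it reaches from about 0.35 to 0.975 m from the base axis. Payload 4.9 kg.
Tool frame: the origin (TCP) lies midway between the tips of the shut fingers; the grasp point (between the pads) lies 19 mm behind it; z points along the fingers, y is the direction in which the jaws open and shut (so a half turn about z gives the same grasp; the last joint's range is limited). The gripper opens to 85 mm and grips with 20 to 120 N. Pads are 22 mm wide; open, the fingers measure 114 mm over their backs; the gripper's body (76 mm by 85 mm) begins 54 mm behind the grasp point. The pads swing forward as they close: fully open they stand 13 mm farther back than shut.
Start: joints at [-1.365, 0.053, 1.613, -0, 1.476, -0.119], TCP at [0.199, -0.592, 0.2] pointing down, gripper open.
Joint ranges: [-3.01, 3.01], [-1.01, 2.22], [0.06, 2.58], [-1.02, 4.17], [0.09, 2.62], [-3.14, 3.14]. Speed limits (rad/s): [2.57, 2.57, 3.14, 3.14, 3.14, 3.14].

INTERFACE

Orientations are given as a rotation vector (axis times angle).
In Python, from station import ctrl gives the robot as it stands.
- The arm moves only by the tool play_rows, never from a script. Its argument "motion" is a list that holds one entry, the list of rows, each a list of 7 numbers: the closure, from -1 (fully open) to 1 (shut), then the shift along the tool's x, y, z in cm, then the turn, a rotation vector about the tool's x, y, z in degrees. A call has 1 to 20 rows; each row is the pose to reach, as a shift and turn from the pose measured when the call began, along the tool's axes at that moment; what a row does not reach only later rows make up. A row lasts 1/8 s, in which the tool goes at most 62.5 mm and 10.7 degrees, less where a joint would pass 70% of its speed; a pose out of reach is approached as far as the arm can. A call with a gripper value outside its range is refused whole. The fingers move at their own pace and stop on an object; "newtons" is the grip in N (left out, the last holds). Time passes only in rows, so rows that repeat a pose let the fingers close. It gives the time, the measured TCP pose, the force and the opening at its end, in the units of the state.
- ctrl.get_obs(): the state, without advancing time (a new reading comes with each control period).
- ctrl.get_image(name): name is "scene" or "side" or "wrist"; returns a dict with "color" (420x560x3 uint8, red, green, blue), "mtx" (3x3 intrinsics, pixels), "T" (4x4, takes a point from camera to world coordinates). Camera axes: x right, y up, looking along -z (the intrinsics and any distortion apply to the point x, -y, -z); pixel columns grow to the right and rows downward; lengths in m; the calibration is good to about 2 mm. A picture is of the moment at which its call begins. There is no depth.
- ctrl.finish_job(): hands the job in, once; it reports no verdict.
The state is a dict: "t": time; "q": joint angles; "dq": joint speeds; "effort": joint torques, N m; "tool_pos": TCP position; "tool_rot": TCP orientation; "contact_force": force on the tool from outside, world axes, zero at the start; "wrist_torque": the same for the moment, N m; "opening": finger opening in m.
Only numpy, scipy, OpenCV 4.12 (cv2) and the standard library are available. Lean on these libraries where they do the work, as an engineer would, in place of code of your own. Each camera call takes 0.05 s, during which the arm holds its last target.

TASK

Empty the slotted tote by hanging its spacer plates (there may be two or three) on the hook stand, longest first and shortest last, each pushed back against the stop collar or against the plate before it. Then make one pile of the three totes: nest the emptied slotted tote right down inside the empty tote, and stack the tote with the brass bushes, bushes still in it, on top so that it stands on the ledges instead of nesting; turn each tote end for end as needed. Leave the pen and the small spool where they lie.

Things in the scene. Friction and masses are not known exactly. Their poses are not given: they have to be found in the camera images.
- tote_empty: Empty grey stack-and-nest tote, bottom of the pile, 0.3 kg. All three totes are one moulding: open box, rim 134 (x) x 64 (y) mm, 70 mm high, origin at centre of underside, z up. The top 28 mm is an upright band, wall 3 mm, to be gripped across the 64 mm; below it (42 mm up) the tote steps in and tapers to 88 x 40 mm at the bottom, weighted floor 3 mm. Ribs and ledges: see the points.
- tote_empty_ledge (a point): Centre of the top of the ONE middle ledge at the +x end inside the rim, x = +58 mm, 66 mm up, 4 mm below the rim. TWO more ledges stand in the corners of the -x end; each reaches 12 mm in from the end wall. So the end with one ledge is +x. All totes alike.
- tote_rack_rib (a point): Lower end of the ONE middle rib outside the -x end of the slotted tote, x = -53 mm, 18 mm above its underside. TWO more such ribs are on the +x end, under the band. All totes alike. Set in with +x the SAME way as the lower tote, the ribs pass beside its ledges and the tote NESTS: its band rests on the lower rim, its origin 28 mm above the lower one's; side play 2 mm.
- tote_loaded_rib (a point): Lower end of the ONE middle rib outside the -x end of the tote with the bushes, x = -53 mm, 18 mm above its underside. Set in with +x the OPPOSITE way to the lower tote, the ribs stand on its ledges and the tote STACKS: its origin 48 mm above the lower one's; side play 4 mm lengthwise, 5 mm across.
- tote_rack: The tote with the black slotted insert (three cross slots 10 mm wide, 28 mm apart along x, insert top 40 mm above the underside) that holds the spacer plates at the start. Same moulding and origin as tote_empty; 0.2 kg.
- tote_loaded: The tote that holds two brass bushes. Same moulding and origin as tote_empty; about 0.2 kg, and 0.16 kg of bushes.
- plate_long: The longest aluminium spacer plate (may be absent), upright in a slot of tote_rack (any slot), leaning up to 3 degrees: 134 mm long (z, up), 32 mm wide (y), 8 mm thick (x), 70 g; origin at centre of lower end. Its hole goes through the thickness, 18 mm wide, 24 mm high, upper edge 34 mm below the plate's upper end. Grip it across the width near the upper end.
- plate_long_hole (a point): Centre of the hole of plate_long, 46 mm below its upper end; axes as the plate's.
- plate_mid: The middle aluminium spacer plate (may be absent), upright in a slot of tote_rack (any slot), leaning up to 3 degrees: 120 mm long (z, up), 32 mm wide (y), 8 mm thick (x), 70 g; origin at centre of lower end. Its hole goes through the thickness, 18 mm wide, 24 mm high, upper edge 34 mm below the plate's upper end. Grip it across the width near the upper end.
- plate_mid_hole (a point): Centre of the hole of plate_mid, 46 mm below its upper end; axes as the plate's.
- plate_short: The shortest aluminium spacer plate (may be absent), upright in a slot of tote_rack (any slot), leaning up to 3 degrees: 106 mm long (z, up), 32 mm wide (y), 8 mm thick (x), 70 g; origin at centre of lower end. Its hole goes through the thickness, 18 mm wide, 24 mm high, upper edge 34 mm below the plate's upper end. Grip it across the width near the upper end.
- plate_short_hole (a point): Centre of the hole of plate_short, 46 mm below its upper end; axes as the plate's.
- hook: Steel hook stand, fixed: base plate 120 x 90 x 10 mm, 16 mm post at its far (+x) end, top 154 mm up, and a level round rod, 8 mm diameter, axis 145 mm above the bench, pointing along the stand's own -x, roughly to the robot. The last 4 mm of the rod turn up, to 11 mm above the axis. Origin at centre of base underside.
- hook_stop (a point): Point on the rod's axis at the front face of the stop collar (24 mm diameter) at the rear of the rod; axes as the hook's. The free rod reaches from here 84 mm along -x to its very tip. A plate hung against the collar has its hole centre 4 mm in front of this point, the next 8 mm farther, and 8 mm below the axis.
- bush_1: Brass bush in tote_loaded, 31 mm diameter at the foot, 26 mm high, 80 g; origin at the centre of its underside.
- bush_2: Brass bush in tote_loaded, 31 mm diameter at the foot, 26 mm high, 80 g; origin at the centre of its underside.
- wick_spool: Small flat spool, 42 mm diameter, 11 mm high, loose on the bench; a bystander.
- marker: Pen, 136 mm long, 13 mm thick, loose on the bench near its front edge; a bystander.
Mind the look-alikes: they are no part of the job. Leave any pink look-alike of the plate_short alone.

How it is judged:
By the outcome, as a careful person would: the job done as asked, in the order asked, and still so for the second after the job is handed in, with the robot touching nothing.
Of plate_long, plate_mid, plate_short only 2 to 3 are there at a start; the rules pass over those that are not, and their reading is None.
At some moment in a run one of tote_empty, tote_loaded may be knocked a few centimetres aside while the robot is not near it.
It also fails if it takes over 192 s, if anything falls off the work surface, if the arm or the gripper's body presses on something with over 40 N, if the wrist force passes 120 N, or if a joint passes its speed limit or range.

## Working session

There is one attempt and no reset: what is moved stays moved. The work goes in short steps, Python scripts to look and compute and a tool call to move; the robot and the scene stay as the last step left them, time stands still between calls to the robot, and variables do not carry over. Pictures are saved under pics/ and viewed, and the job is handed in when it is done.

Besides the shell and the picture viewer there is one more tool, called in YAML: its name, and indented under it one key for each argument. play_rows: Moves the arm, as the interface text tells. Its arguments: {"type":"object","properties":{"motion":{"type":"array"},"newtons":{"type":"number"}},"required":["motion"]}

```bash
ls; mkdir -p pics; python3 - <<'E'
from station import ctrl
import cv2,numpy as np
o=ctrl.get_obs(); print({k:np.round(v,3) for k,v in o.items()})
for n in("scene","side","wrist"):
    d=ctrl.get_image(n); cv2.imwrite(f"pics/{n}0.png",d["color"][:,:,::-1]); print(n,d["mtx"].round(1).tolist(),d["T"].round(3).tolist(),[k for k in d])
E
```

```text
pics
{'t': np.float64(0.0), 'q': array([-1.365,  0.053,  1.614,  0.   ,  1.476, -0.119]), 'dq': array([-0.   , -0.   , -0.001,  0.001,  0.001, -0.   ]), 'effort': array([-0.0000e+00, -3.9367e+01, -3.7018e+01, -0.0000e+00,  7.0000e-03,
        0.0000e+00]), 'tool_pos': array([ 0.199, -0.592,  0.198]), 'tool_rot': array([-3.098, -0.508,  0.   ]), 'contact_force': array([ 0.061,  0.282, -0.537]), 'wrist_torque': array([-0.021,  0.011,  0.009]), 'opening': np.float64(0.086)}
scene [[403.6, 0.0, 277.5], [0.0, 403.6, 207.2], [0.0, 0.0, 1.0]] [[-0.711, 0.497, -0.497, 0.034], [-0.703, -0.489, 0.517, 0.497], [0.014, 0.717, 0.697, 0.794], [0.0, 0.0, 0.0, 1.0]] ['color', 'mtx', 'T']
side [[464.3, 0.0, 285.9], [0.0, 464.3, 213.9], [0.0, 0.0, 1.0]] [[0.996, 0.035, -0.085, 0.401], [-0.091, 0.529, -0.844, -1.176], [0.015, 0.848, 0.53, 0.861], [0.0, 0.0, 0.0, 1.0]] ['color', 'mtx', 'T']
wrist [[294.6, 0.0, 281.4], [0.0, 294.6, 212.0], [0.0, 0.0, 1.0]] [[0.32, 0.911, 0.259, 0.265], [-0.947, 0.308, 0.087, -0.569], [-0.001, -0.273, 0.962, 0.374], [0.0, 0.0, 0.0, 1.0]] ['color', 'mtx', 'T']
```

View pics/scene0.png

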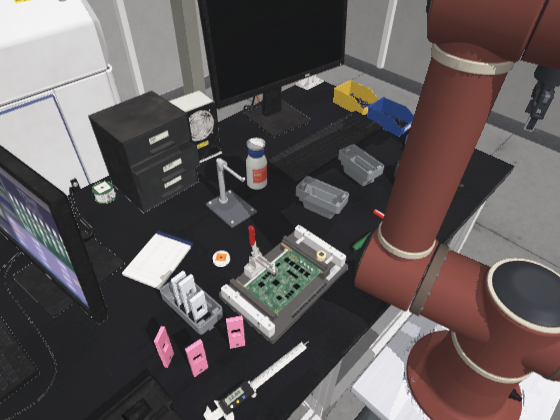

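View pics/side0.png

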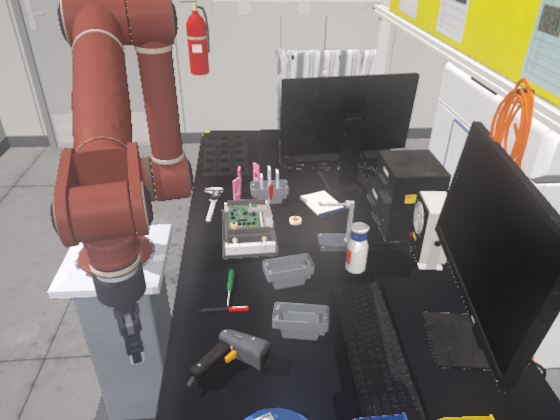

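View pics/wrist0.png

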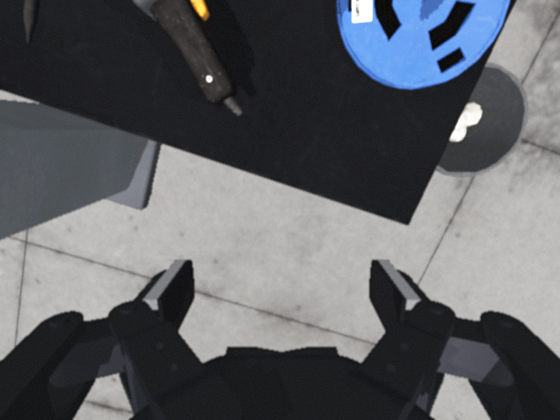

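```bash
cat > h.py <<'E'
from station import ctrl
import cv2,numpy as np
from scipy.spatial.transform import Rotation as R
def grab(n,fn=None):
    d=ctrl.get_image(n)
    if fn: cv2.imwrite(f"pics/{fn}.png",d["color"][:,:,::-1])
    np.savez(f"/tmp/{fn or n}.npz",**d); return d
def load(fn): return dict(np.load(f"/tmp/{fn}.npz"))
def ray(d,uv):
    K=d["mtx"];v=np.array([(uv[0]-K[0,2])/K[0,0],-(uv[1]-K[1,2])/K[1,1],-1.]);T=d["T"]
    return T[:3,3],T[:3,:3]@v
def onz(d,uv,z):
    o,v=ray(d,uv);return o+v*(z-o[2])/v[2]
def tri(rs):
    A=np.zeros((3,3));b=np.zeros(3)
    for o,v in rs:
        v=v/np.linalg.norm(v);P=np.eye(3)-np.outer(v,v);A+=P;b+=P@o
    p=np.linalg.solve(A,b)
    return p,[np.linalg.norm(np.cross(p-o,v/np.linalg.norm(v))) for o,v in rs]
def proj(d,p):
    T=d["T"];c=T[:3,:3].T@(np.asarray(p,float)-T[:3,3]);K=d["mtx"]
    return np.array([K[0,0]*c[0]/-c[2]+K[0,2],-K[1,1]*c[1]/-c[2]+K[1,2]])
def crop(d,x0,y0,x1,y1,s,fn):
    im=d["color"][y0:y1,x0:x1,::-1];cv2.imwrite(f"pics/{fn}.png",cv2.resize(im,None,fx=s,fy=s,interpolation=cv2.INTER_CUBIC))
def down(yaw):
    """tool down, jaw axis (tool y) at world angle yaw"""
    y=np.array([np.cos(yaw),np.sin(yaw),0]);z=np.array([0,0,-1.]);x=np.cross(y,z)
    return R.from_matrix(np.c_[x,y,z])
def go(pos,yaw=None,o=None,rot=None):
    """shift cm and turn deg from the present pose to TCP pos, jaw axis yaw(rad)"""
    o=o or ctrl.get_obs();R0=R.from_rotvec(o["tool_rot"])
    sh=R0.inv().apply(np.asarray(pos)-o["tool_pos"])*100
    best=None
    cands=[rot] if rot is not None else [down(yaw),down(yaw+np.pi)]
    out=[]
    for c in cands: out.append((R0.inv()*c).as_rotvec(degrees=True))
    out.sort(key=lambda r:np.linalg.norm(r))
    print("shift",sh.round(2),"turn",out[0].round(2),"alt",out[-1].round(1));return sh,out[0]
E
python3 - <<'E'
from h import *
d=ctrl.get_image("scene");np.savez("/tmp/scene.npz",**d)
crop(d,140,260,260,390,6,"c1");crop(d,190,130,400,240,3.8,"c2")
d=ctrl.get_image("side");np.savez("/tmp/side.npz",**d)
crop(d,220,155,370,255,5,"c3");crop(d,250,190,380,350,3.7,"c4")
E
```

```text
(no output)
```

View pics/c1.png

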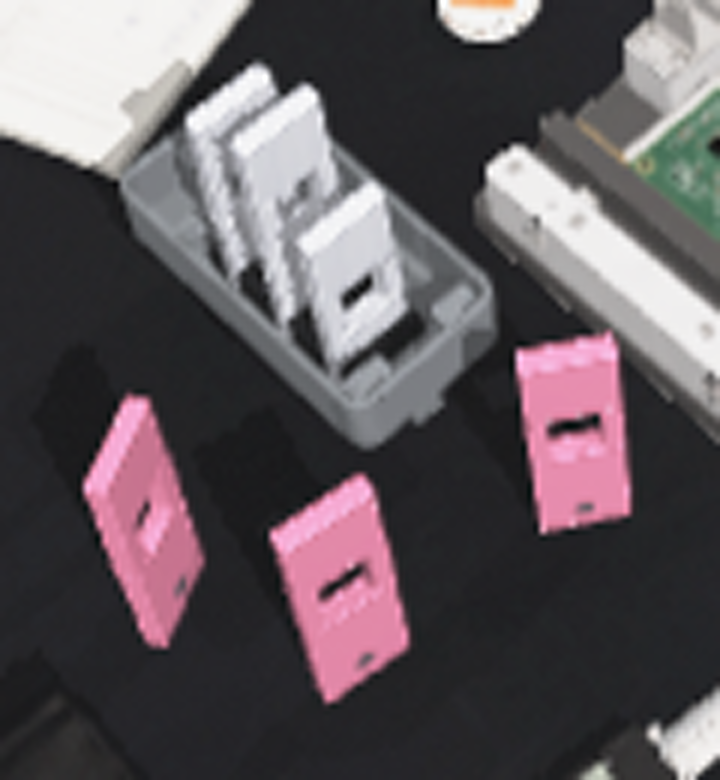

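View pics/c2.png

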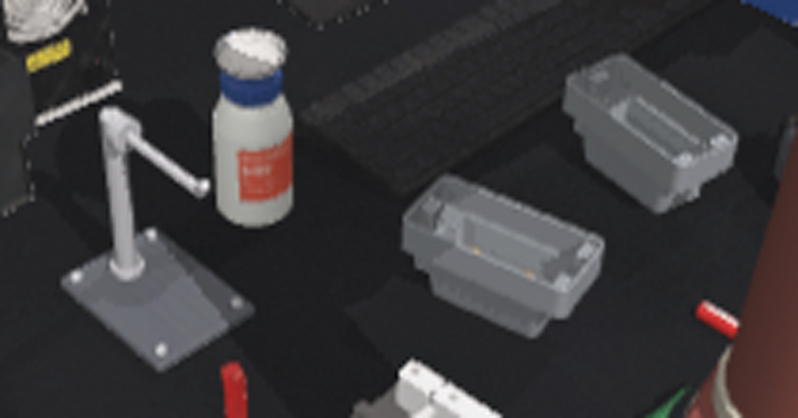

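View pics/c3.png

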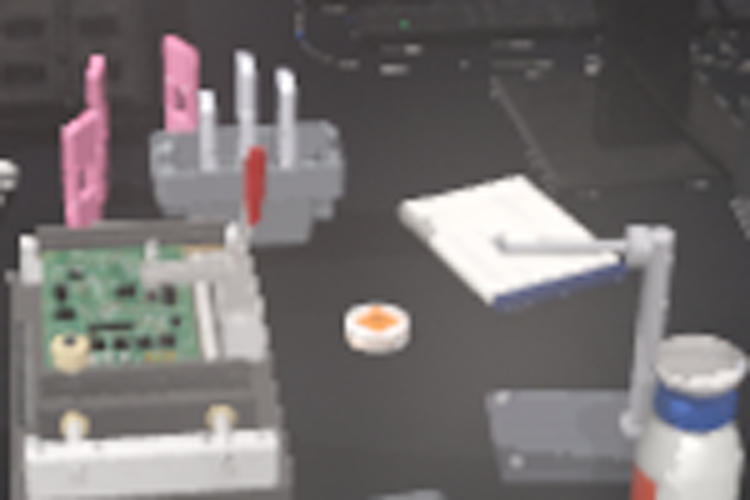

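View pics/c4.png

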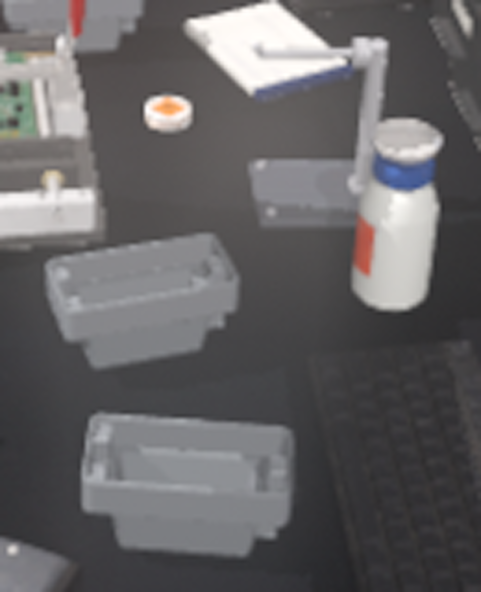

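```bash
python3 - <<'E'
from h import *
s=load("scene");e=load("side")
f=lambda x,y:(140+x/6,260+y/6)
g=lambda x,y:(220+x/5,155+y/5)
g4=lambda x,y:(250+x/3.7,190+y/3.7)
f2=lambda x,y:(190+x/3.8,130+y/3.8)
for n,a,b in [("far",f(232,103),g(287,75)),("mid",f(280,122),g(245,60)),("near",f(342,212),g(207,96)),
  ("rodtip",f2(203,183),g4(258,48)),("posttop",f2(115,115),g4(370,45)),("bottle top",f2(250,45),g4(407,138)),("bottlefoot",f2(255,215),g4(390,295)),
  ("spool",f(485,10),g(378,320))]:
    p,r=tri([ray(s,a),ray(e,b)]);print(n,p.round(3),np.round(r,3))
for n,pts in [("rack",[(125,190),(205,95),(490,300),(370,440)])]:
    for q in pts: print(n,onz(s,f(*q),.07).round(3))
for n,pts in [("loaded",[(405,215),(450,178),(602,240),(560,290)]),("empty",[(567,80),(620,55),(735,140),(690,170)])]:
    for q in pts: print(n,onz(s,f2(*q),.07).round(3))
for q in [(65,280),(150,232),(252,305),(160,368)]: print("base",onz(s,f2(*q),.01).round(3))
for q in [(50,262),(215,238),(238,285),(72,310)]: print("loaded side",onz(e,g4(*q),.07).round(3))
for q in [(95,415),(290,428),(293,480),(85,485)]: print("empty side",onz(e,g4(*q),.07).round(3))
E
```

```text
far [0.514 0.286 0.123] [0.004 0.004]
mid [0.485 0.284 0.137] [0.002 0.002]
near [0.458 0.282 0.111] [0.002 0.002]
rodtip [0.623 0.008 0.151] [0. 0.]
posttop [0.715 0.005 0.153] [0.001 0.001]
bottle top [ 0.717 -0.123  0.147] [0.001 0.001]
bottlefoot [ 0.717 -0.119 -0.01 ] [0.003 0.003]
spool [0.565 0.148 0.004] [0.005 0.005]
rack [0.542 0.318 0.07 ]
rack [0.557 0.274 0.07 ]
rack [0.418 0.255 0.07 ]
rack [0.406 0.316 0.07 ]
loaded [ 0.57  -0.133  0.07 ]
loaded [ 0.574 -0.187  0.07 ]
loaded [ 0.454 -0.213  0.07 ]
loaded [ 0.443 -0.152  0.07 ]
empty [ 0.59  -0.344  0.07 ]
empty [ 0.581 -0.402  0.07 ]
empty [ 0.453 -0.376  0.07 ]
empty [ 0.456 -0.321  0.07 ]
base [0.74  0.047 0.01 ]
base [ 0.737 -0.032  0.01 ]
base [ 0.625 -0.033  0.01 ]
base [0.624 0.055 0.01 ]
loaded side [ 0.445 -0.157  0.07 ]
loaded side [ 0.572 -0.136  0.07 ]
loaded side [ 0.581 -0.194  0.07 ]
loaded side [ 0.458 -0.214  0.07 ]
empty side [ 0.466 -0.324  0.07 ]
empty side [ 0.594 -0.346  0.07 ]
empty side [ 0.588 -0.393  0.07 ]
empty side [ 0.455 -0.388  0.07 ]
```

```bash
python3 - <<'E'
from h import *
o=ctrl.get_obs();R0=R.from_rotvec(o["tool_rot"]);print(R0.as_matrix().round(2))
T=load("side")
d=grab("wrist")
T=d["T"];print("cam in tool",R0.inv().apply(T[:3,3]-o["tool_pos"]).round(3),(R0.inv().as_matrix()@T[:3,:3]).round(2))
import math
for p,y in [((.45,-.3,.35),90),((.5,0,.35),90),((.45,.28,.33),90)]: go(p,math.radians(y))
E
```

```text
[[ 0.95  0.32 -0.  ]
 [ 0.32 -0.95  0.  ]
 [ 0.   -0.   -1.  ]]
cam in tool [ 0.069 -0.001 -0.175] [[ 0.    0.96  0.27]
 [ 1.   -0.   -0.  ]
 [-0.    0.27 -0.96]]
shift [ 33.07 -19.7  -15.07] turn [-0.04  0.   18.61] alt [-0.000e+00 -1.000e-01 -1.614e+02]
shift [ 47.38 -46.53 -15.05] turn [-0.04  0.   18.61] alt [-0.000e+00 -1.000e-01 -1.614e+02]
shift [ 51.58 -74.66 -13.03] turn [-0.04  0.   18.61] alt [-0.000e+00 -1.000e-01 -1.614e+02]
```

play_rows:
  motion:
    - [[-1,5,-2,-5,0,0,5],[-1,12,-6,-10,0,0,9],[-1,20,-10,-15,0,0,14],[-1,26,-15,-17,0,0,18.6],[-1,33,-20,-17,0,0,18.6],[-1,36,-22,-17,0,0,18.6],[-1,36,-22,-17,0,0,18.6],[-1,36,-22,-17,0,0,18.6],[-1,36,-22,-17,0,0,18.6]]
  newtons: 40

```text
t: 1.42
tool_pos: [0.4714, -0.2673, 0.37]
tool_rot: [3.142, 0.006, 0.001]
contact_force: [0.1, -0.2, 0.7]
opening: 0.0852
```

```bash
python3 - <<'E'
from h import *
d=grab("wrist","w1");o=ctrl.get_obs();print(o["t"],o["tool_pos"],o["tool_rot"],o["q"])
go((.5,0,.37),1.5708);go((.45,.28,.34),1.5708)
E
```

```text
1.475 [ 0.47064405 -0.2683928   0.36946438] [-3.14146345e+00 -2.90993226e-03  3.23870403e-04] [-6.55640044e-01 -1.89061024e-01  1.56555376e+00 -2.50730982e-05
  1.76534127e+00  9.13298842e-01]
shift [  2.99 -26.83  -0.05] turn [-0.01  0.01  0.11] alt [  -0.    -0.  -179.9]
shift [ -1.96 -54.84   2.95] turn [-0.01  0.01  0.11] alt [  -0.    -0.  -179.9]
```

View pics/w1.png

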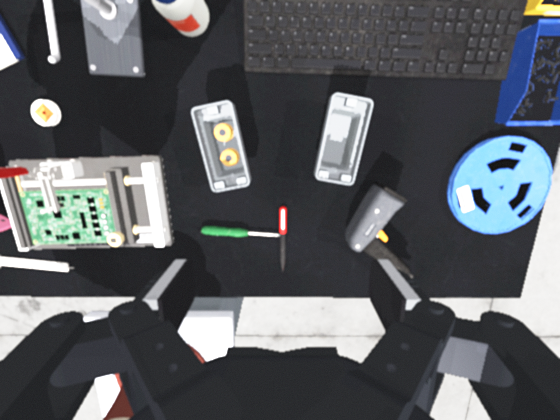

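```bash
python3 - <<'E'
from h import *
d=load("w1");crop(d,180,85,390,205,3.8,"c5")
E
```

```text
(no output)
```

View pics/c5.png

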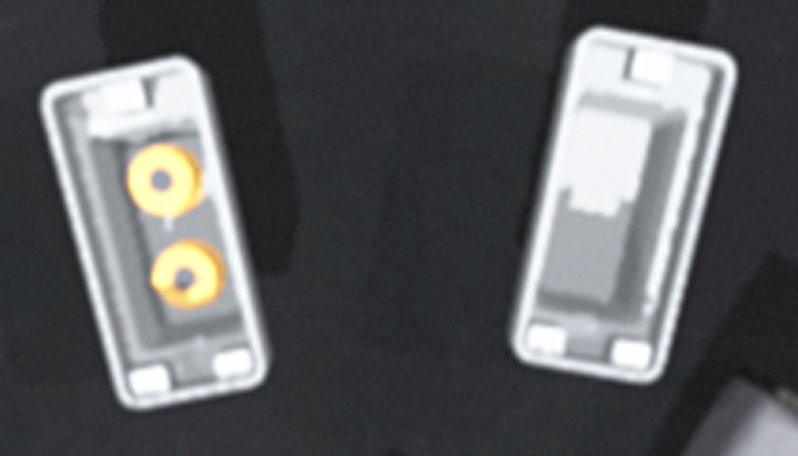

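play_rows:
  motion:
    - [[-1,1,-6,0,0,0,0],[-1,2,-12,0,0,0,0],[-1,3,-18,0,0,0,0],[-1,3,-24,0,0,0,0],[-1,3,-30,0,0,0,0],[-1,2,-36,0,0,0,0],[-1,1,-42,0,0,0,0],[-1,-1,-48,1,0,0,0],[-1,-2,-54.5,2,0,0,0],[-1,-2,-54.8,3,0,0,0],[-1,-2,-54.8,3,0,0,0],[-1,-2,-54.8,3,0,0,0],[-1,-2,-54.8,3,0,0,0]]

```text
t: 3.1
tool_pos: [0.4505, 0.2783, 0.3403]
tool_rot: [-3.141, 0.001, -0.002]
contact_force: [-0.1, 0.2, 1.3]
opening: 0.086
```

```bash
python3 - <<'E'
from h import *
d=grab("wrist","w2");o=ctrl.get_obs();print(o["t"],o["tool_pos"],o["tool_rot"],o["q"])
E
```

```text
3.15 [0.45033018 0.27846989 0.34025804] [-3.14111998e+00  4.90110191e-04 -1.43561298e-03] [ 4.13175523e-01 -2.20906943e-01  1.64024082e+00  6.61284634e-05
  1.72123196e+00  1.98429386e+00]
```

View pics/w2.png

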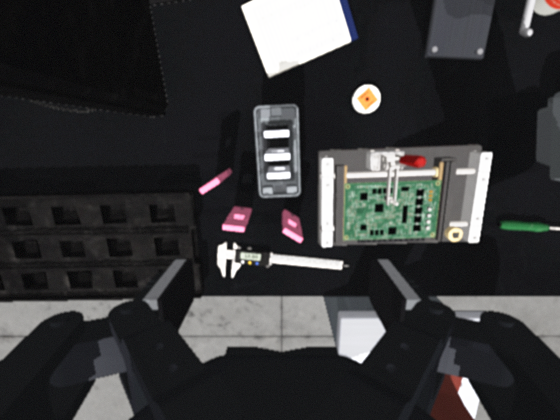

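```bash
python3 - <<'E'
from h import *
d=load("w2");crop(d,235,90,315,210,5,"c6")
g=cv2.cvtColor(d["color"],cv2.COLOR_RGB2GRAY)
m=np.zeros_like(g);m[110:190,262:294]=(g[110:190,262:294]>225)*255
n,l,st,c=cv2.connectedComponentsWithStats(m)
for i in range(1,n):
    if st[i,4]<40: continue
    cn=cv2.findContours((l==i).astype(np.uint8),0,1)[0][0];r=cv2.minAreaRect(cn)
    print(st[i],c[i].round(1),r)
    for z in (.109,.123,.137): print(z,onz(d,c[i],z).round(4))
E
```

```text
[264 130  25   8 171] [276.1 133.5] ((276.0376281738281, 133.56417846679688), (6.718419075012207, 24.34595489501953), 86.18592071533203)
0.109 [0.5131 0.2858 0.109 ]
0.123 [0.5134 0.2855 0.123 ]
0.137 [0.5136 0.2853 0.137 ]
[264 153  26   8 175] [276.7 156.6] ((276.5719909667969, 156.65176391601562), (6.736855506896973, 25.263206481933594), 86.42366790771484)
0.109 [0.4828 0.2849 0.109 ]
0.123 [0.484  0.2847 0.123 ]
0.137 [0.4853 0.2845 0.137 ]
[267 172  23   7 143] [278.3 175.2] ((278.0, 175.0), (6.0, 22.0), 90.0)
0.109 [0.4573 0.2829 0.109 ]
0.123 [0.4595 0.2827 0.123 ]
0.137 [0.4616 0.2826 0.137 ]
```

View pics/c6.png

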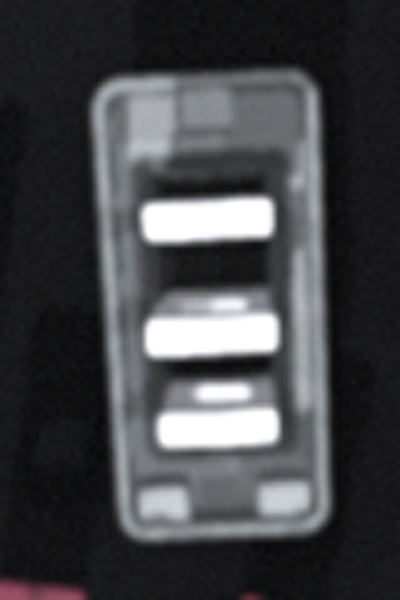

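```bash
python3 - <<'E'
from h import *
y=np.radians(93)
go((.4788,.2842,.18),y);go((.4788,.2842,.101),y)
E
```

```text
shift [ 2.83 -0.57 16.03] turn [-0.03 -0.05 -3.02] alt [-1.00e-01  0.00e+00  1.77e+02]
shift [ 2.82 -0.56 23.93] turn [-0.03 -0.05 -3.02] alt [-1.00e-01  0.00e+00  1.77e+02]
```

play_rows:
  motion:
    - [[-0.2,1,0,5,0,0,-1],[-0.2,2,-0.3,11,0,0,-2],[-0.2,2.8,-0.6,15,0,0,-3],[-0.2,2.8,-0.6,16,0,0,-3],[-0.2,2.8,-0.6,16,0,0,-3],[-0.2,2.8,-0.6,16,0,0,-3]]

```text
t: 3.9
tool_pos: [0.4799, 0.285, 0.1834]
tool_rot: [-3.138, -0.081, -0.008]
contact_force: [0.4, 0.0, 0.7]
opening: 0.0514
```

```bash
python3 - <<'E'
from h import *
d=grab("wrist","w3");o=ctrl.get_obs();print(o["t"],o["tool_pos"],o["opening"])
y=np.radians(93)
go((.4788,.2842,.101),y)
E
```

```text
3.95 [0.47981102 0.28504814 0.18330239] 0.05085423265288147
shift [-0.15  0.1   8.23] turn [-0.12 -0.31 -0.03] alt [ -0.5   0.2 180. ]
```

View pics/w3.png

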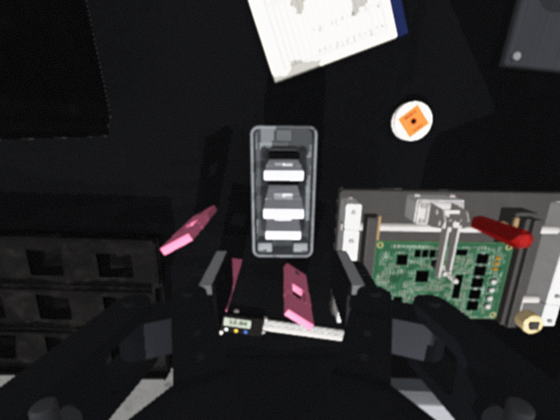

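```bash
python3 - <<'E'
from h import *
d=load("w3")
g=cv2.cvtColor(d["color"],cv2.COLOR_RGB2GRAY)
m=np.zeros_like(g);m[160:245,256:312]=(g[160:245,256:312]>225)*255
n,l,st,c=cv2.connectedComponentsWithStats(m)
for i in range(1,n):
    if st[i,4]<40: continue
    cn=cv2.findContours((l==i).astype(np.uint8),0,1)[0][0];r=cv2.minAreaRect(cn)
    print(st[i],c[i].round(1),r)
    for z in (.109,.123,.137): print(z,onz(d,c[i],z).round(4))
E
```

```text
[264 171  40  10 365] [283.7 175.1] ((283.5, 175.5), (9.0, 39.0), 90.0)
0.109 [0.511  0.2852 0.109 ]
0.123 [0.5131 0.2854 0.123 ]
0.137 [0.5152 0.2857 0.137 ]
[263 209  41  12 413] [282.9 213.8] ((283.0, 214.5), (11.0, 40.0), 90.0)
0.109 [0.4769 0.2841 0.109 ]
0.123 [0.4809 0.2844 0.123 ]
0.137 [0.4848 0.2847 0.137 ]
[266 231  35   9 270] [282.8 234.8] ((282.9880065917969, 234.7995147705078), (34.17267608642578, 7.753800392150879), 2.2906100749969482)
0.109 [0.4572 0.2831 0.109 ]
0.123 [0.4623 0.2834 0.123 ]
0.137 [0.4674 0.2838 0.137 ]
```

Consistent (0.485, 0.2846). Descend and grip.

play_rows:
  motion:
    - [[-0.2,-0.2,0.1,4,0,0,0],[-0.2,-0.2,0.1,8.2,0,0,0],[-0.2,-0.2,0.1,8.2,0,0,0],[-0.2,-0.2,0.1,8.2,0,0,0],[1,-0.2,0.1,8.2,0,0,0],[1,-0.2,0.1,8.2,0,0,0],[1,-0.2,0.1,8.2,0,0,0],[1,-0.2,0.1,8.2,0,0,0],[1,-0.2,0.1,7.2,0,0,0],[1,-0.2,0.1,4,0,0,0],[1,-0.2,0.1,0,0,0,0],[1,-0.2,0.1,-5,0,0,0],[1,-0.2,0.1,-10,0,0,0],[1,-0.2,0.1,-11,0,0,0],[1,-0.2,0.1,-11,0,0,0]]
  newtons: 40

```text
t: 5.82
tool_pos: [0.4775, 0.2838, 0.2943]
tool_rot: [-3.138, -0.081, -0.011]
contact_force: [-0.3, 0.5, 0.2]
opening: 0.0002
```

```bash
python3 - <<'E'
from h import *
d=grab("wrist","w4");o=ctrl.get_obs();print(o["t"],o["tool_pos"],o["opening"])
go((.5,0.0,.29),np.radians(90))
e=grab("scene","s4")
crop(e,100,200,340,380,3.3,"c7")
E
```

```text
5.875 [0.47687728 0.2835563  0.2924594 ] 0.00023696830827142447
shift [ 0.84 28.44  0.2 ] turn [-0.1  -0.24  2.97] alt [   0.4   -0.2 -177. ]
```

View pics/w4.png

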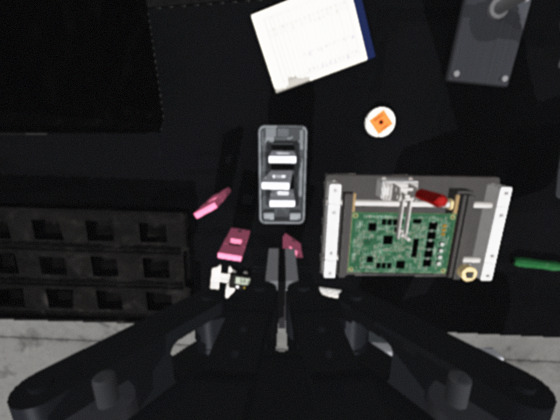

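View pics/c7.png

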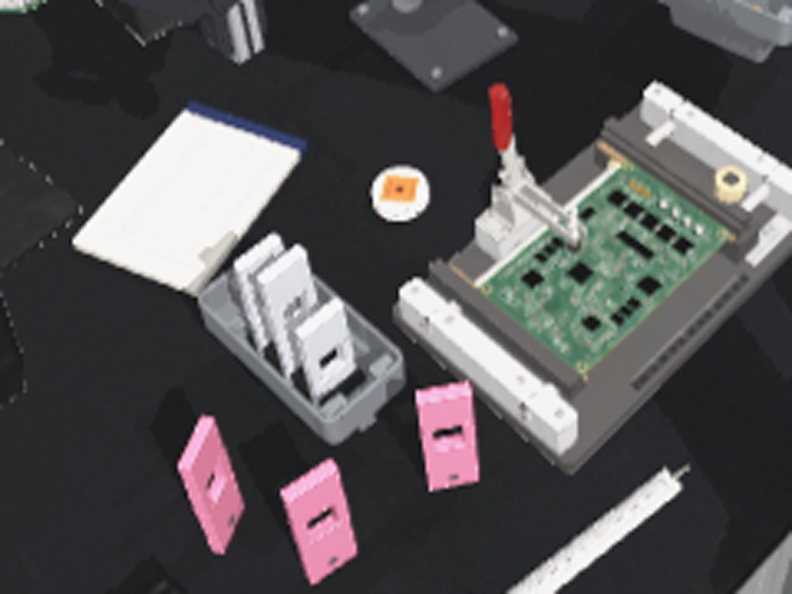

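```bash
python3 - <<'E'
from h import *
d=load("w4");o=ctrl.get_obs()
p=o["tool_pos"]; R0=R.from_rotvec(o["tool_rot"])
for dx in (-.011,0,.011): print(proj(d,p+R0.apply([dx,0,0])), proj(d,p+R0.apply([dx,0,-.019])))
crop(d,230,100,330,350,2.4,"c8")
g=cv2.cvtColor(d["color"],cv2.COLOR_RGB2GRAY)
m=np.zeros_like(g);m[145:215,256:312]=(g[145:215,256:312]>215)*255
n,l,st,c=cv2.connectedComponentsWithStats(m)
for i in range(1,n):
    if st[i,4]<40: continue
    print(st[i],c[i].round(1))
    for z in (.109,.123,.137): print(z,onz(d,c[i],z).round(4))
E
```

```text
[282.78275704 256.68598041] [282.91131591 269.94068529]
[282.82841289 240.98359748] [282.96403283 252.79569786]
[282.87550692 224.78657968] [283.01859007 235.05219129]
[269 156  27   7 188] [281.9 159. ]
0.109 [0.5122 0.2858 0.109 ]
0.123 [0.5134 0.2859 0.123 ]
0.137 [0.5147 0.286  0.137 ]
[261 182  28   8 193] [274.7 185.4]
0.109 [0.4794 0.293  0.109 ]
0.123 [0.4819 0.2928 0.123 ]
0.137 [0.4845 0.2926 0.137 ]
[270 200  25   7 166] [281.6 203.1]
0.109 [0.4573 0.2833 0.109 ]
0.123 [0.4607 0.2834 0.123 ]
0.137 [0.4641 0.2836 0.137 ]
```

View pics/c8.png

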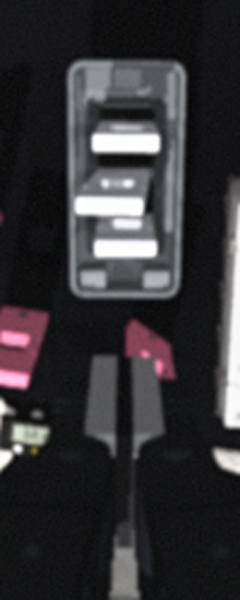

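```bash
python3 - <<'E'
from h import *
go((.4845,.2905,.19),np.radians(93))
go((.4845,.2905,.101),np.radians(93))
E
```

```text
shift [ 0.8  -0.66 10.14] turn [-0.06 -0.15 -0.03] alt [-2.0e-01  1.0e-01  1.8e+02]
shift [ 0.78 -0.65 19.04] turn [-0.06 -0.15 -0.03] alt [-2.0e-01  1.0e-01  1.8e+02]
```

play_rows:
  motion:
    - [[-0.4,0.8,-0.7,5,0,0,0],[-0.4,0.8,-0.7,10,0,0,0],[-0.4,0.8,-0.7,14,0,0,0],[-0.4,0.8,-0.7,19,0,0,0],[-0.4,0.8,-0.7,19,0,0,0],[-0.4,0.8,-0.7,19,0,0,0],[1,0.8,-0.7,19,0,0,0],[1,0.8,-0.7,19,0,0,0],[1,0.8,-0.7,19,0,0,0],[1,0.8,-0.7,19,0,0,0],[1,0.8,-0.7,19,0,0,0]]
  newtons: 40

```text
t: 7.3
tool_pos: [0.4884, 0.2926, 0.1073]
tool_rot: [-3.136, -0.081, -0.019]
contact_force: [-0.6, -1.5, 10.8]
opening: 0.0001
```

```bash
python3 - <<'E'
from h import *
d=grab("wrist","w5");o=ctrl.get_obs();print(o["t"],o["tool_pos"],o["opening"],o["contact_force"])
crop(d,220,120,350,330,2.8,"c9")
e=grab("scene","s5")
crop(e,100,200,340,380,3.3,"c10")
E
```

```text
7.35 [0.48846447 0.29255477 0.10733097] 0.0002703150929977068 [ 1.05458352e-02 -2.72426612e-01  1.15230883e+01]
```

View pics/c9.png

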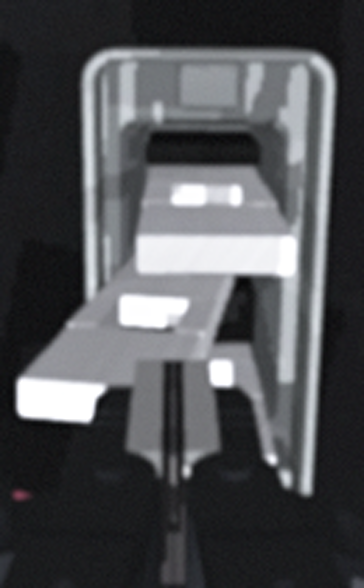

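View pics/c10.png

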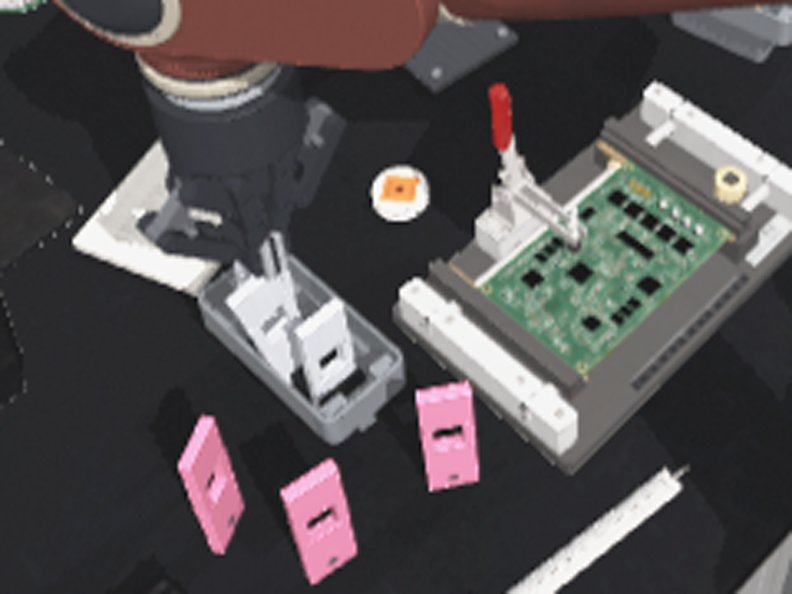

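play_rows:
  motion:
    - [[1,0,0,-2,0,0,0],[1,0,0,-6,0,0,0],[0,0,0,-10,0,0,0],[-1,0,0,-13,0,0,0],[-1,0,0,-13,0,0,0],[-1,0,0,-13,0,0,0]]
  newtons: 40

```text
t: 8.15
tool_pos: [0.4866, 0.2918, 0.2371]
tool_rot: [-3.136, -0.081, -0.018]
contact_force: [0.6, -0.8, -0.3]
opening: 0.0725
```

```bash
python3 - <<'E'
from h import *
d=grab("wrist","w6");o=ctrl.get_obs();print(o["t"],o["tool_pos"],o["opening"],o["contact_force"])
crop(d,200,100,370,330,2.6,"c11")
e=grab("scene","s6")
crop(e,100,200,340,380,3.3,"c12")
e=grab("side","e6");crop(e,220,155,370,255,5,"c13")
E
```

```text
8.2 [0.48625654 0.29163097 0.23610171] 0.07901509357387797 [-0.77885963  0.48539914 -0.76623243]
```

View pics/c11.png

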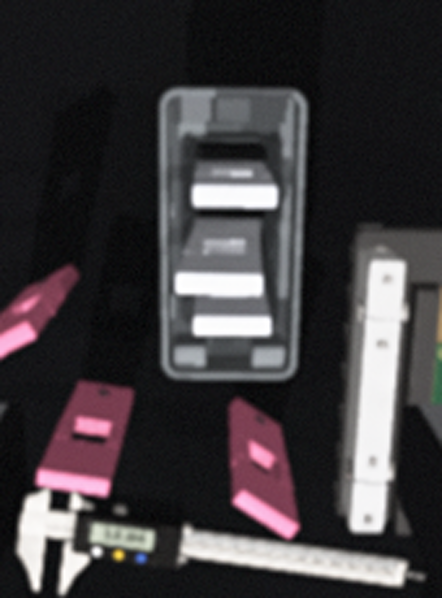

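View pics/c12.png

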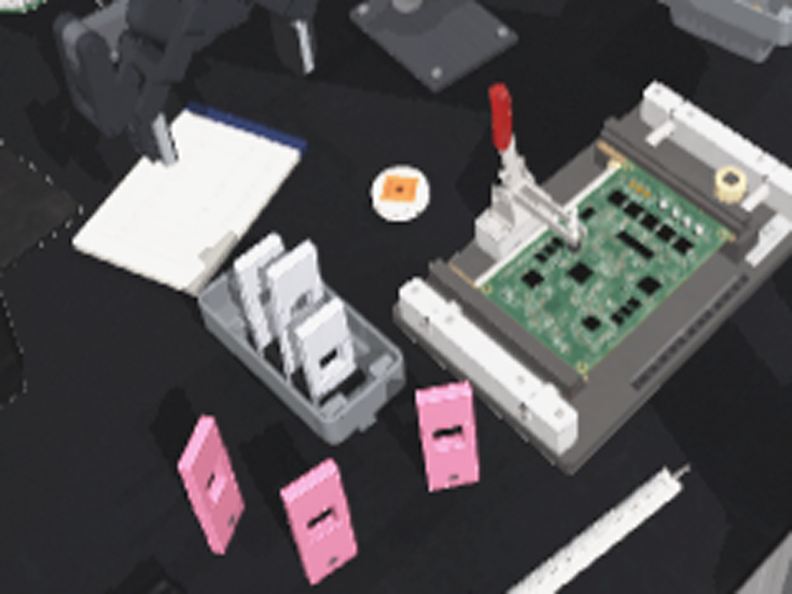

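View pics/c13.png

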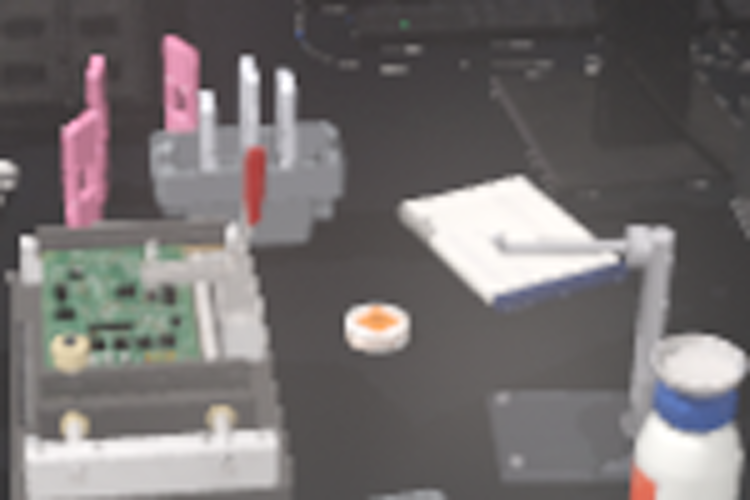

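```bash
cat > pl.py <<'E'
from h import *
import sys
def tops(d,box,zs,th=215):
    x0,y0,x1,y1=box
    g=cv2.cvtColor(d["color"],cv2.COLOR_RGB2GRAY)
    m=np.zeros_like(g);m[y0:y1,x0:x1]=(g[y0:y1,x0:x1]>th)*255
    n,l,st,c=cv2.connectedComponentsWithStats(m)
    for i in range(1,n):
        if st[i,4]<50: continue
        ys,xs=np.where(l==i)
        pl=[onz(d,(x,y),zs[1]) for x,y in zip(xs,ys)]
        pl=np.array(pl)[:,:2].astype(np.float32);r=cv2.minAreaRect(pl)
        print(st[i],c[i].round(1),"rect",np.round(r[1],4),round(r[2],1),[onz(d,c[i],z)[:2].round(4).tolist() for z in zs])
E
python3 - <<'E'
from pl import *
d=load("w6");tops(d,(265,160,312,232),(.109,.123,.137))
E
```

```text
[274 171  32   9 237] [289.9 175.1] rect [0.0073 0.0308] 0.9 [[0.5111, 0.2852], [0.513, 0.2857], [0.515, 0.2862]]
[268 205  33   9 261] [283.9 209.1] rect [0.0084 0.0326] 2.4 [[0.4745, 0.2894], [0.4782, 0.2896], [0.4818, 0.2899]]
[275 222  29   7 201] [288.9 225. ] rect [0.0065 0.029 ] 3.1 [[0.4571, 0.283], [0.4615, 0.2836], [0.4659, 0.2842]]
```

```bash
python3 - <<'E'
from h import *
go((.481,.2895,.101),np.radians(93))
E
```

```text
shift [-0.65  0.22 13.45] turn [-0.19 -0.54 -0.03] alt [ -0.9   0.3 180. ]
```

play_rows:
  motion:
    - [[-0.4,-0.6,0.2,2,-0.2,-0.5,0],[-0.4,-0.6,0.2,6,-0.2,-0.5,0],[-0.4,-0.6,0.2,10,-0.2,-0.5,0],[-0.4,-0.6,0.2,13.4,-0.2,-0.5,0],[-0.4,-0.6,0.2,13.4,-0.2,-0.5,0],[-0.4,-0.6,0.2,13.4,-0.2,-0.5,0]]
  newtons: 40

```text
t: 9.05
tool_pos: [0.4815, 0.2898, 0.1018]
tool_rot: [3.141, 0.081, 0.001]
contact_force: [0.3, 0.0, 1.1]
opening: 0.06
```

```bash
python3 - <<'E'
from h import *
d=grab("wrist","w7");o=ctrl.get_obs();print(o["t"],o["tool_pos"],o["opening"],o["contact_force"])
crop(d,180,120,390,330,2.8,"c14")
e=grab("side","e7");crop(e,220,155,370,255,5,"c15")
E
```

```text
9.1 [0.48226345 0.2901195  0.10290154] 0.05997758784257485 [ 0.34700662 -0.02502353 -0.35664635]
```

View pics/c14.png

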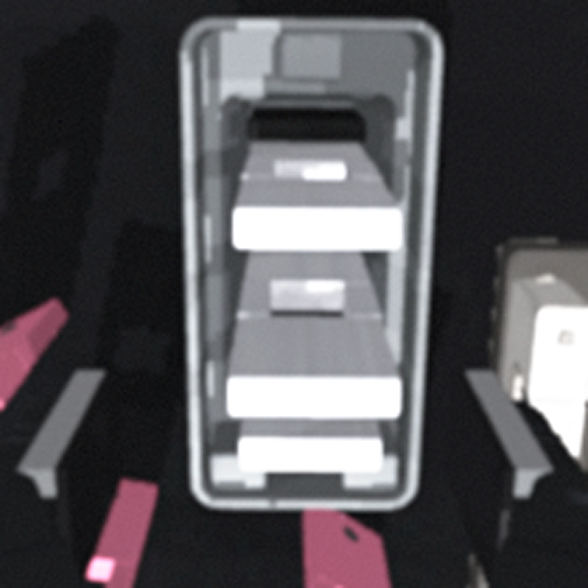

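View pics/c15.png

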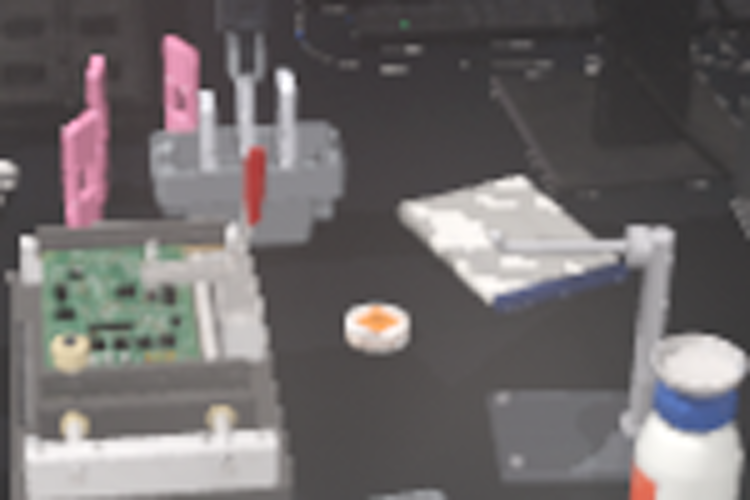

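play_rows:
  motion:
    - [[-0.4,0.1,0.4,0.1,0,0,0],[-0.4,0.1,0.4,0.1,0,0,0],[0,0.1,0.4,0.1,0,0,0],[0,0.1,0.4,0.1,0,0,0],[0,0.1,0.4,0.1,0,0,0]]
  newtons: 20

```text
t: 9.78
tool_pos: [0.4837, 0.2863, 0.1023]
tool_rot: [-3.14, -0.081, -0.005]
contact_force: [0.1, 0.0, 0.1]
opening: 0.0425
```

```bash
python3 - <<'E'
from h import *
d=grab("wrist","w8");o=ctrl.get_obs();print(o["t"],o["tool_pos"],o["opening"],o["contact_force"])
crop(d,180,120,390,330,2.8,"c16")
E
```

```text
9.825 [0.48373888 0.28631079 0.10230662] 0.04261867729759322 [ 0.00435467 -0.30329078  0.34982857]
```

View pics/c16.png

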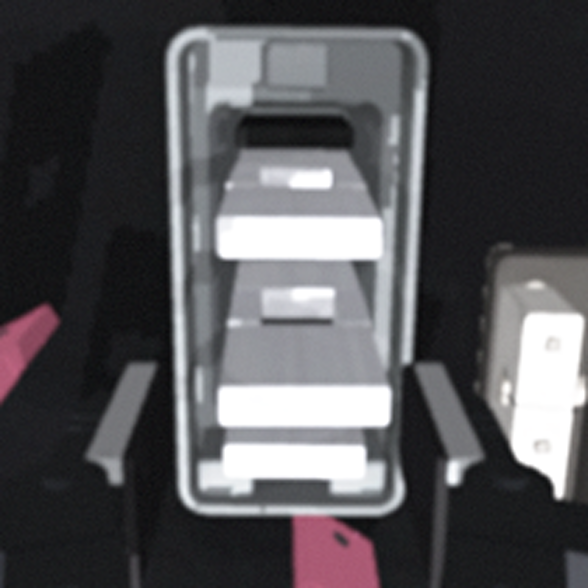

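```bash
python3 - <<'E'
from h import *
d=load("w8")
for q in [(155,362),(415,362),(90,460),(478,455),(120,480),(460,478)]:
    u=(180+q[0]/2.8,120+q[1]/2.8)
    print(q,[onz(d,u,z).round(4).tolist() for z in (.105,.125,.14,.16)])
from pl import tops
tops(d,(250,190,325,295),(.109,.123,.137))
E
```

```text
(155, 362) [[0.4778, 0.3156, 0.105], [0.4864, 0.3127, 0.125], [0.4928, 0.3105, 0.14], [0.5014, 0.3076, 0.16]]
(415, 362) [[0.4809, 0.2571, 0.105], [0.4891, 0.261, 0.125], [0.4953, 0.2639, 0.14], [0.5035, 0.2678, 0.16]]
(90, 460) [[0.4523, 0.3305, 0.105], [0.4639, 0.3259, 0.125], [0.4725, 0.3224, 0.14], [0.484, 0.3178, 0.16]]
(478, 455) [[0.4584, 0.2402, 0.105], [0.4693, 0.246, 0.125], [0.4774, 0.2504, 0.14], [0.4882, 0.2562, 0.16]]
(120, 480) [[0.4474, 0.3235, 0.105], [0.4595, 0.3197, 0.125], [0.4686, 0.3168, 0.14], [0.4807, 0.313, 0.16]]
(460, 478) [[0.4522, 0.2437, 0.105], [0.4638, 0.2492, 0.125], [0.4724, 0.2532, 0.14], [0.484, 0.2586, 0.16]]
[258 197  59  16 865] [286.9 204.5] rect [0.0084 0.0316] 3.0 [[0.5096, 0.285], [0.5131, 0.2855], [0.5166, 0.2859]]
[275 223  24   9 120] [289.2 225.7] rect [0.0047 0.0127] 3.0 [[0.4965, 0.2828], [0.5011, 0.2835], [0.5057, 0.2841]]
[258 258  61  14 851] [288.  264.5] rect [0.0082 0.0346] 3.0 [[0.471, 0.282], [0.4777, 0.2827], [0.4844, 0.2834]]
[252 279  64  16 773] [284.1 285.9] rect [0.0098 0.0372] 3.0 [[0.4559, 0.2836], [0.4639, 0.2842], [0.4719, 0.2848]]
```

```bash
python3 - <<'E'
from h import *
e=grab("side","e8");crop(e,245,140,305,200,10,"c17")
s=grab("scene","s8");crop(s,100,200,240,320,5,"c18")
print(ctrl.get_obs()["opening"])
for y in (.286-.021,.286+.021):
    for z in (.105,.115,.125,.135): print(y,z,((proj(e,(.484,y,z))-(245,140))*10).round(0), ((proj(s,(.484,y,z))-(100,200))*5).round(0))
E
```

```text
0.04241523188908358
0.26499999999999996 0.105 [236. 381.] [479. 418.]
0.26499999999999996 0.115 [235. 356.] [476. 404.]
0.26499999999999996 0.125 [235. 330.] [473. 389.]
0.26499999999999996 0.135 [235. 304.] [470. 374.]
0.307 0.105 [229. 327.] [394. 480.]
0.307 0.115 [228. 302.] [390. 466.]
0.307 0.125 [228. 276.] [386. 451.]
0.307 0.135 [228. 251.] [382. 437.]
```

View pics/c17.png

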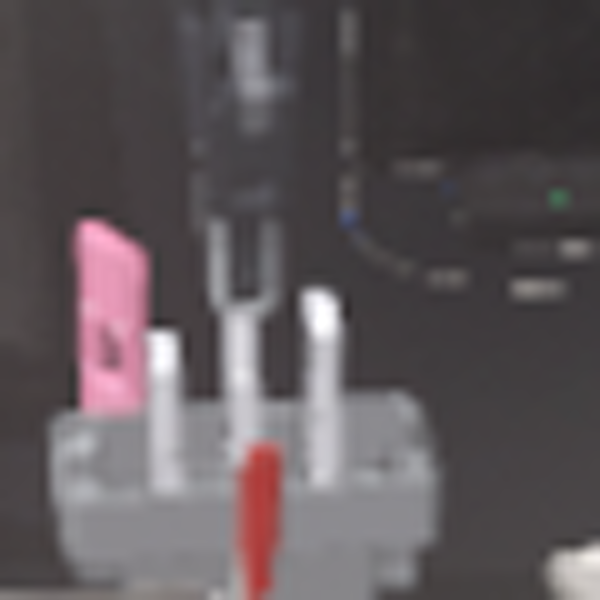

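View pics/c18.png

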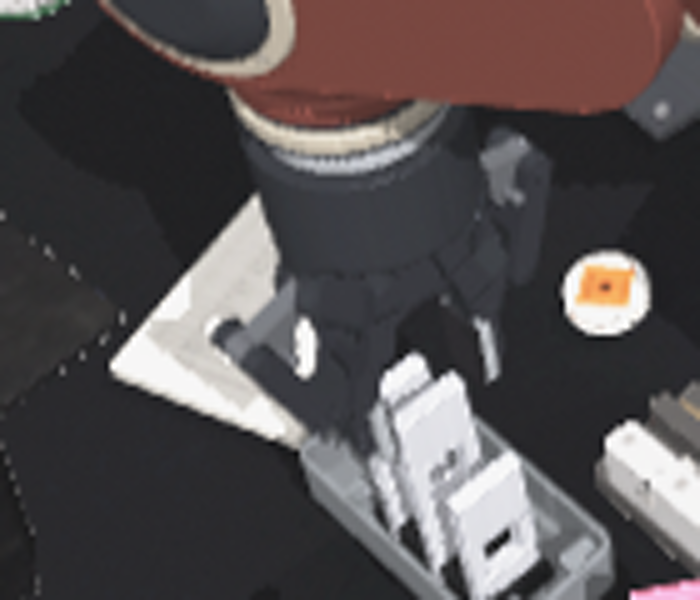

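```bash
python3 - <<'E'
from h import *
go((.484,.284,.077),np.radians(93))
E
```

```text
shift [0.01 0.24 2.53] turn [-0.05 -0.2  -0.03] alt [-3.0e-01  1.0e-01  1.8e+02]
```

play_rows:
  motion:
    - [[-0.1,0,0.2,1,0,0,0],[-0.1,0,0.2,2,0,0,0],[-0.1,0,0.2,2.5,0,0,0],[-0.1,0,0.2,2.5,0,0,0]]
  newtons: 30

```text
t: 10.42
tool_pos: [0.4833, 0.2841, 0.0763]
tool_rot: [-3.14, -0.082, -0.003]
contact_force: [-0.2, 0.3, -0.8]
opening: 0.0469
```

```bash
python3 - <<'E'
from h import *
e=grab("side","e9");crop(e,245,140,305,200,10,"c19")
s=grab("wrist","w9");crop(s,180,120,390,330,2.8,"c20")
o=ctrl.get_obs();print(o["t"],o["tool_pos"],o["opening"],o["contact_force"])
E
```

```text
10.525 [0.48403412 0.28442463 0.07737516] 0.04685010235065445 [-0.18507986  0.57295695 -0.52677279]
```

View pics/c19.png

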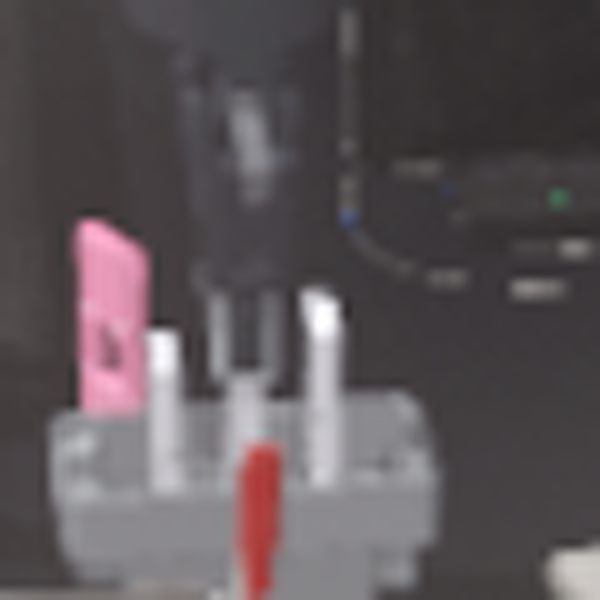

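View pics/c20.png

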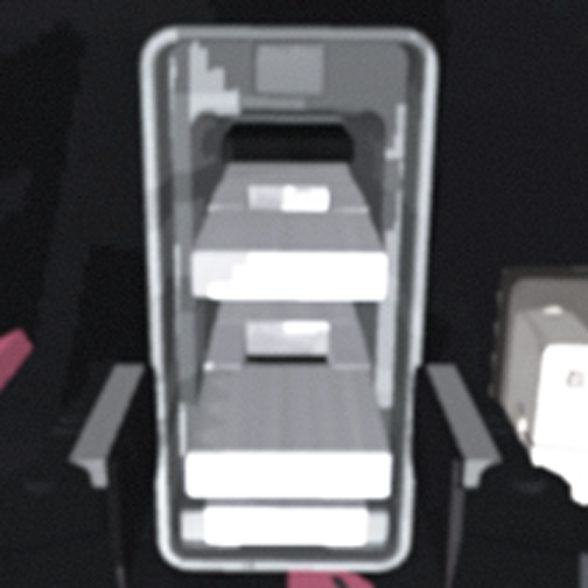

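play_rows:
  motion:
    - [[0.3,0,0,0,0,0,0],[1,0,0,0,0,0,0],[1,0,0,0,0,0,0],[1,0,0,0,0,0,0],[1,0,0,0,0,0,0],[1,0,0,-1,0,0,0],[1,0,0,-4,0,0,0],[1,0,0,-8,0,0,0],[1,0,0,-12,0,0,0],[1,0,0,-16,0,0,0],[1,0,0,-18,0,0,0],[1,0,0,-18,0,0,0]]
  newtons: 40

```text
t: 12.02
tool_pos: [0.4839, 0.2845, 0.2587]
tool_rot: [-3.139, -0.082, -0.009]
contact_force: [-0.3, 0.1, -0.4]
opening: 0.0312
```

```bash
python3 - <<'E'
from h import *
s=grab("wrist","w10");crop(s,180,120,390,330,2.8,"c22")
e=grab("side","e10");crop(e,220,90,320,210,6,"c21")
o=ctrl.get_obs();print(o["t"],o["tool_pos"],o["opening"],o["contact_force"])
go((.52,.03,.255),np.radians(90))
E
```

```text
12.125 [0.48263319 0.2838974  0.25534726] 0.031054809146941746 [-0.02089809  0.73741314 -0.56445558]
shift [ 2.41 25.55  0.04] turn [ 0.   -0.04  2.98] alt [ 1.00e-01  0.00e+00 -1.77e+02]
```

View pics/c21.png

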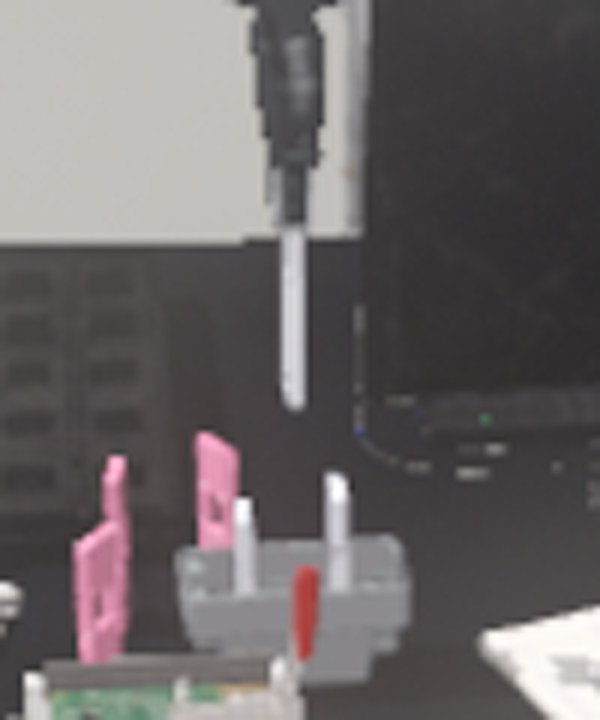

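View pics/c22.png

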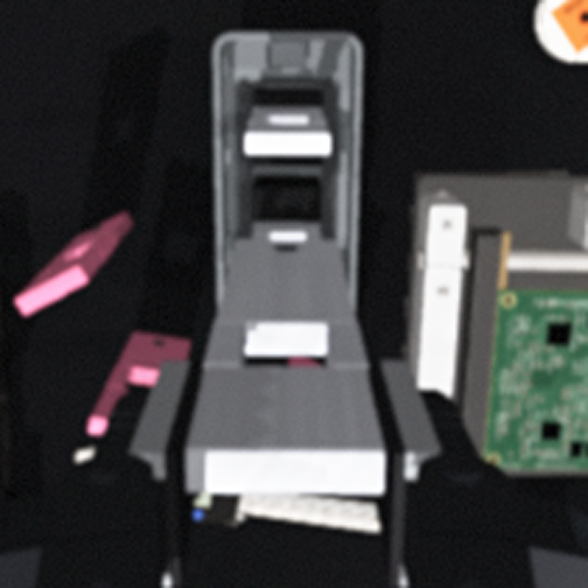

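play_rows:
  motion:
    - [[1,0.5,4,0,0,0,0.5],[1,1,9,0,0,0,1],[1,1.5,14,0,0,0,2],[1,2,19,0,0,0,3],[1,2.4,23,0,0,0,3],[1,2.4,25.5,0,0,0,3],[1,2.4,25.5,0,0,0,3],[1,2.4,25.5,0,0,0,3],[1,2.4,25.5,0,0,0,3]]

```text
t: 13.25
tool_pos: [0.5195, 0.0315, 0.2547]
tool_rot: [-3.141, -0.002, 0.001]
contact_force: [-0.4, -0.5, -0.9]
opening: 0.031
```

```bash
python3 - <<'E'
from h import *
e=load("e10");
for z in (.175,.18,.185,.19): print(z,((proj(e,(.4845,.284,z))-(220,90))*6).round(1))
s=grab("wrist","w11")
e=grab("side","e11");crop(e,280,80,380,210,6,"c23")
c=grab("scene","s11");crop(c,180,60,300,240,5,"c24")
o=ctrl.get_obs();print(o["t"],o["tool_pos"],o["opening"],o["contact_force"])
E
```

```text
0.175 [289.7 405.4]
0.18 [289.6 397.4]
0.185 [289.6 389.4]
0.19 [289.5 381.4]
13.4 [0.51975134 0.03123238 0.25527763] 0.03135866644955237 [-0.37186448 -0.00775152  0.06252889]
```

View pics/w11.png

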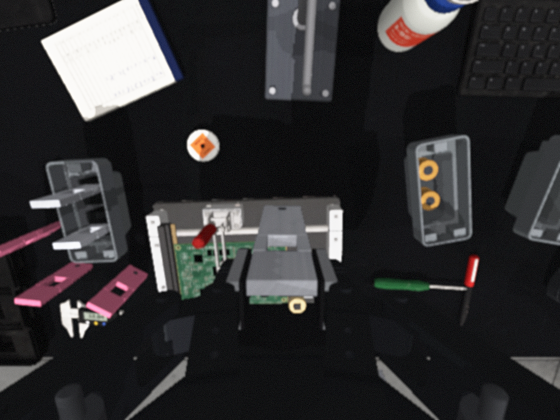

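View pics/c23.png

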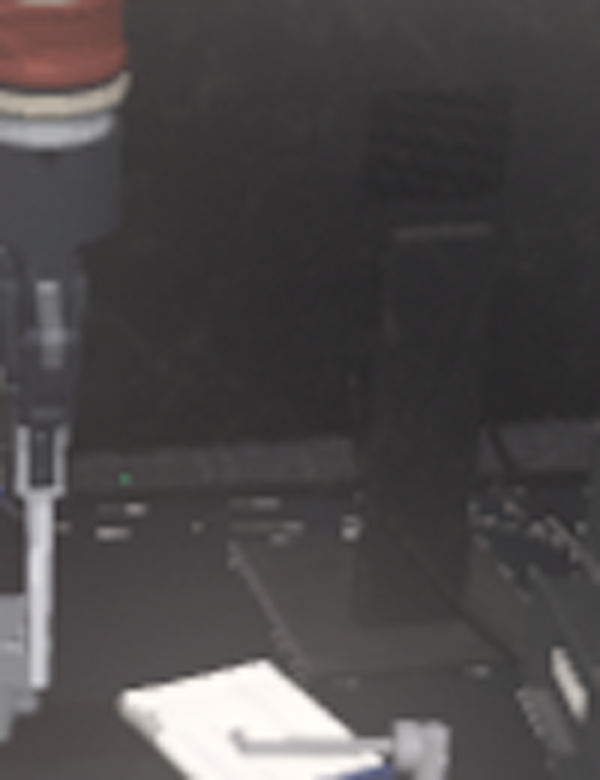

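View pics/c24.png

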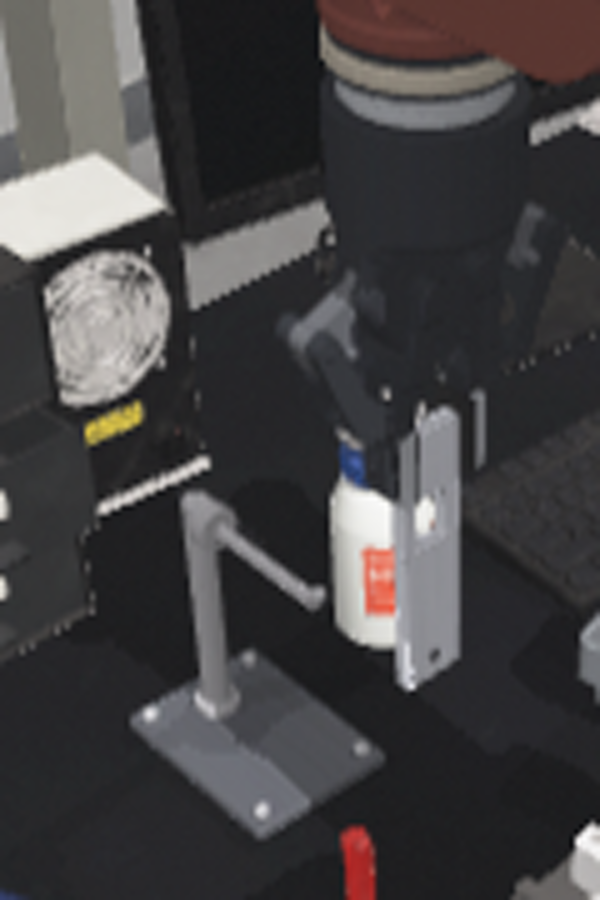

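```bash
python3 - <<'E'
from h import *
w=load("w11");s=load("s11");e=load("e11")
crop(w,260,0,350,110,5,"c25")
crop(s,210,150,260,190,14,"c26")
crop(e,310,190,360,210,14,"c27")
u=(180+427/5,60+513/5);o,v=ray(s,u)
for x in (.518,.521,.524): print("hole",(o+v*(x-o[0])/v[0]).round(4))
E
```

```text
hole [0.518  0.0331 0.2712]
hole [0.521  0.0302 0.268 ]
hole [0.524  0.0273 0.2648]
```

View pics/c25.png

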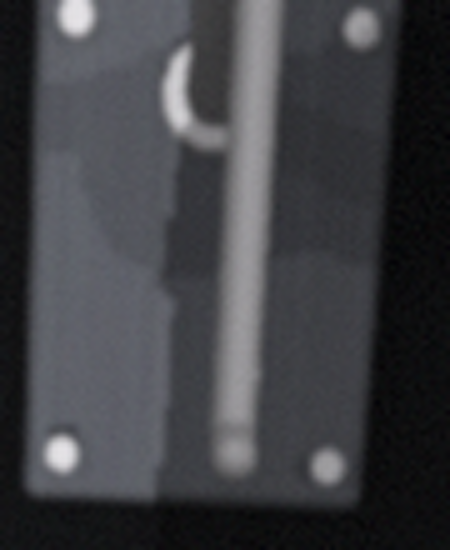

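View pics/c26.png

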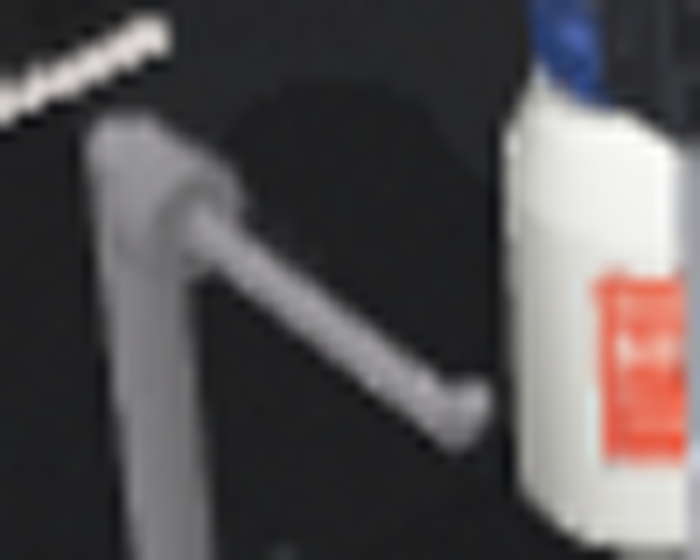

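View pics/c27.png

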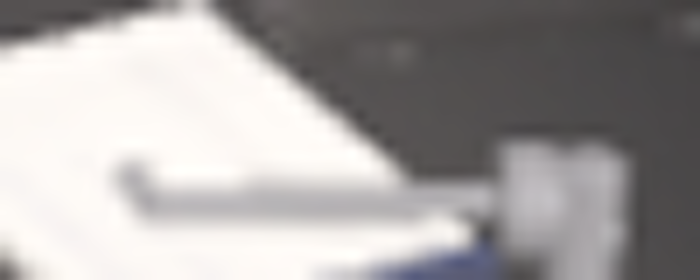

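```bash
python3 - <<'E'
from h import *
w=load("w11");s=load("s11");e=load("e11")
print("wrist tip",onz(w,(307,90),.154),"rod near",onz(w,(307.6,80),.147),"rod far",onz(w,(311.6,2),.147))
print("collar",tri([ray(s,(210+195/14,150+225/14)),ray(e,(310+500/14,190+197/14))]))
print("tip ctr",tri([ray(s,(210+468/14,150+405/14)),ray(e,(310+130/14,190+185/14))]))
print("tip w+s+e",tri([ray(w,(307,90)),ray(s,(210+478/14,150+390/14)),ray(e,(310+130/14,190+168/14))]))
# bases
for q in [(75,15),(360,28),(62,455),(328,467)]: print(onz(w,(260+q[0]/5,q[1]/5),.012))
o=ctrl.get_obs();print(o["tool_pos"])
# plate top edges in wrist
crop(w,220,190,350,330,5,"c28")
E
```

```text
wrist tip [0.62068556 0.00982892 0.154     ] rod near [0.62973944 0.00894295 0.147     ] rod far [0.68945088 0.00721502 0.147     ]
collar (array([0.701202  , 0.00618067, 0.14428494]), [np.float64(0.001117504715838676), np.float64(0.001117504715838602)])
tip ctr (array([0.62158931, 0.00895102, 0.14966483]), [np.float64(8.58126386324344e-05), np.float64(8.581263863254036e-05)])
tip w+s+e (array([0.62060091, 0.00889846, 0.15378311]), [np.float64(0.0009173990594930466), np.float64(0.0011702634572729072), np.float64(0.0006885691802971193)])
[0.73647906 0.04013469 0.012     ]
[ 0.73389331 -0.0299562   0.012     ]
[0.63593431 0.04392367 0.012     ]
[ 0.63314811 -0.02645171  0.012     ]
[0.51975134 0.03123238 0.25527763]
```

View pics/c28.png

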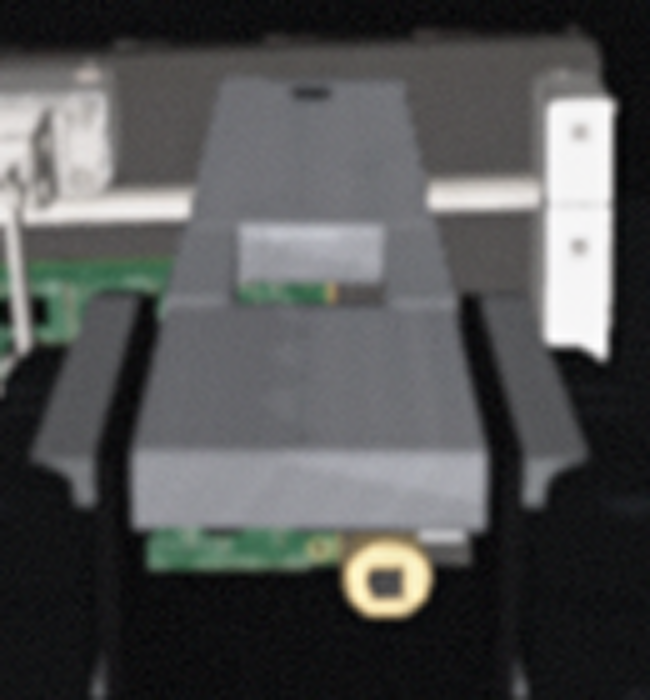

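```bash
python3 - <<'E'
from h import *
w=load("w11")
print(onz(w,(220+62,190+489/5),.311), onz(w,(220+311/5,190+93/5),.177+.0), onz(w,(220+311/5,190+253/5),.265))
# target: hole centre (rod tip y) ; rod dir yaw -2.1
a=np.radians(-2.1);dr=np.array([np.cos(a),np.sin(a),0])
stop=np.array([.702,.0062,.145])
for name,dist,dz in [("pre",-.112,.0035),("in",-.070,.0035),("half",-.02,.0035),("low",-.02,-.0075),("end",-.004,-.0075)]:
    p=stop+dr*dist+[0,0,dz]; # hole centre target
    tcp=p-np.array([.0015,-.0,.0103]); print(name,p.round(4));go(tcp,np.radians(90-2.1))
E
```

```text
[0.51911791 0.03174196 0.311     ] [0.51986457 0.0311911  0.177     ] [0.52391821 0.03150768 0.265     ]
pre [0.5901 0.0103 0.1485]
shift [ 6.87  2.1  11.71] turn [-0.01 -0.03  2.15] alt [ 1.000e-01 -0.000e+00 -1.779e+02]
in [0.632  0.0088 0.1485]
shift [11.07  2.26 11.71] turn [-0.01 -0.03  2.15] alt [ 1.000e-01 -0.000e+00 -1.779e+02]
half [0.682  0.0069 0.1485]
shift [16.07  2.44 11.72] turn [-0.01 -0.03  2.15] alt [ 1.000e-01 -0.000e+00 -1.779e+02]
low [0.682  0.0069 0.1375]
shift [16.07  2.44 12.82] turn [-0.01 -0.03  2.15] alt [ 1.000e-01 -0.000e+00 -1.779e+02]
end [0.698  0.0063 0.1375]
shift [17.67  2.5  12.82] turn [-0.01 -0.03  2.15] alt [ 1.000e-01 -0.000e+00 -1.779e+02]
```

play_rows:
  motion:
    - [[1,2,1,3,0,0,2],[1,4,2,7,0,0,2.1],[1,6,2.1,11,0,0,2.1],[1,6.9,2.1,11.7,0,0,2.1],[1,6.9,2.1,11.7,0,0,2.1],[1,6.9,2.1,11.7,0,0,2.1],[1,6.9,2.1,11.7,0,0,2.1]]

```text
t: 14.28
tool_pos: [0.5896, 0.0104, 0.1405]
tool_rot: [3.141, -0.056, 0.006]
contact_force: [1.5, 0.4, -1.3]
opening: 0.0315
```

```bash
python3 - <<'E'
from h import *
w=grab("wrist","w12");crop(w,220,100,350,330,3,"c29")
e=grab("side","e12");crop(e,310,150,370,230,9,"c30")
c=grab("scene","s12");crop(c,200,110,280,220,7,"c31")
o=ctrl.get_obs();print(o["t"],o["tool_pos"],o["opening"],o["contact_force"])
E
```

```text
14.425 [0.58909325 0.01032396 0.13940088] 0.03091572526981057 [-0.16682802  0.96837494 -1.06716093]
```

View pics/c29.png

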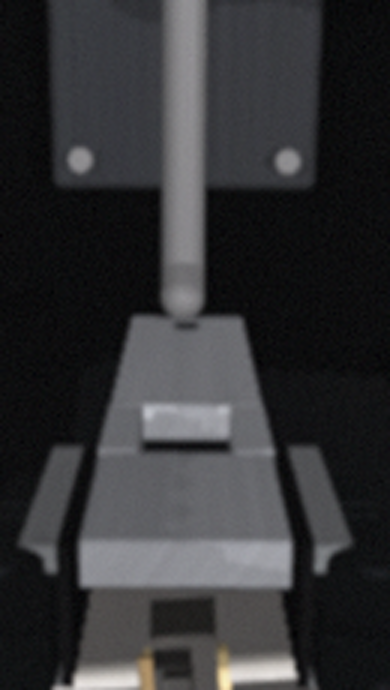

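View pics/c30.png

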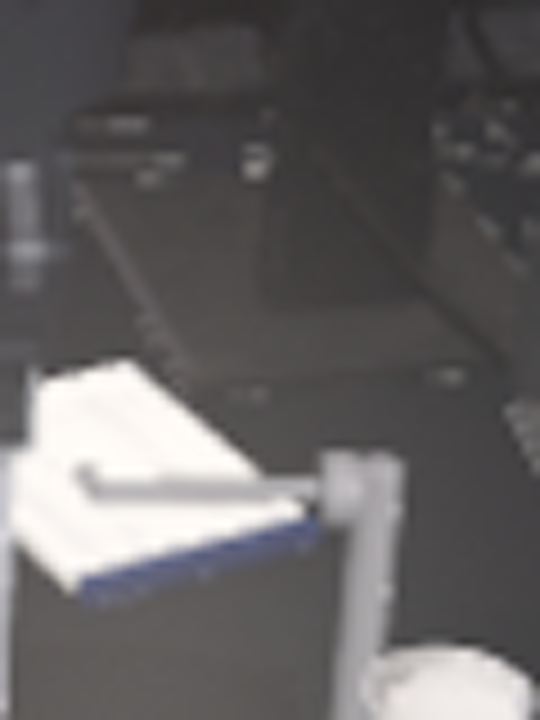

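View pics/c31.png

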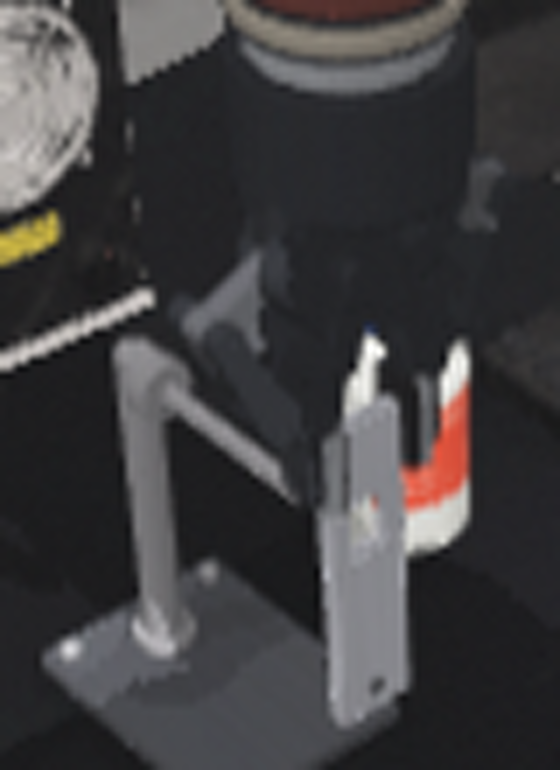

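```bash
python3 - <<'E'
from h import *
s=load("s12");crop(s,240,155,265,215,12,"c32")
for z in (.1497,):
  for dy,dz in ((-.009,-.012),(.009,-.012),(.009,.012),(-.009,.012)):
    for x in (.587,.595): print(((proj(s,(x,.0103+dy,z+dz))-(240,155))*12).round(0),end=' ')
  for dy in(-.016,.016): print("top/bot", [((proj(s,(.587,.0103+dy,z+dz))-(240,155))*12).round(0).tolist() for dz in (.046,-.088)])
E
```

```text
[185. 394.] [159. 375.] [120. 435.] [ 94. 416.] [116. 345.] [ 89. 326.] [183. 304.] [155. 286.] top/bot [[205.0, 156.0], [218.0, 643.0]]
top/bot [[84.0, 228.0], [108.0, 717.0]]
```

View pics/c32.png

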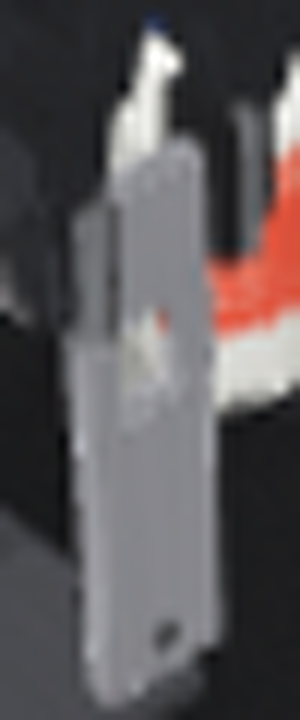

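```bash
python3 - <<'E'
from h import *
s=load("s11");e=load("e11")
for p in [(.6206,.0089,.156),(.6206,.0089,.145),(.702,.0062,.145),(.702,.0062,.157)]:
    print(p,((proj(s,p)-(210,150))*14).round(0),((proj(e,p)-(310,190))*14).round(0))
E
```

```text
(0.6206, 0.0089, 0.156) [471. 380.] [127. 160.]
(0.6206, 0.0089, 0.145) [473. 428.] [125. 204.]
(0.702, 0.0062, 0.145) [188. 215.] [500. 197.]
(0.702, 0.0062, 0.157) [182. 164.] [505. 149.]
```

play_rows:
  motion:
    - [[1,1,0,0.2,0,0,0],[1,2,0,0.2,0,0,0],[1,3,0,0.2,0,0,0],[1,4,0,0.2,0,0,0],[1,5,0,0.2,0,0,0],[1,5,0,0.2,0,0,0]]

```text
t: 15.18
tool_pos: [0.6397, 0.0084, 0.1374]
tool_rot: [3.141, -0.056, 0.003]
contact_force: [0.4, -0.1, -0.6]
opening: 0.031
```

```bash
python3 - <<'E'
from h import *
w=grab("wrist","w13");crop(w,220,100,350,330,3,"c33")
e=grab("side","e13");crop(e,310,150,370,230,9,"c34")
o=ctrl.get_obs();print(o["t"],o["tool_pos"],o["opening"],o["contact_force"],o["wrist_torque"])
E
```

```text
15.275 [0.63898012 0.00853695 0.13731991] 0.0313926543793211 [-0.21556169  0.09421027 -0.72207353] [-0.01928082  0.03631388  0.02958648]
```

View pics/c33.png

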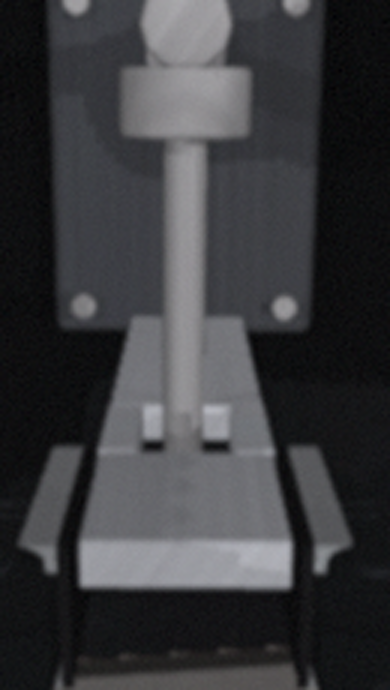

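View pics/c34.png

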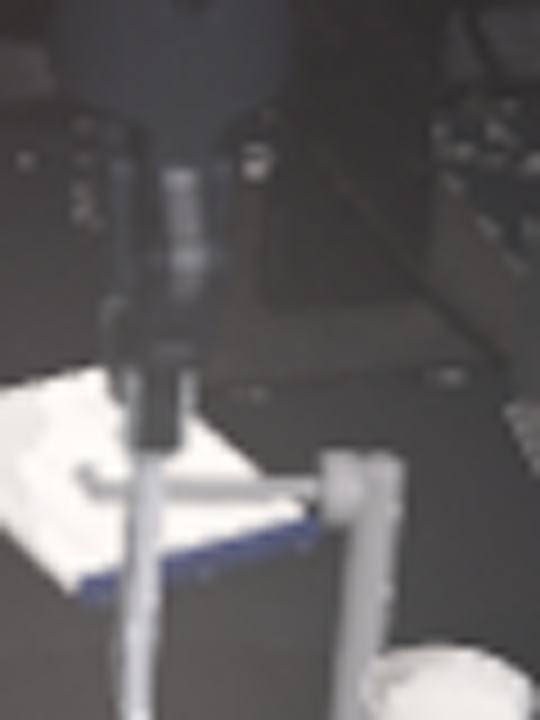

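```bash
python3 - <<'E'
from h import *
w=load("w13");print(onz(w,(282,100+138/3),.156),onz(w,(282,100+138/3),.15))
print(onz(w,(220+187/3,100+562/3),.195))
E
```

```text
[0.69978597 0.00658125 0.156     ] [0.69946335 0.00657334 0.15      ]
[0.64016945 0.00857148 0.195     ]
```

play_rows:
  motion:
    - [[1,1,0,0,0,0,0],[1,2,0,0,0,0,0],[1,3,0,0.3,0,0,0],[1,4,0,0.6,0,0,0],[1,4.8,0,0.9,0,0,0],[1,4.8,0,1.0,0,0,0],[1,4.8,0,1.0,0,0,0]]

```text
t: 16.15
tool_pos: [0.6867, 0.0068, 0.1271]
tool_rot: [3.141, -0.056, 0.002]
contact_force: [0.0, 0.7, -1.0]
opening: 0.0313
```

```bash
python3 - <<'E'
from h import *
w=grab("wrist","w14");crop(w,220,100,350,330,3,"c35")
e=grab("side","e14");crop(e,310,150,370,230,9,"c36")
o=ctrl.get_obs();print(o["t"],o["tool_pos"],o["opening"],o["contact_force"],o["wrist_torque"])
E
```

```text
16.25 [0.68680612 0.00681989 0.12753152] 0.03148291526646999 [-0.72856405  0.55793777 -0.67495558] [ 0.00190749 -0.00823845  0.0196052 ]
```

View pics/c35.png

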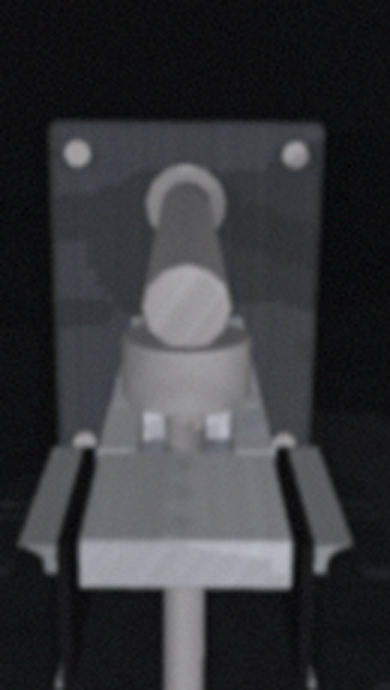

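View pics/c36.png

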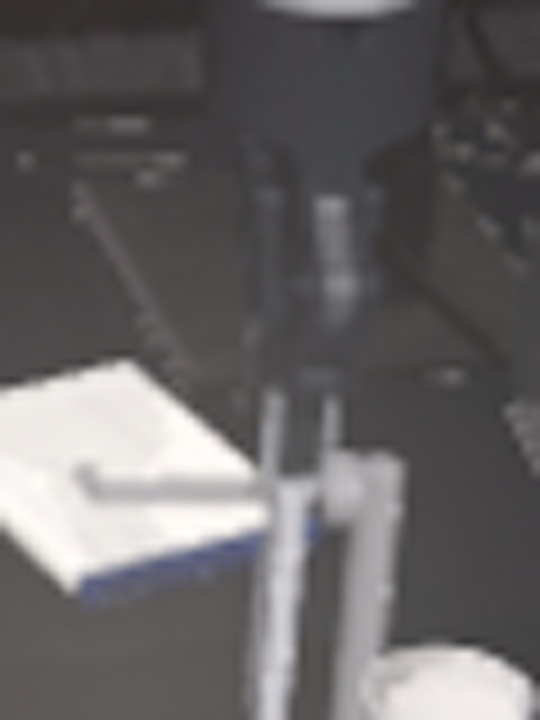

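play_rows:
  motion:
    - [[1,0.3,0,0,0,0,0],[1,0.5,0,0,0,0,0],[1,0.7,0,0,0,0,0],[1,0.9,0,0,0,0,0],[1,1.0,0,0,0,0,0],[1,1.0,0,0,0,0,0]]

```text
t: 17.0
tool_pos: [0.6949, 0.0066, 0.1275]
tool_rot: [3.141, -0.056, -0.006]
contact_force: [-7.4, -0.8, 3.7]
opening: 0.0313
```

play_rows:
  motion:
    - [[1,-0.1,0,0.1,0,0,0],[1,-0.1,0,0.2,0,0,0],[1,-0.1,0,0.3,0,0,0],[1,-0.1,0,0.3,0,0,0]]

```text
t: 17.5
tool_pos: [0.6939, 0.0066, 0.1243]
tool_rot: [3.141, -0.056, -0.006]
contact_force: [0.8, 0.7, -0.9]
opening: 0.0309
```

```bash
python3 - <<'E'
from h import *
w=grab("wrist","w15");crop(w,220,100,350,330,3,"c37")
e=grab("side","e15");crop(e,310,150,370,230,9,"c38")
o=ctrl.get_obs();print(o["t"],o["tool_pos"],o["opening"],o["contact_force"],o["wrist_torque"])
E
```

```text
17.6 [0.69388847 0.00661243 0.12445042] 0.031153854291365777 [-0.57638541 -0.76552527 -0.67208195] [ 0.01677462  0.04223944 -0.03400443]
```

View pics/c37.png

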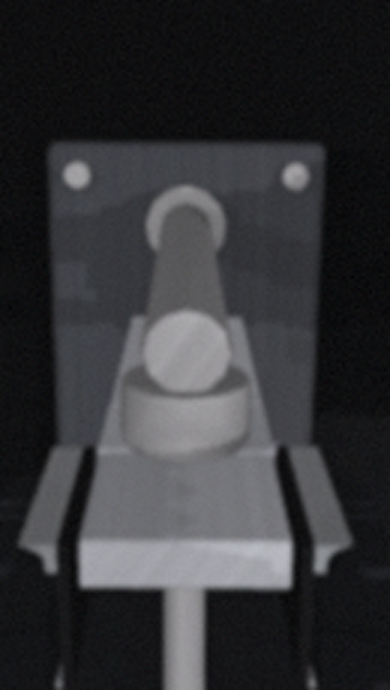

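View pics/c38.png

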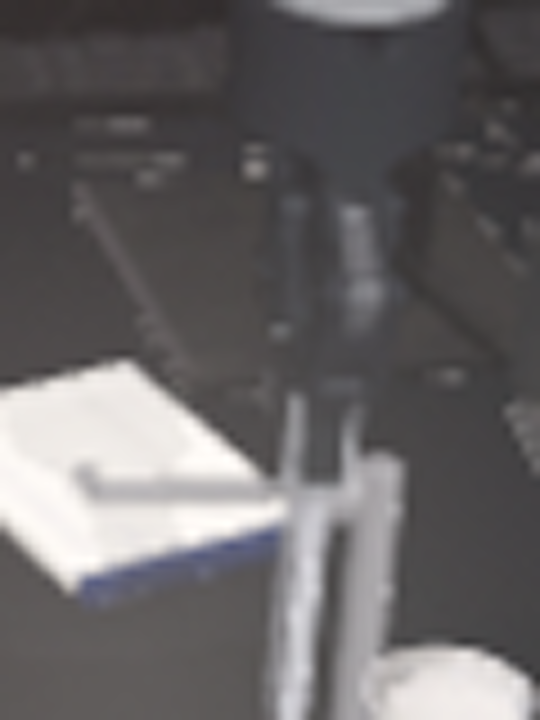

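play_rows:
  motion:
    - [[1,0,0,0.1,0,0,0],[1,0,0,0.2,0,0,0],[1,0,0,0.2,0,0,0]]

```text
t: 17.98
tool_pos: [0.6942, 0.0066, 0.1238]
tool_rot: [3.141, -0.056, -0.004]
contact_force: [-3.1, -0.7, 5.7]
opening: 0.0311
```

play_rows:
  motion:
    - [[1,0.1,0,0,0,0,0],[1,0.1,0,0,0,0,0],[0.1,0.1,0,0,0,0,0],[-0.1,0.1,0,0,0,0,0],[-0.2,0.1,0,0,0,0,0],[-0.2,0.1,0,-2,0,0,0],[-0.2,0.1,0,-5,0,0,0],[-0.2,0,0,-9,0,0,0],[-0.2,0,0,-10,0,0,0],[-0.2,0,0,-10,0,0,0]]

```text
t: 19.23
tool_pos: [0.6951, 0.0066, 0.2252]
tool_rot: [3.141, -0.056, -0.001]
contact_force: [-0.1, 0.2, -1.3]
opening: 0.051
```

```bash
python3 - <<'E'
from h import *
w=grab("wrist","w16");crop(w,220,100,350,330,3,"c39")
e=grab("side","e16");crop(e,310,150,370,230,9,"c40")
o=ctrl.get_obs();print(o["t"],o["tool_pos"],o["opening"],o["contact_force"],o["wrist_torque"])
go((.52,.28,.24),np.radians(93))
E
```

```text
19.325 [0.69375454 0.00666375 0.22195104] 0.0512169816135376 [ 0.20245588  0.27328107 -0.39041908] [0.01376967 0.02878512 0.04872122]
shift [-18.35 -26.7   -1.71] turn [-0.01  0.31 -5.04] alt [  0.5   0.  175. ]
```

View pics/c39.png

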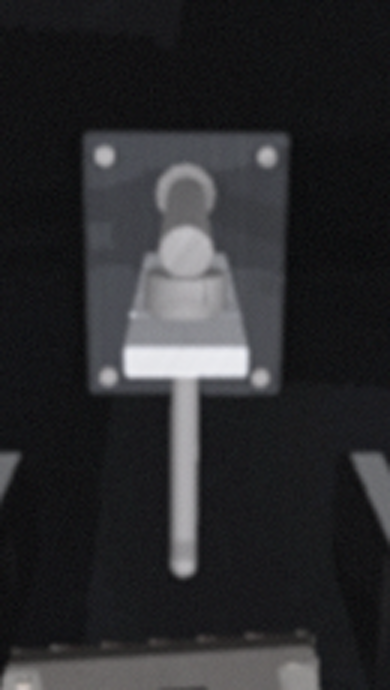

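View pics/c40.png

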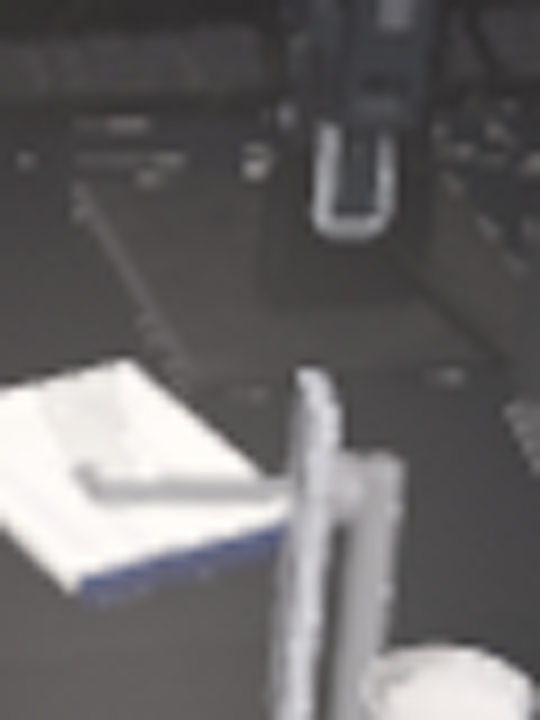

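play_rows:
  motion:
    - [[-0.2,-3,-4,-1,0,0,-1],[-0.2,-6,-9,-2,0,0,-2],[-0.2,-9,-14,-2,0,0,-3],[-0.2,-12,-19,-2,0,0,-4],[-0.2,-15,-23,-2,0,0,-5],[-0.2,-18.4,-26.5,-1,0,0,-5],[-0.2,-18.4,-26.7,0,0,0,-5],[-0.2,-18.4,-26.7,0,0,0,-5],[-0.2,-18.4,-26.7,0,0,0,-5]]

```text
t: 20.45
tool_pos: [0.5199, 0.279, 0.2223]
tool_rot: [3.14, 0.079, -0.01]
contact_force: [-0.2, -0.2, 2.0]
opening: 0.0513
```

```bash
python3 - <<'E'
from pl import *
w=grab("wrist","w17");crop(w,200,100,370,330,2.6,"c41")
o=ctrl.get_obs();print(o["t"],o["tool_pos"],o["opening"],o["contact_force"])
tops(w,(240,130,330,290),(.109,.123,.137))
E
```

```text
20.5 [0.52017815 0.27906995 0.22283685] 0.05143662161731976 [-0.08358957 -0.29626855  0.15655872]
[270 194  14   5  54] [277.  195.8] rect [0.0039 0.0124] 2.9 [[0.523, 0.284], [0.5263, 0.2839], [0.5295, 0.2839]]
[259 207  32   8 254] [274.5 210.5] rect [0.007  0.0301] 2.9 [[0.5076, 0.2858], [0.5116, 0.2857], [0.5156, 0.2855]]
[271 236  12   5  52] [276.6 237.7] rect [0.0042 0.0109] 2.9 [[0.4782, 0.2822], [0.4836, 0.2823], [0.4891, 0.2823]]
[261 255  29   6 174] [275.  257.5] rect [0.0055 0.0285] 2.9 [[0.4556, 0.2829], [0.4621, 0.2829], [0.4686, 0.2829]]
[327 258   3  32  52] [328.6 276.5] rect [0.0355 0.0021] 5.5 [[0.4361, 0.2237], [0.4435, 0.2266], [0.451, 0.2295]]
```

View pics/c41.png

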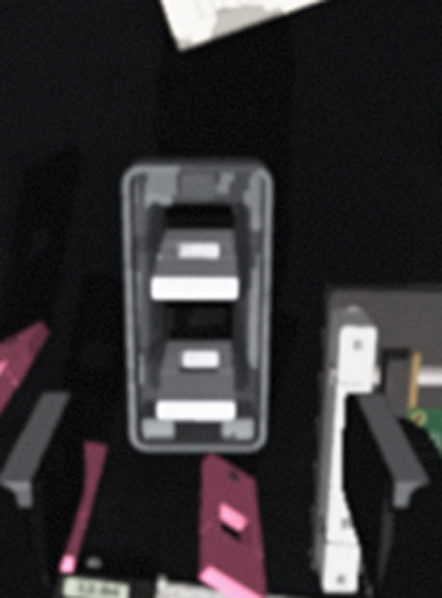

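```bash
python3 - <<'E'
from h import *
go((.506,.2852,.064),np.radians(93))
E
```

```text
shift [-1.3  -0.68 15.89] turn [-0.01  0.32 -0.13] alt [  0.5   0.  179.9]
```

play_rows:
  motion:
    - [[-0.2,-1.3,-0.7,2,0,0,0],[-0.2,-1.3,-0.7,6,0,0,0],[-0.2,-1.3,-0.7,10,0,0,0],[-0.2,-1.3,-0.7,13,0,0,0],[-0.2,-1.3,-0.7,15.9,0,0,0],[-0.2,-1.3,-0.7,15.9,0,0,0],[-0.2,-1.3,-0.7,15.9,0,0,0],[0.3,-1.3,-0.7,15.9,0,0,0],[1,-1.3,-0.7,15.9,0,0,0],[1,-1.3,-0.7,15.9,0,0,0],[1,-1.3,-0.7,15.9,0,0,0],[1,-1.3,-0.7,15.9,0,0,0]]
  newtons: 40

```text
t: 22.0
tool_pos: [0.5075, 0.2858, 0.0662]
tool_rot: [-3.14, -0.079, 0.003]
contact_force: [-0.3, -1.7, 6.1]
opening: 0.031
```

play_rows:
  motion:
    - [[1,0,0,-1,0,0,0],[1,0,0,-4,0,0,0],[1,0,0,-8,0,0,0],[1,0,0,-12,0,0,0],[1,0,0,-16,0,0,0],[1,0,0,-18,0,0,0],[1,0,4,-18,0,0,1],[1,0,10,-18,0,0,2],[1,0,15,-18,0,0,3],[1,0.5,20,-18,0,0,4],[1,1,24,-18,0,0,5],[1,1.4,26,-18,0,0,5],[1,1.4,26,-18,0,0,5],[1,1.4,26,-18,0,0,5]]

```text
t: 23.75
tool_pos: [0.5347, 0.0277, 0.2455]
tool_rot: [-3.14, 0.056, 0.004]
contact_force: [1.1, -0.8, -1.3]
opening: 0.0313
```

```bash
python3 - <<'E'
from pl import *
w=grab("wrist","w18");crop(w,200,100,370,330,2.6,"c42")
e=grab("side","e18");crop(e,270,90,350,210,6,"c43")
s=grab("scene","s18");crop(s,220,120,300,220,7,"c44")
o=ctrl.get_obs();print(o["t"],o["tool_pos"],o["opening"],o["contact_force"])
x,y,z=o["tool_pos"]
for h in (.0108,.0132):
  zt=z+h
  print("side bot",((proj(e,(x+.006,y,zt-.074))-(270,90))*6).round(0))
  print("scene",[((proj(s,(x+.002,y+dy,zt+dz))-(220,120))*7).round(0).tolist() for dy,dz in ((-.016,.046),(-.016,-.074),(.016,-.074))])
E
```

```text
23.9 [0.53474021 0.02783084 0.24583102] 0.03124550241347661 [-0.0773677   0.1043846  -0.94088382]
side bot [133. 608.]
scene [[324.0, 156.0], [326.0, 459.0], [255.0, 505.0]]
side bot [133. 604.]
scene [[324.0, 149.0], [326.0, 454.0], [255.0, 500.0]]
```

View pics/c42.png

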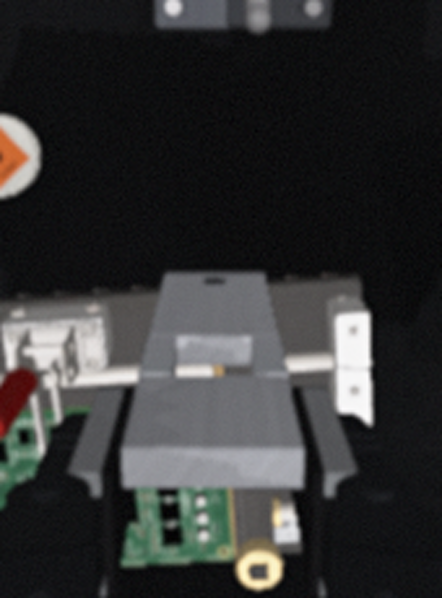

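View pics/c43.png

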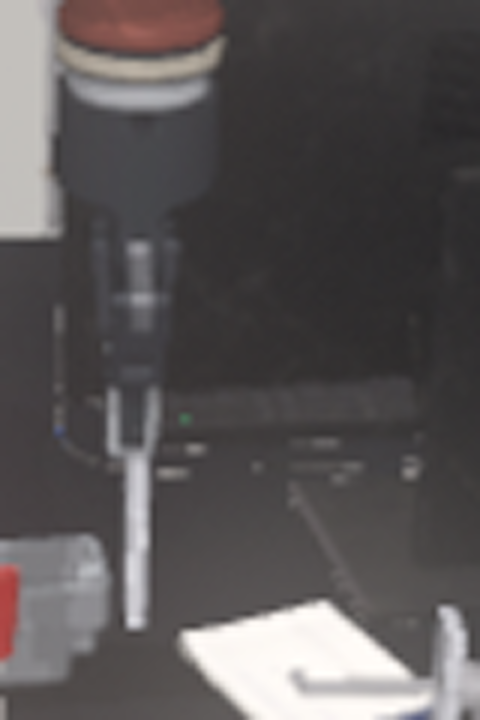

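View pics/c44.png

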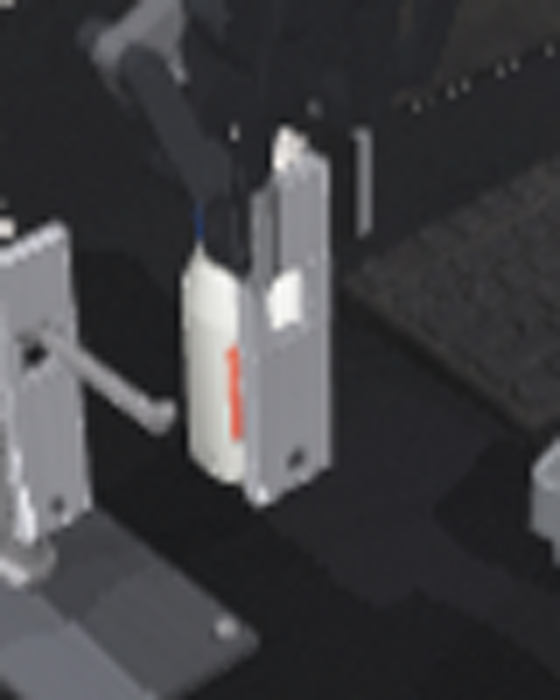

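```bash
python3 - <<'E'
from pl import *
e=load("e11")
for b in (.170,.177,.1805): print(((proj(e,(.521,.0312,b))-(280,80))*6).round(0))
e=load("e18")
for b in (.170,.177,.1826): print(((proj(e,(.5375,.0278,b))-(270,90))*6).round(0))
s=load("s18")
for x in (.5347,.5375,.541):
  for zt in (.257,.259):
    print(x,zt,[((proj(s,(x-.004,.0278+dy,zt+dz))-(220,120))*7).round(0).tolist() for dy,dz in ((-.016,.046),(-.016,-.074),(.016,-.074))])
E
```

```text
[ 32. 688.]
[ 33. 676.]
[ 33. 670.]
[126. 631.]
[126. 618.]
[126. 609.]
0.5347 0.257 [[339.0, 164.0], [339.0, 467.0], [268.0, 513.0]]
0.5347 0.259 [[339.0, 158.0], [339.0, 463.0], [268.0, 509.0]]
0.5375 0.257 [[332.0, 160.0], [333.0, 463.0], [262.0, 509.0]]
0.5375 0.259 [[332.0, 154.0], [333.0, 459.0], [262.0, 504.0]]
0.541 0.257 [[324.0, 155.0], [326.0, 458.0], [255.0, 504.0]]
0.541 0.259 [[324.0, 149.0], [326.0, 454.0], [254.0, 499.0]]
```

```bash
python3 - <<'E'
from h import *
for x,z in ((.580,.1377),(.632,.1377),(.670,.1375),(.672,.1275)): go((x,.0066+(.694-x)*.0367,z),np.radians(87.9))
E
```

```text
shift [ 4.61  1.55 10.8 ] turn [-0.05  0.12  0.07] alt [-2.000e-01 -1.000e-01 -1.799e+02]
shift [ 9.81  1.56 10.79] turn [-0.05  0.12  0.07] alt [-2.000e-01 -1.000e-01 -1.799e+02]
shift [13.61  1.57 10.8 ] turn [-0.05  0.12  0.07] alt [-2.000e-01 -1.000e-01 -1.799e+02]
shift [13.81  1.57 11.8 ] turn [-0.05  0.12  0.07] alt [-2.000e-01 -1.000e-01 -1.799e+02]
```

play_rows:
  motion:
    - [[1,1,1,3,0,0,0],[1,3,1.5,7,0,0,0],[1,4.6,1.5,10,0,0,0],[1,4.6,1.5,10.8,0,0,0],[1,4.6,1.5,10.8,0,0,0],[1,4.6,1.5,10.8,0,0,0],[1,4.6,1.5,10.8,0,0,0]]

```text
t: 24.78
tool_pos: [0.5807, 0.0114, 0.1396]
tool_rot: [-3.14, 0.055, -0.001]
contact_force: [-0.2, 0.9, -0.7]
opening: 0.0312
```

```bash
python3 - <<'E'
from h import *
w=grab("wrist","w19");crop(w,220,100,350,330,3,"c45")
o=ctrl.get_obs();print(o["t"],o["tool_pos"],o["opening"],o["contact_force"])
for x,z in ((.632,.1377),(.672,.1375),(.674,.1275)): go((x,.0066+(.694-x)*.0367,z),np.radians(87.9))
E
```

```text
24.825 [0.58049484 0.01131112 0.13921682] 0.031206573239886314 [ 0.53289118 -0.74321048 -1.16531074]
shift [5.16 0.06 0.15] turn [-0.04 -0.01  0.08] alt [ 0.000e+00 -1.000e-01 -1.799e+02]
shift [9.16 0.07 0.17] turn [-0.04 -0.01  0.08] alt [ 0.000e+00 -1.000e-01 -1.799e+02]
shift [9.36 0.07 1.17] turn [-0.04 -0.01  0.08] alt [ 0.000e+00 -1.000e-01 -1.799e+02]
```

View pics/c45.png

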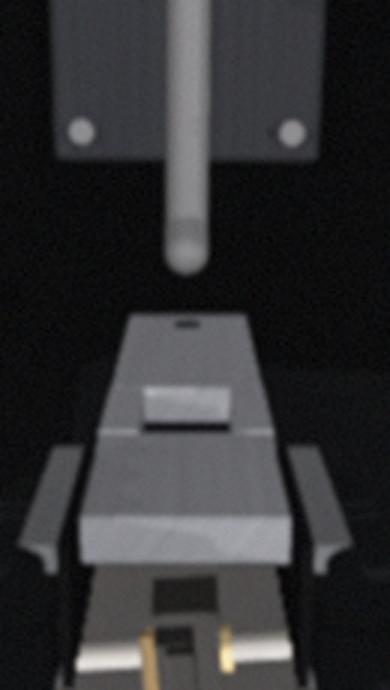

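play_rows:
  motion:
    - [[1,1,0,0.1,0,0,0],[1,2,0,0.15,0,0,0],[1,3,0,0.15,0,0,0],[1,4,0,0.15,0,0,0],[1,5,0,0.15,0,0,0],[1,5.2,0,0.15,0,0,0],[1,5.2,0,0.15,0,0,0]]

```text
t: 25.7
tool_pos: [0.6325, 0.0095, 0.1376]
tool_rot: [-3.14, 0.055, 0.0]
contact_force: [-0.2, -0.5, -1.1]
opening: 0.0311
```

```bash
python3 - <<'E'
from h import *
w=grab("wrist","w20");crop(w,220,100,350,330,3,"c46")
o=ctrl.get_obs();print(o["t"],o["tool_pos"],o["opening"],o["contact_force"])
for x,z in ((.670,.135),(.673,.128)): go((x,.0066+(.694-x)*.0367,z),np.radians(87.9))
E
```

```text
25.75 [0.63233389 0.00954608 0.13763245] 0.03097525893380818 [ 0.44525454 -0.40875203 -0.65536528]
shift [3.77 0.07 0.26] turn [-0.05  0.01  0.08] alt [-0.000e+00 -1.000e-01 -1.799e+02]
shift [4.07 0.08 0.96] turn [-0.05  0.01  0.08] alt [-0.000e+00 -1.000e-01 -1.799e+02]
```

View pics/c46.png

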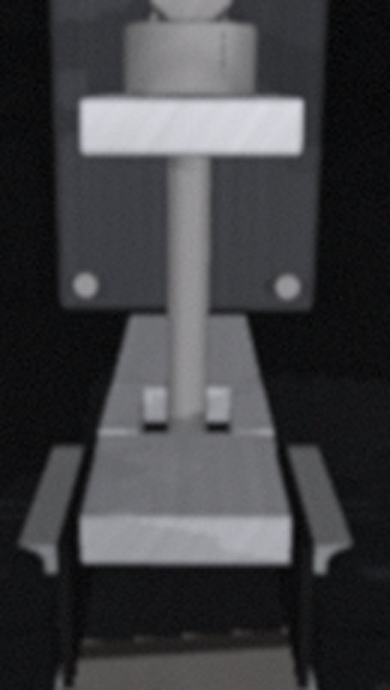

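play_rows:
  motion:
    - [[1,1,0,0,0,0,0],[1,2,0,0,0,0,0],[1,3,0,0.4,0,0,0],[1,3.9,0,0.8,0,0,0],[1,3.9,0,1.0,0,0,0],[1,3.9,0,1.15,0,0,0],[1,3.9,0,1.15,0,0,0]]

```text
t: 26.62
tool_pos: [0.6712, 0.0082, 0.1263]
tool_rot: [-3.14, 0.055, 0.0]
contact_force: [-1.1, -0.2, -0.4]
opening: 0.0314
```

```bash
python3 - <<'E'
from h import *
w=grab("wrist","w21");crop(w,220,100,350,330,3,"c47")
e=grab("side","e21");crop(e,310,150,370,230,9,"c48")
o=ctrl.get_obs();print(o["t"],o["tool_pos"],o["opening"],o["contact_force"])
E
```

```text
26.725 [0.67110247 0.00818703 0.12615973] 0.03086389460923705 [-0.78974697  0.52492033 -1.10079435]
```

View pics/c47.png

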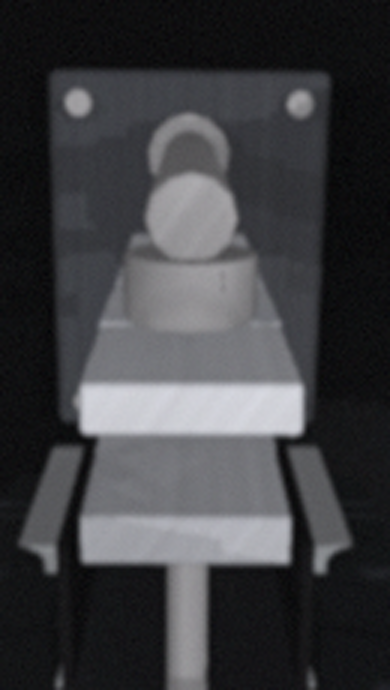

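View pics/c48.png

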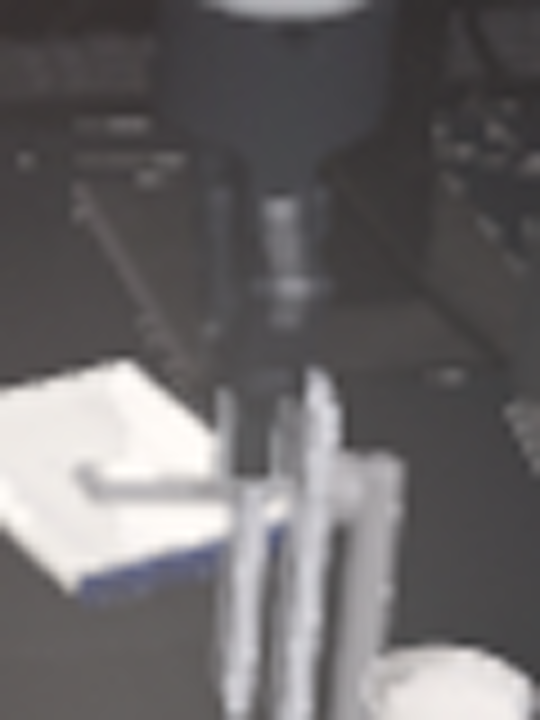

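play_rows:
  motion:
    - [[1,0,0,0.1,0,0,0],[1,0,0,0.2,0,0,0],[1,0,0,0.2,0,0,0]]

```text
t: 27.1
tool_pos: [0.6713, 0.0082, 0.1259]
tool_rot: [-3.14, 0.055, -0.001]
contact_force: [-2.9, 0.1, 5.0]
opening: 0.0313
```

play_rows:
  motion:
    - [[0.1,0,0,0,0,0,0],[-0.1,0,0,0,0,0,0],[-0.2,0,0,0,0,0,0],[-0.2,0,0,-2,0,0,0],[-0.2,0,0,-5,0,0,0],[-0.2,0,0,-8,0,0,0],[1,-4,0,-8,0,0,0],[1,-5,0,-8,0,0,0],[1,-5,0,-5,0,0,0],[1,-5,0,-3,0,0,0],[1,-5,0,-3,0,0,0]]

```text
t: 28.48
tool_pos: [0.62, 0.01, 0.1532]
tool_rot: [-3.14, 0.055, 0.006]
contact_force: [-0.6, 0.2, 0.5]
opening: 0.0003
```

```bash
python3 - <<'E'
from h import *
w=grab("wrist","w22");crop(w,220,100,350,330,3,"c49")
e=grab("side","e22");crop(e,310,150,370,230,9,"c50")
o=ctrl.get_obs();print(o["t"],o["tool_pos"],o["opening"],o["contact_force"])
x,y,z=o["tool_pos"]
for zz in (z,z+.01,z+.02,z+.03): print(((proj(e,(x+.005,y,zz))-(310,150))*9).round(0))
E
```

```text
28.575 [0.62173114 0.00989297 0.15607094] 1.9947437104917112e-05 [ 0.21298567 -0.02164769 -0.46468546]
[100. 460.]
[101. 434.]
[103. 408.]
[105. 382.]
```

View pics/c49.png

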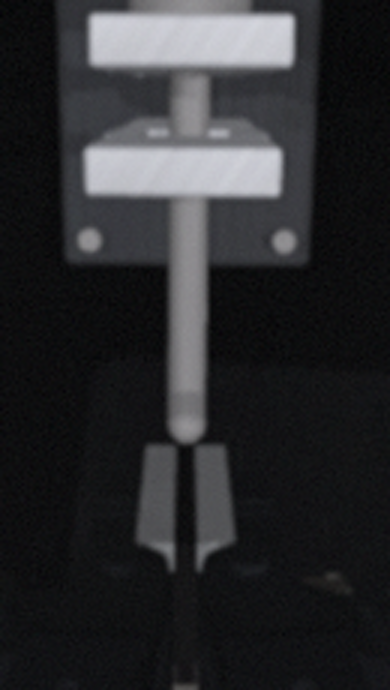

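View pics/c50.png

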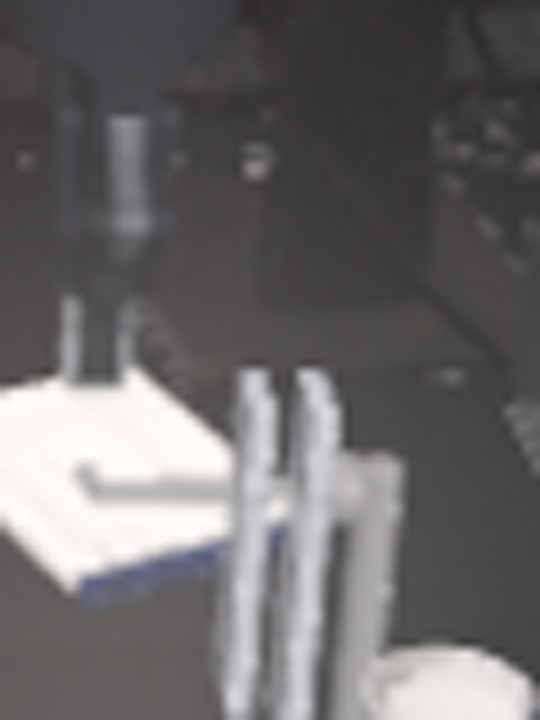

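play_rows:
  motion:
    - [[1,1.5,0,0,0,0,0],[1,2.3,0,0.5,0,0,0],[1,2.3,0,1.5,0,0,0],[1,2.3,0,2.5,0,0,0],[1,2.3,0,2.6,0,0,0],[1,3,0,2.6,0,0,0],[1,3.5,0,2.6,0,0,0],[1,3.9,0,2.6,0,0,0],[1,4.2,0,2.6,0,0,0],[1,4.2,0,2.6,0,0,0]]

```text
t: 29.82
tool_pos: [0.6639, 0.0084, 0.1301]
tool_rot: [-3.14, 0.055, -0.001]
contact_force: [0.0, 0.2, -1.1]
opening: -0.0
```

```bash
python3 - <<'E'
from h import *
e=grab("side","e23");crop(e,310,150,370,230,9,"c51")
o=ctrl.get_obs();print(o["t"],o["tool_pos"],o["opening"],o["contact_force"])
E
```

```text
29.875 [0.66368975 0.00840691 0.13002896] 0.0003290212969523093 [-1.20178828 -0.93741685 -0.03344462]
```

View pics/c51.png

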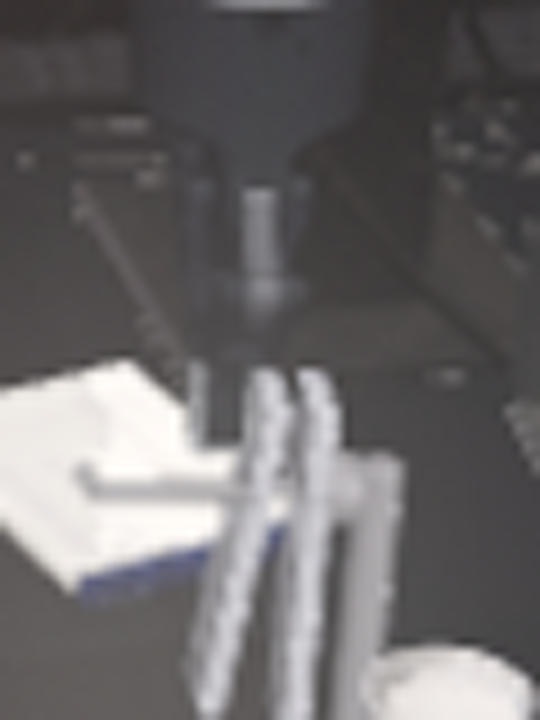

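play_rows:
  motion:
    - [[0.48,-1,0,0,0,0,0],[0.48,-2,0,0,0,0,0],[0.48,-2.5,0,0,0,0,0],[0.48,-2.5,0,0,0,0,0],[0.48,-2.5,0,1,0,0,0],[0.48,-2.5,0,2,0,0,0],[0.48,-2.5,0,2.8,0,0,0],[0.48,-2.5,0,2.8,0,0,0]]

```text
t: 30.88
tool_pos: [0.6379, 0.0094, 0.1003]
tool_rot: [-3.14, 0.055, 0.004]
contact_force: [0.1, 0.5, -0.0]
opening: 0.0219
```

```bash
python3 - <<'E'
from h import *
w=grab("wrist","w24");crop(w,220,100,350,330,3,"c53")
e=grab("side","e24");crop(e,310,150,370,230,9,"c52")
o=ctrl.get_obs();print(o["t"],o["tool_pos"],o["opening"],o["contact_force"])
E
```

```text
30.975 [0.63877703 0.00933334 0.10187202] 0.02225092819560795 [0.5552965  0.14636832 0.59224909]
```

View pics/c52.png

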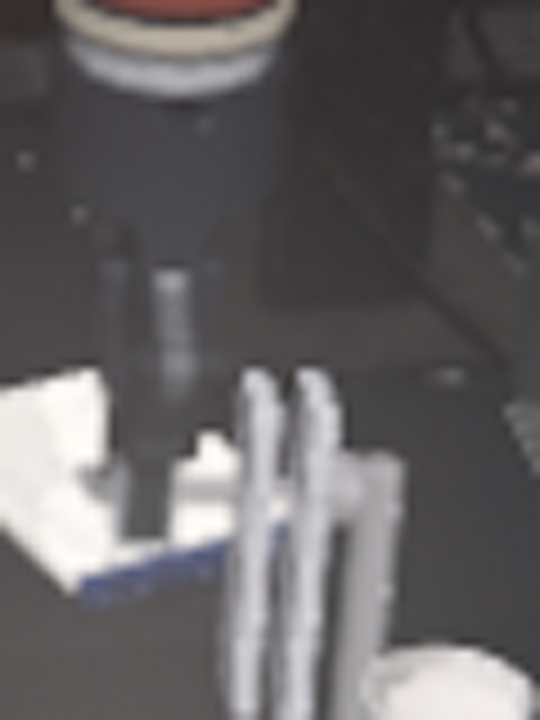

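View pics/c53.png

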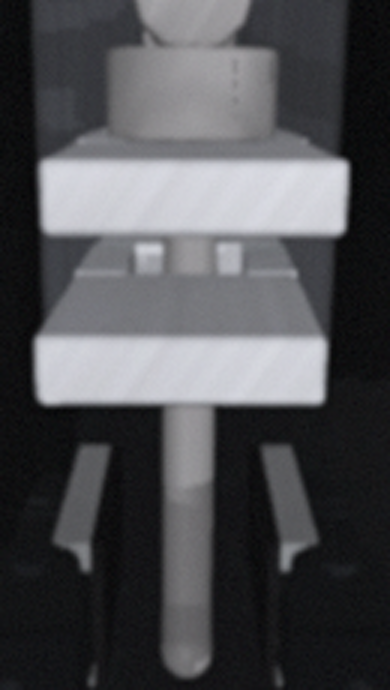

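```bash
python3 - <<'E'
from h import *
w=load("w24")
print(onz(w,(220+181/3,100+370/3),.183),onz(w,(220+194/3,100+197/3),.183))
e=load("e24")
for x in (.670,.68,.69,.70): print(x,((proj(e,(x,.009,.183))-(310,150))*9).round(0),((proj(e,(x,.009,.13))-(310,150))*9).round(0))
E
```

```text
[0.67687062 0.00894493 0.183     ] [0.69572406 0.00693711 0.183     ]
0.67 [234. 387.] [223. 524.]
0.68 [264. 386.] [252. 523.]
0.69 [294. 385.] [281. 522.]
0.7 [323. 384.] [310. 521.]
```

```bash
python3 - <<'E'
from h import *
for x,z in ((.666,.205),(.666,.126)): go((x,.0082,z),np.radians(87.9))
E
```

```text
shift [ 2.730e+00  1.000e-02 -1.031e+01] turn [-0.04 -0.01  0.09] alt [ 0.000e+00 -1.000e-01 -1.799e+02]
shift [ 2.73  0.02 -2.41] turn [-0.04 -0.01  0.09] alt [ 0.000e+00 -1.000e-01 -1.799e+02]
```

play_rows:
  motion:
    - [[0.48,0,0,-3,0,0,0],[0.1,0,0,-7,0,0,0],[-0.2,1,0,-10.3,0,0,0],[-0.2,2.7,0,-10.3,0,0,0],[-0.2,2.7,0,-10.3,0,0,0],[-0.2,2.7,0,-8,0,0,0],[-0.2,2.7,0,-5,0,0,0],[-0.2,2.7,0,-2.4,0,0,0],[-0.2,2.7,0,-2.4,0,0,0],[0.3,2.7,0,-2.4,0,0,0],[1,2.7,0,-2.4,0,0,0],[1,2.7,0,-2.4,0,0,0],[1,2.7,0,-2.4,0,0,0]]
  newtons: 40

```text
t: 32.6
tool_pos: [0.666, 0.0083, 0.1265]
tool_rot: [-3.14, 0.055, -0.002]
contact_force: [0.1, -0.5, -0.2]
opening: 0.0309
```

```bash
python3 - <<'E'
from h import *
w=grab("wrist","w25");crop(w,220,100,350,330,3,"c54")
e=grab("side","e25");crop(e,310,150,370,230,9,"c55")
o=ctrl.get_obs();print(o["t"],o["tool_pos"],o["opening"],o["contact_force"])
E
```

```text
32.7 [0.66595533 0.00833096 0.12622897] 0.030327869065617408 [0.40104422 0.03632276 0.45956947]
```

View pics/c54.png

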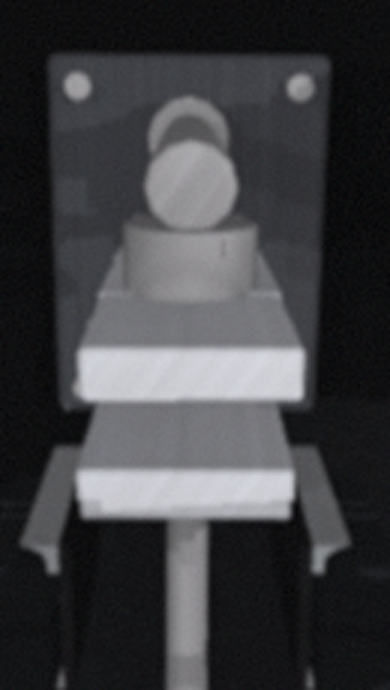

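View pics/c55.png

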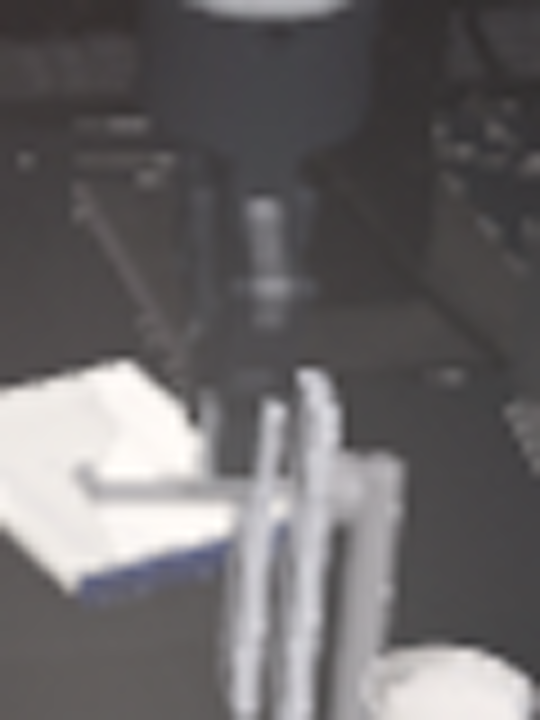

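play_rows:
  motion:
    - [[1,0.4,0,0,0,0,0],[1,0.7,0,0,0,0,0],[1,0.9,0,0,0,0,0],[1,1.05,0,0,0,0,0],[1,1.15,0,0,0,0,0],[1,1.2,0,0,0,0,0],[1,1.2,0,0,0,0,0]]

```text
t: 33.58
tool_pos: [0.6766, 0.008, 0.1263]
tool_rot: [-3.141, 0.055, 0.004]
contact_force: [-6.2, 0.5, 2.8]
opening: 0.0303
```

```bash
python3 - <<'E'
from h import *
w=grab("wrist","w26");crop(w,220,100,350,330,3,"c56")
e=grab("side","e26");crop(e,310,150,370,230,9,"c57")
o=ctrl.get_obs();print(o["t"],o["tool_pos"],o["opening"],o["contact_force"])
E
```

```text
33.675 [0.67658617 0.00793816 0.1262788 ] 0.03051636552890238 [-5.98051563 -0.35521787  3.29403215]
```

View pics/c56.png

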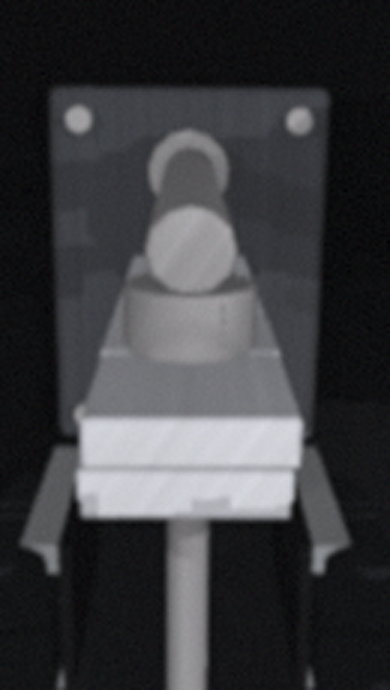

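View pics/c57.png

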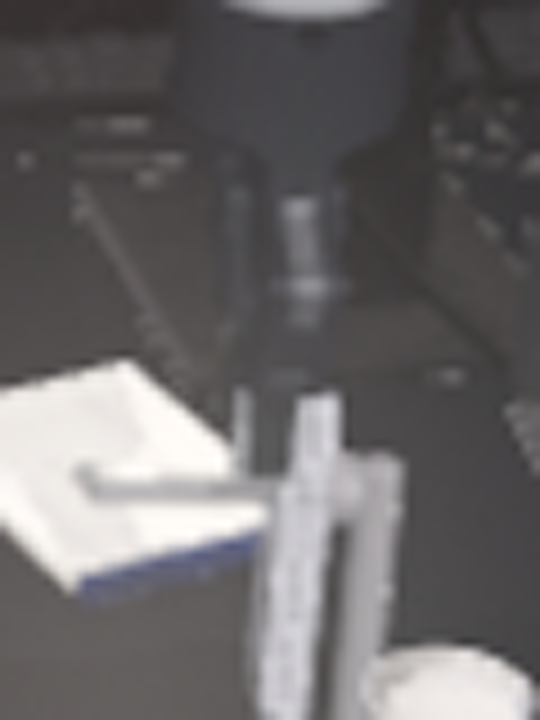

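play_rows:
  motion:
    - [[0.1,-0.05,0,0,0,0,0],[-0.1,-0.05,0,0,0,0,0],[-0.2,-0.05,0,0,0,0,0],[-0.2,-0.05,0,-2,0,0,0],[-0.2,-0.05,0,-5,0,0,0],[-0.2,-0.5,0,-9,0,0,0],[-0.2,-3,-2,-10,0,0,0],[-0.2,-3,-2,-10,0,0,0]]

```text
t: 34.67
tool_pos: [0.6482, 0.0298, 0.2304]
tool_rot: [-3.141, 0.053, -0.004]
contact_force: [1.1, 0.3, 0.1]
opening: 0.051
```

```bash
python3 - <<'E'
from h import *
w=grab("wrist","w27");crop(w,200,60,350,330,3,"c58")
e=grab("side","e27");crop(e,310,150,370,230,9,"c59")
o=ctrl.get_obs();print(o["t"],o["tool_pos"],o["opening"],o["contact_force"])
go((.46,.28,.22),np.radians(93))
E
```

```text
34.775 [0.64794112 0.02889578 0.2274298 ] 0.051437386319142686 [ 0.31375183 -1.03139954 -1.11807714]
shift [-19.65 -24.44   0.77] turn [-0.02  0.06 -4.99] alt [1.00e-01 0.00e+00 1.75e+02]
```

View pics/c58.png

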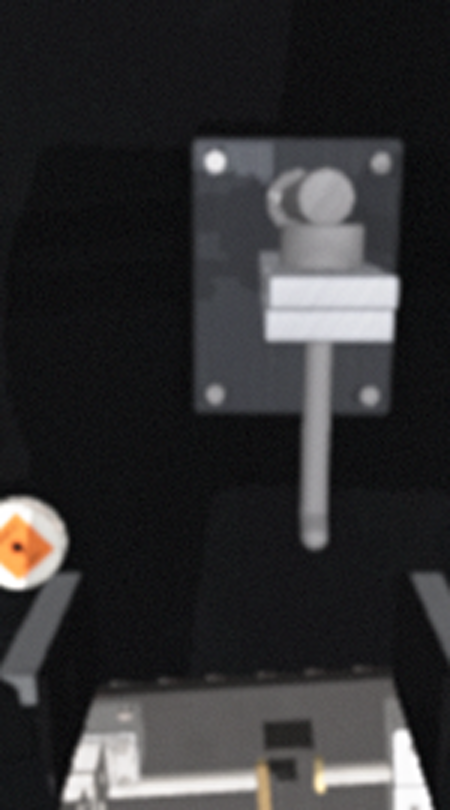

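View pics/c59.png

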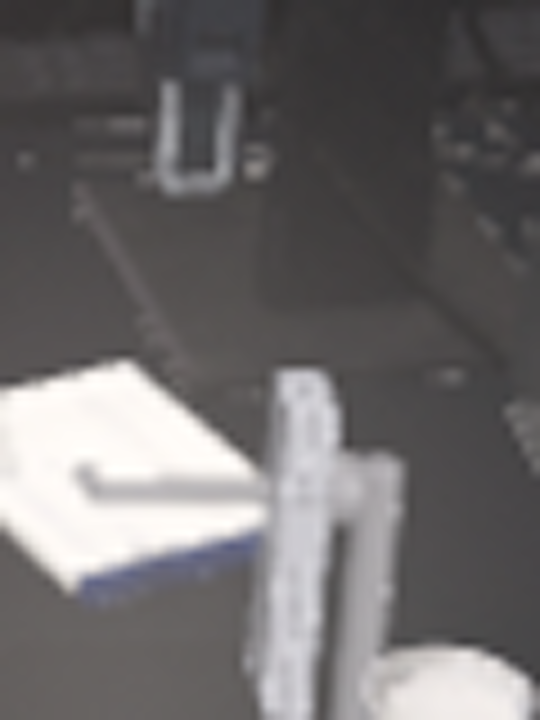

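Two plates are hung tight against the collar. Now the short one.

play_rows:
  motion:
    - [[-0.2,-3,-4,0,0,0,-1],[-0.2,-6,-9,0,0,0,-2],[-0.2,-9,-14,0,0,0,-3],[-0.2,-13,-19,0,0,0,-4],[-0.2,-17,-23,0,0,0,-5],[-0.2,-19.7,-24.4,0.7,0,0,-5],[-0.2,-19.7,-24.4,0.7,0,0,-5],[-0.2,-19.7,-24.4,0.7,0,0,-5]]

```text
t: 35.78
tool_pos: [0.4603, 0.279, 0.2205]
tool_rot: [3.14, 0.081, -0.001]
contact_force: [0.3, 0.0, 1.0]
opening: 0.0511
```

```bash
python3 - <<'E'
from pl import *
w=grab("wrist","w28");crop(w,200,100,370,330,2.6,"c60")
o=ctrl.get_obs();print(o["t"],o["tool_pos"],o["opening"],o["contact_force"])
tops(w,(240,150,330,250),(.106,.109,.112))
go((.4455,.2825,.050),np.radians(93))
E
```

```text
35.825 [0.460596   0.27886954 0.2206345 ] 0.05154928158513119 [-0.09736047  0.32384368 -0.64889451]
[272 190  14   5  68] [278.7 192. ] rect [0.004  0.0129] 3.0 [[0.4677, 0.2825], [0.4684, 0.2825], [0.469, 0.2825]]
[262 201  32   9 270] [277.9 204.8] rect [0.0083 0.0312] 3.0 [[0.4545, 0.2826], [0.4552, 0.2826], [0.456, 0.2826]]
shift [-1.47 -0.44 17.06] turn [ 0.01  0.05 -0.07] alt [ 1.000e-01 -0.000e+00  1.799e+02]
```

View pics/c60.png

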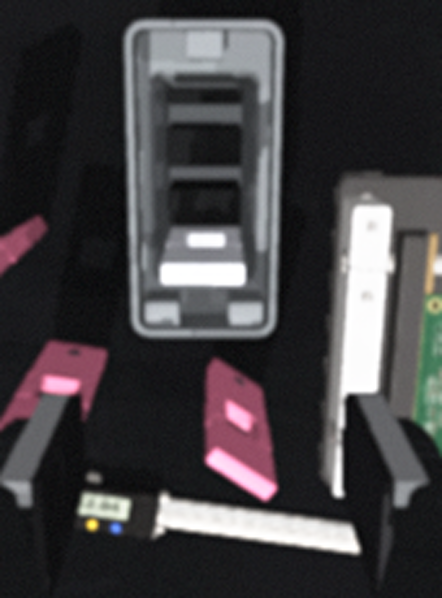

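```bash
python3 - <<'E'
from pl import *
w=load("w28")
for q in [(240,475),(270,490),(208,455),(60,385),(50,345),(100,350)]: print(q,onz(w,(200+q[0]/2.6,100+q[1]/2.6),.106).round(3))
E
```

```text
(240, 475) [0.367 0.262 0.106]
(270, 490) [0.361 0.249 0.106]
(208, 455) [0.376 0.276 0.106]
(60, 385) [0.404 0.338 0.106]
(50, 345) [0.421 0.342 0.106]
(100, 350) [0.42  0.322 0.106]
```

play_rows:
  motion:
    - [[-0.2,-1.6,-0.4,2,0,0,0],[-0.2,-1.6,-0.4,6,0,0,0],[-0.2,-1.6,-0.4,9,0,0,0],[-0.2,-1.6,-0.4,9,0,0,0],[-0.2,-1.6,-0.4,9,0,0,0]]

```text
t: 36.45
tool_pos: [0.4458, 0.2819, 0.1321]
tool_rot: [-3.14, -0.078, -0.001]
contact_force: [-0.7, 0.3, 0.5]
opening: 0.0508
```

```bash
python3 - <<'E'
from pl import *
w=grab("wrist","w29")
e=grab("side","e29");crop(e,235,130,305,200,8,"c61")
o=ctrl.get_obs();print(o["t"],o["tool_pos"],o["opening"],o["contact_force"])
go((.4445,.2825,.050),np.radians(93))
E
```

```text
36.55 [0.44598914 0.28232963 0.1328792 ] 0.05109557620898552 [-0.14621787  0.61864462 -0.18673763]
shift [-0.17 -0.02  8.29] turn [-0.07 -0.14 -0.11] alt [-2.000e-01  1.000e-01  1.799e+02]
```

View pics/w29.png

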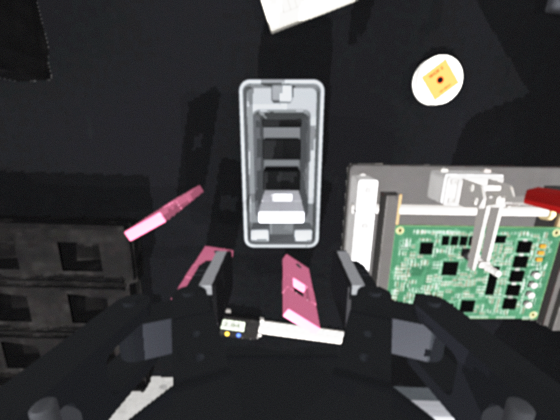

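View pics/c61.png

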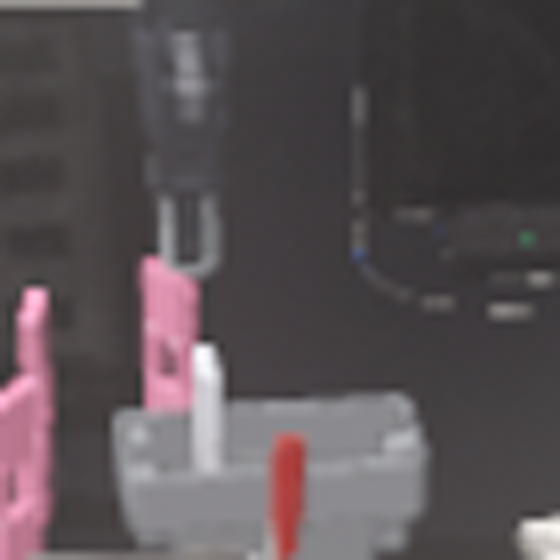

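```bash
python3 - <<'E'
from pl import *
w=load("w29")
for q in [(127,238),(195,190),(205,185)]: print(q,onz(w,q,.106).round(3))
s=load("scene")
for q in [(90,490),(140,400),(275,535),(365,480),(520,355),(612,340)]: print(q,onz(s,(140+q[0]/6,260+q[1]/6),.106).round(3))
E
```

```text
(127, 238) [0.432 0.394 0.106]
(195, 190) [0.47  0.344 0.106]
(205, 185) [0.474 0.337 0.106]
(90, 490) [0.434 0.395 0.106]
(140, 400) [0.449 0.367 0.106]
(275, 535) [0.383 0.364 0.106]
(365, 480) [0.378 0.334 0.106]
(520, 355) [0.377 0.273 0.106]
(612, 340) [0.361 0.249 0.106]
```

play_rows:
  motion:
    - [[-0.2,-0.2,0,3,0,0,0],[-0.2,-0.2,0,6,0,0,0],[-0.2,-0.2,0,8.2,0,0,0],[-0.2,-0.2,0,8.2,0,0,0],[-0.2,-0.2,0,8.2,0,0,0],[0.3,-0.2,0,8.2,0,0,0],[1,-0.2,0,8.2,0,0,0],[1,-0.2,0,8.2,0,0,0],[1,-0.2,0,8.2,0,0,0],[1,-0.2,0,8.2,0,0,0]]

```text
t: 37.8
tool_pos: [0.4457, 0.2829, 0.0529]
tool_rot: [-3.138, -0.079, -0.009]
contact_force: [0.1, -0.8, 6.3]
opening: 0.0311
```

```bash
python3 - <<'E'
from pl import *
w=grab("wrist","w30");crop(w,200,100,370,330,2.6,"c62")
o=ctrl.get_obs();print(o["t"],o["tool_pos"],o["opening"],o["contact_force"])
E
```

```text
37.85 [0.44566493 0.28287195 0.05286782] 0.030690779948566848 [-0.55184962 -0.84653966  5.88741327]
```

View pics/c62.png

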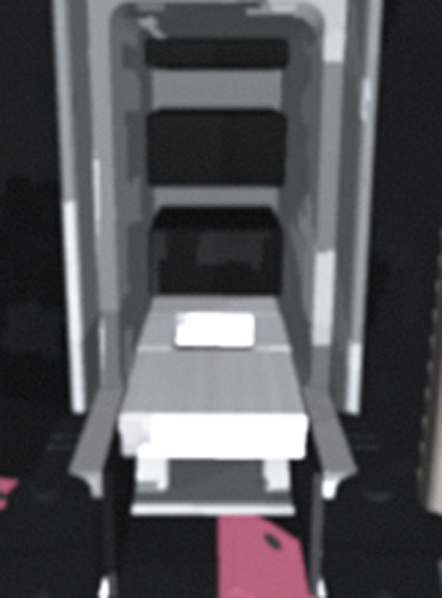

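play_rows:
  motion:
    - [[1,0,0,-1,0,0,0],[1,0,0,-4,0,0,0],[1,0,0,-8,0,0,0],[1,0,0,-13,0,0,0],[1,0,0,-17,0,0,0],[1,1,2,-19,0,0,0],[1,3,6,-19,0,0,1],[1,4,11,-19,0,0,2],[1,6,16,-19,0,0,3],[1,8,21,-19,0,0,4],[1,9,25,-19,0,0,5],[1,10,26,-19,0,0,5],[1,10,26,-19,0,0,5],[1,10,26,-19,0,0,5]]

```text
t: 39.6
tool_pos: [0.5572, 0.029, 0.2429]
tool_rot: [-3.138, 0.055, -0.008]
contact_force: [0.9, 0.5, -1.0]
opening: 0.031
```

```bash
python3 - <<'E'
from h import *
o=ctrl.get_obs();print(o["t"],o["tool_pos"],o["opening"],o["contact_force"])
w=grab("wrist","w31");crop(w,200,60,370,330,2.2,"c63")
e=grab("side","e31");crop(e,270,90,350,210,6,"c64")
s=grab("scene","s31");crop(s,220,110,300,220,6,"c65")
for x,z in ((.577,.1384),(.630,.1384)): go((x,.0066+(.694-x)*.0367,z),np.radians(87.9))
x,y,z=o["tool_pos"]
for h in (.008,.0101,.0125): print("side bot",((proj(e,(x+.011,y-.016,z+h-.060))-(270,90))*6).round(0),
  "scene",[((proj(s,(x+.007,y+dy,z+h+dz))-(220,110))*6).round(0).tolist() for dy,dz in ((-.016,.046),(-.016,-.06),(.016,-.06))])
E
```

```text
39.6 [0.55724166 0.02900506 0.24287989] 0.031004436967895378 [ 0.85260862  0.50459841 -1.04555734]
shift [ 1.98  1.76 10.47] turn [-0.16 -0.32  0.09] alt [   0.5   -0.2 -179.9]
shift [ 7.28  1.77 10.5 ] turn [-0.16 -0.32  0.09] alt [   0.5   -0.2 -179.9]
side bot [192. 607.] scene [[222.0, 176.0], [228.0, 405.0], [166.0, 444.0]]
side bot [192. 603.] scene [[222.0, 171.0], [228.0, 401.0], [166.0, 439.0]]
side bot [192. 599.] scene [[222.0, 166.0], [227.0, 396.0], [166.0, 435.0]]
```

View pics/c63.png

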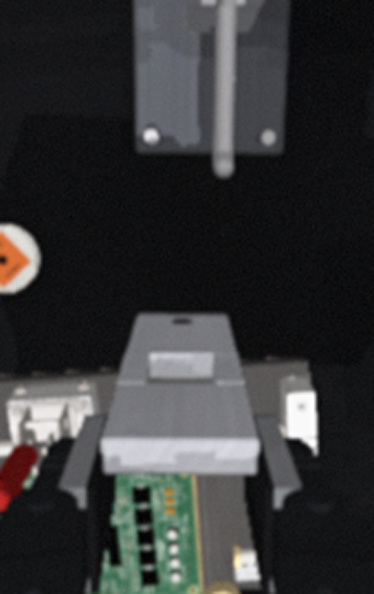

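View pics/c64.png

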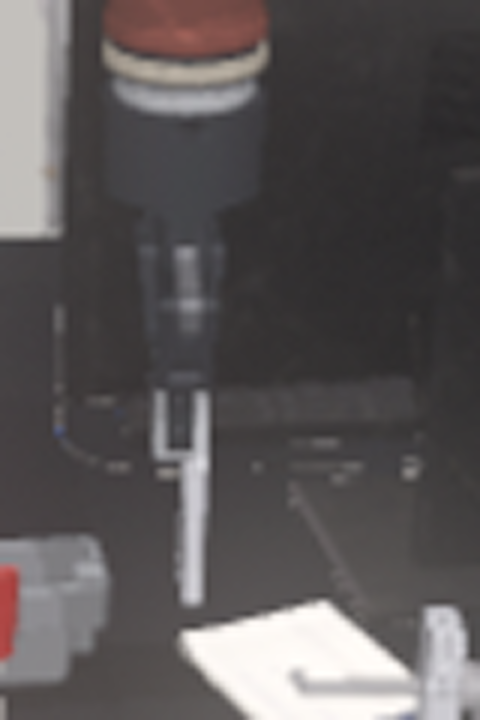

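View pics/c65.png

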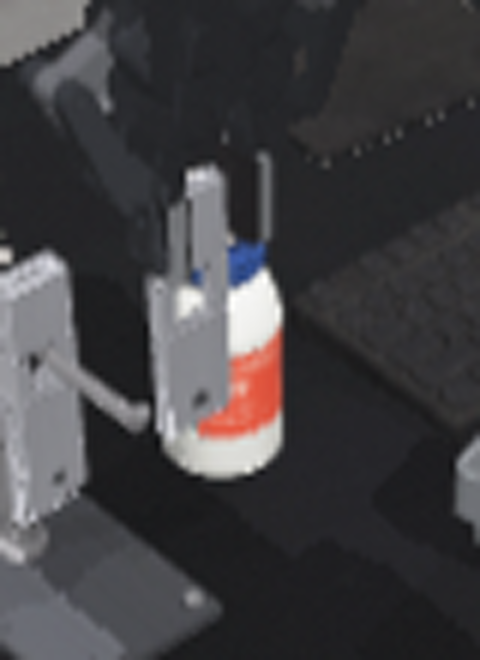

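play_rows:
  motion:
    - [[1,0.5,1,3,0,0,0],[1,1,1.7,7,0,0,0],[1,1.9,1.7,10,0,0,0],[1,1.9,1.7,10.4,0,0,0],[1,1.9,1.7,10.4,0,0,0],[1,1.9,1.7,10.4,0,0,0],[1,1.9,1.7,10.4,0,0,0]]

```text
t: 40.62
tool_pos: [0.577, 0.0116, 0.1408]
tool_rot: [-3.139, 0.055, -0.013]
contact_force: [-0.2, -0.0, -0.8]
opening: 0.0305
```

```bash
python3 - <<'E'
from h import *
w=grab("wrist","w32");crop(w,220,100,350,330,3,"c66")
o=ctrl.get_obs();print(o["t"],o["tool_pos"],o["opening"],o["contact_force"])
for x,z in ((.630,.1388),(.660,.1388)): go((x,.0066+(.694-x)*.0367,z),np.radians(87.9))
E
```

```text
40.675 [0.57686005 0.01154056 0.140428  ] 0.030964470733642724 [ 0.0244508   0.23151533 -0.28431869]
shift [5.32 0.07 0.2 ] turn [-0.15 -0.44  0.1 ] alt [   0.7   -0.2 -179.9]
shift [8.32 0.08 0.23] turn [-0.15 -0.44  0.1 ] alt [   0.7   -0.2 -179.9]
```

View pics/c66.png

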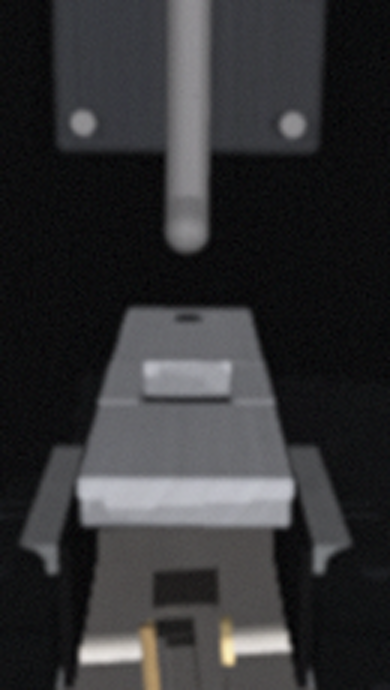

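play_rows:
  motion:
    - [[1,1,0,0.2,0,0,0],[1,2,0,0.2,0,0,0],[1,3,0,0.2,0,0,0],[1,4,0,0.2,0,0,0],[1,5,0.1,0.2,0,0,0],[1,5.3,0.1,0.2,0,0,0],[1,5.3,0.1,0.2,0,0,0]]

```text
t: 41.55
tool_pos: [0.6299, 0.0087, 0.1387]
tool_rot: [-3.139, 0.055, -0.012]
contact_force: [0.1, -0.4, -0.9]
opening: 0.0309
```

```bash
python3 - <<'E'
from h import *
w=grab("wrist","w33");crop(w,220,100,350,330,3,"c67")
o=ctrl.get_obs();print(o["t"],o["tool_pos"],o["opening"],o["contact_force"])
E
```

```text
41.6 [0.6296946  0.00870312 0.13872999] 0.030590595151860175 [ 0.11868805  0.05617287 -0.84559518]
```

View pics/c67.png

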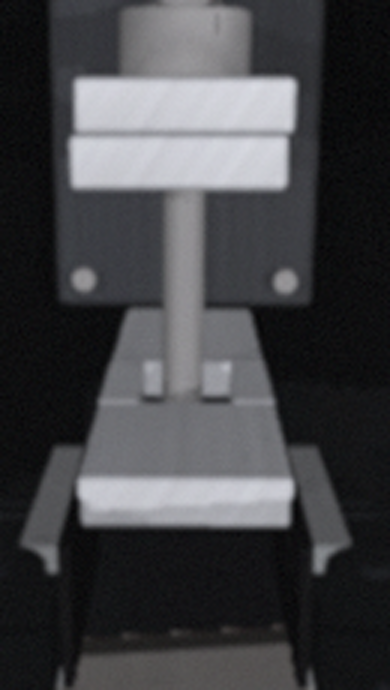

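play_rows:
  motion:
    - [[1,1,0,0,0,0,0],[1,2,0,0.3,0,0,0],[1,2.8,0,0.6,0,0,0],[1,3.2,0,0.9,0,0,0],[1,3.2,0,1.1,0,0,0],[1,3.2,0,1.2,0,0,0],[1,3.2,0,1.2,0,0,0]]

```text
t: 42.48
tool_pos: [0.6616, 0.0077, 0.127]
tool_rot: [-3.139, 0.055, -0.012]
contact_force: [-0.5, -0.2, -0.6]
opening: 0.0308
```

play_rows:
  motion:
    - [[1,0.2,0,0.1,0,0,0],[1,0.4,0,0.1,0,0,0],[1,0.6,0,0.1,0,0,0],[1,0.75,0,0.1,0,0,0],[1,0.9,0,0.1,0,0,0],[1,0.9,0,0.1,0,0,0]]

```text
t: 43.22
tool_pos: [0.6705, 0.0074, 0.1267]
tool_rot: [-3.139, 0.055, -0.01]
contact_force: [-4.2, 0.8, 6.0]
opening: 0.0308
```

```bash
python3 - <<'E'
from h import *
w=grab("wrist","w34");crop(w,220,100,350,330,3,"c68")
e=grab("side","e34");crop(e,310,150,370,230,9,"c69")
o=ctrl.get_obs();print(o["t"],o["tool_pos"],o["opening"],o["contact_force"])
E
```

```text
43.325 [0.67049329 0.00738521 0.12667403] 0.030810826216367104 [-3.61336386  0.50229304  5.72001257]
```

View pics/c68.png

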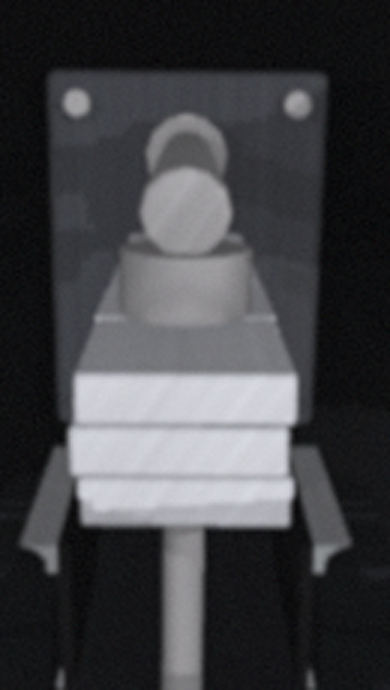

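View pics/c69.png

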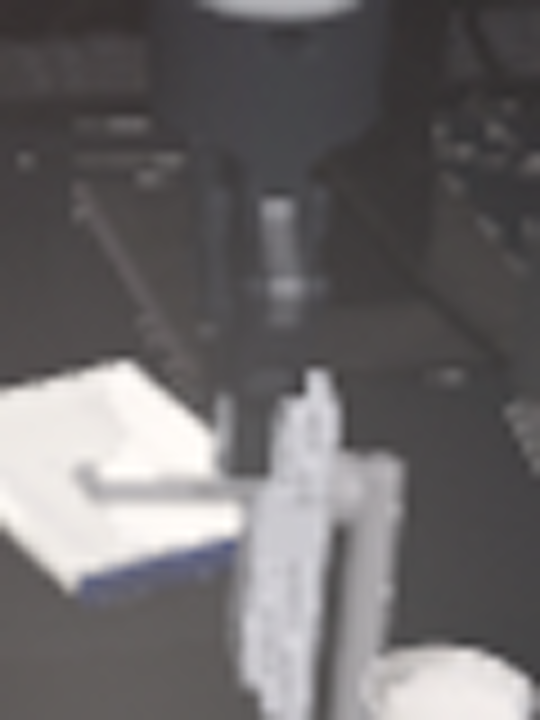

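play_rows:
  motion:
    - [[1,0.1,0,0,0,0,0],[1,0.25,0,0,0,0,0],[1,0.35,0,0,0,0,0],[1,0.35,0,0,0,0,0]]

```text
t: 43.82
tool_pos: [0.6704, 0.0074, 0.1268]
tool_rot: [-3.139, 0.055, 0.004]
contact_force: [-16.1, 1.3, 11.2]
opening: 0.0305
```

play_rows:
  motion:
    - [[1,0.1,0,0,0,0,0],[0.1,0.1,0,0,0,0,0],[-0.1,0.1,0,0,0,0,0],[-0.2,0.1,0,0,0,0,0],[-0.2,0.1,0,-2,0,0,0],[-0.2,0.1,0,-5,0,0,0],[-0.2,-0.5,0,-9,0,0,0],[-1,-3,-2,-10,0,0,0],[-1,-3,-2,-10,0,0,0]]

```text
t: 44.95
tool_pos: [0.6421, 0.029, 0.231]
tool_rot: [-3.139, 0.052, -0.005]
contact_force: [0.2, -0.3, -0.5]
opening: 0.0839
```

```bash
python3 - <<'E'
from h import *
w=grab("wrist","w35");crop(w,200,60,350,260,3,"c70")
e=grab("side","e35");crop(e,310,150,370,230,9,"c71")
s=grab("scene","s35");crop(s,180,120,410,250,3.4,"c72")
o=ctrl.get_obs();print(o["t"],o["tool_pos"],o["opening"],o["contact_force"])
go((.48,.28,.22),np.radians(93))
E
```

```text
45.1 [0.64163547 0.0278459  0.22713425] 0.08533766802284894 [ 0.05921651 -0.15766194 -1.17861795]
shift [-17.03 -24.64   0.81] turn [-0.13  0.13 -4.99] alt [  0.2   0.2 175. ]
```

View pics/c70.png

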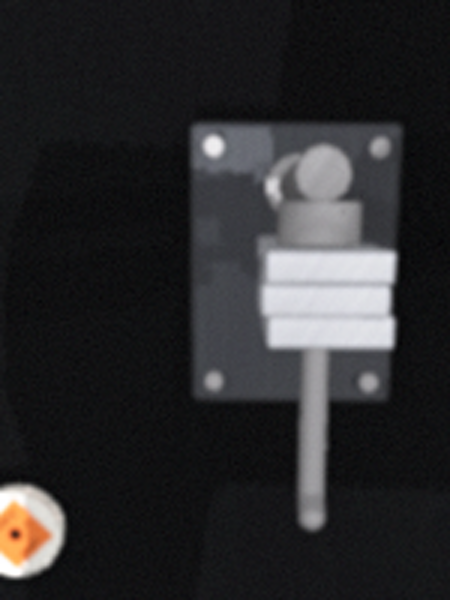

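View pics/c71.png

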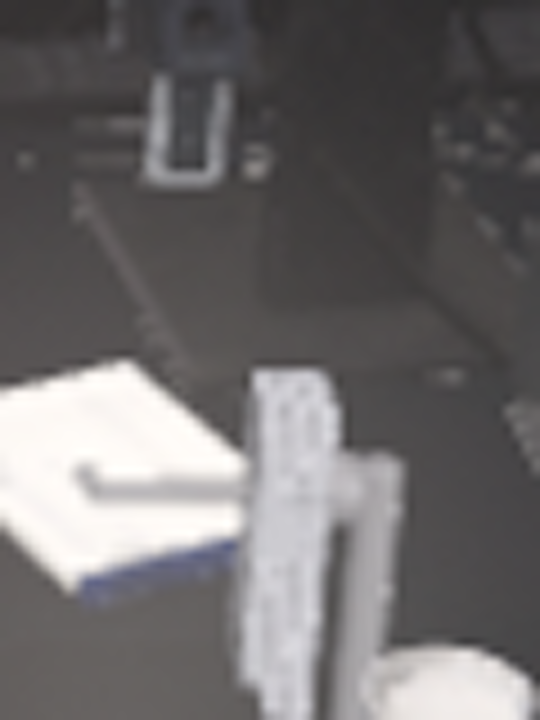

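View pics/c72.png

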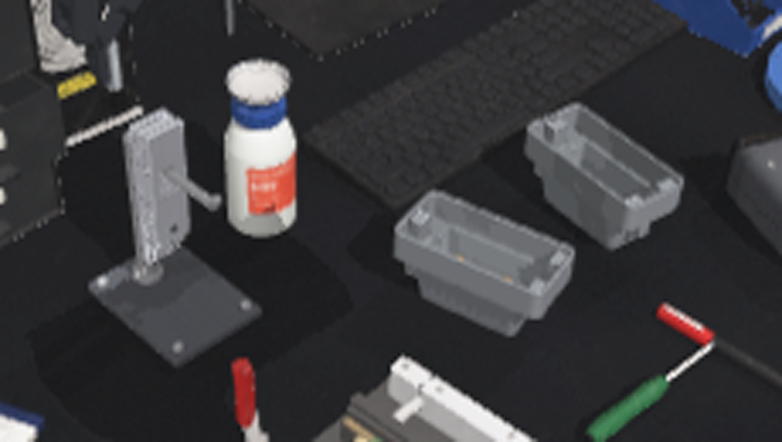

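play_rows:
  motion:
    - [[-1,-3,-4,0,0,0,-1],[-1,-6,-9,0,0,0,-2],[-1,-9,-14,0,0,0,-3],[-1,-12,-19,0,0,0,-4],[-1,-15,-23,0,0,0,-5],[-1,-17,-24.6,0.8,0,0,-5],[-1,-17,-24.6,0.8,0,0,-5],[-1,-17,-24.6,0.8,0,0,-5],[-1,-17,-24.6,0.8,0,0,-5]]

```text
t: 46.22
tool_pos: [0.4813, 0.2788, 0.2202]
tool_rot: [-3.138, -0.08, 0.003]
contact_force: [0.8, -0.4, 1.4]
opening: 0.0857
```

```bash
python3 - <<'E'
from h import *
o=ctrl.get_obs();print(o["t"],o["tool_pos"],o["opening"],o["contact_force"])
w=grab("wrist","w36");crop(w,220,100,350,290,4,"c73")
e=load("e35")
for dz in (.02,.03,.04,.05): print(dz,((proj(e,(.648,.0278-.043,.2271+dz))-(310,150))*9).round(0))
E
```

```text
46.225 [0.48129305 0.27879359 0.22015194] 0.08565353923496752 [ 0.7996897  -0.36973396  1.36399073]
0.02 [194. 251.]
0.03 [196. 223.]
0.04 [199. 194.]
0.05 [201. 166.]
```

View pics/c73.png

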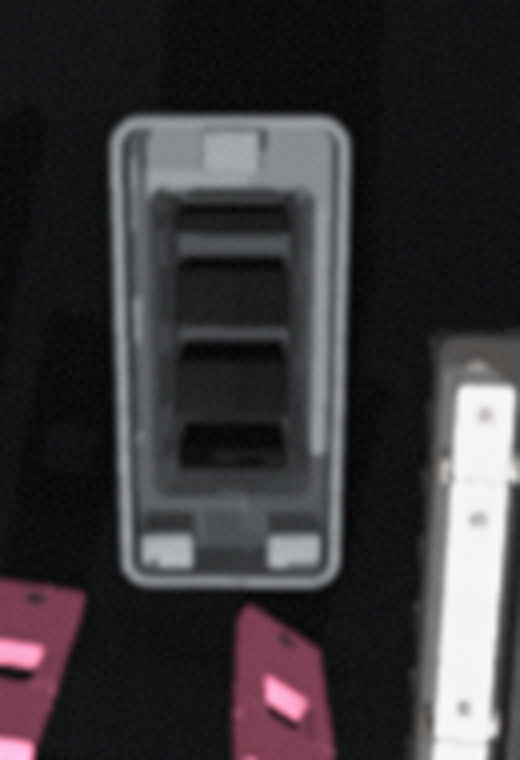

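```bash
cat >> pl.py <<'E'
def rim(d,box,z=.07,th=75):
    x0,y0,x1,y1=box
    g=cv2.cvtColor(d["color"],cv2.COLOR_RGB2GRAY)
    m=np.zeros_like(g);m[y0:y1,x0:x1]=(g[y0:y1,x0:x1]>th)*255
    cs=cv2.findContours(m,cv2.RETR_EXTERNAL,cv2.CHAIN_APPROX_NONE)[0]
    c=max(cs,key=cv2.contourArea)[:,0]
    P=np.array([onz(d,p,z)[:2] for p in c.astype(float)]).astype(np.float32)
    r=cv2.minAreaRect(P);print("rim ctr",np.round(r[0],4),np.round(r[1],4),"ang",round(r[2],2));return r
E
python3 - <<'E'
from pl import *
w=load("w36")
for th in (60,75,90): rim(w,(240,120,312,252),th=th)
f=lambda a,b:(220+a/4,100+b/4)
for q in [(230,115),(232,588),(115,350),(347,350)]: print(onz(w,f(*q),.07).round(4))
E
```

```text
rim ctr [0.4828 0.2843] [0.1348 0.0656] ang 2.8
rim ctr [0.4823 0.2843] [0.1338 0.065 ] ang 2.88
rim ctr [0.4823 0.2844] [0.1337 0.0643] ang 3.0
[0.5493 0.2871 0.07  ]
[0.4143 0.28   0.07  ]
[0.4843 0.3163 0.07  ]
[0.4877 0.2513 0.07  ]
```

```bash
python3 - <<'E'
from pl import *
w=load("w36");f=lambda a,b:(220+a/4,100+b/4)
for z in (0.0,.03,.05):
  print(z,[onz(w,f(*q),z)[:2].round(3).tolist() for q in [(437,335),(455,390),(415,740)]])
s=load("s35"); f2=lambda a,b:(180+a/3.4,120+b/3.4)
# fixture left bar in scene0 (c1: x0=140,y0=260,s=6): bar top corner (490,160),(520,150)
s0=load("scene")
for z in (.03,.05,.06): print([onz(s0,(140+q[0]/6,260+q[1]/6),z)[:2].round(3).tolist() for q in [(487,165),(512,148)]])
E
```

```text
0.0 [[0.481, 0.214], [0.462, 0.206], [0.327, 0.208]]
0.03 [[0.486, 0.22], [0.469, 0.212], [0.344, 0.214]]
0.05 [[0.49, 0.223], [0.473, 0.216], [0.356, 0.217]]
[[0.485, 0.206], [0.484, 0.194]]
[[0.473, 0.213], [0.472, 0.202]]
[[0.467, 0.217], [0.466, 0.206]]
```

```bash
python3 - <<'E'
from pl import *
go((.479,.2842,.055),np.radians(92.9))
go((.479,.2842,.012),np.radians(92.9))
E
```

```text
shift [-0.16 -0.51 16.52] turn [-0.13  0.11  0.01] alt [  -0.2   -0.2 -180. ]
shift [-0.15 -0.5  20.82] turn [-0.13  0.11  0.01] alt [  -0.2   -0.2 -180. ]
```

play_rows:
  motion:
    - [[-0.69,-0.2,-0.5,4,0,0,0],[-0.69,-0.2,-0.5,9,0,0,0],[-0.69,-0.2,-0.5,13,0,0,0],[-0.69,-0.2,-0.5,16.5,0,0,0],[-0.69,-0.2,-0.5,16.5,0,0,0],[-0.69,-0.2,-0.5,16.5,0,0,0]]

```text
t: 47.02
tool_pos: [0.48, 0.2842, 0.0568]
tool_rot: [-3.138, -0.079, -0.0]
contact_force: [-0.1, -0.1, 0.2]
opening: 0.0721
```

```bash
python3 - <<'E'
from h import *
o=ctrl.get_obs();print(o["t"],o["tool_pos"],o["opening"],o["contact_force"])
w=grab("wrist","w37");crop(w,160,100,400,340,2.5,"c74")
e=grab("side","e37");crop(e,235,130,305,210,8,"c75")
x,y,z=o["tool_pos"]
for dz in (.03,.035,.04): print(dz,((proj(e,(x+.006,y-.036,z+dz))-(235,130))*8).round(0))
go((.479,.2842,.012),np.radians(92.9))
E
```

```text
47.025 [0.48000324 0.28419911 0.05684393] 0.07208251172568698 [-0.06200515 -0.09835457  0.18135693]
0.03 [275. 440.]
0.035 [275. 430.]
0.04 [275. 420.]
shift [-0.16  0.05  4.58] turn [-0.21 -0.11 -0.01] alt [ -0.2   0.3 180. ]
```

View pics/c74.png

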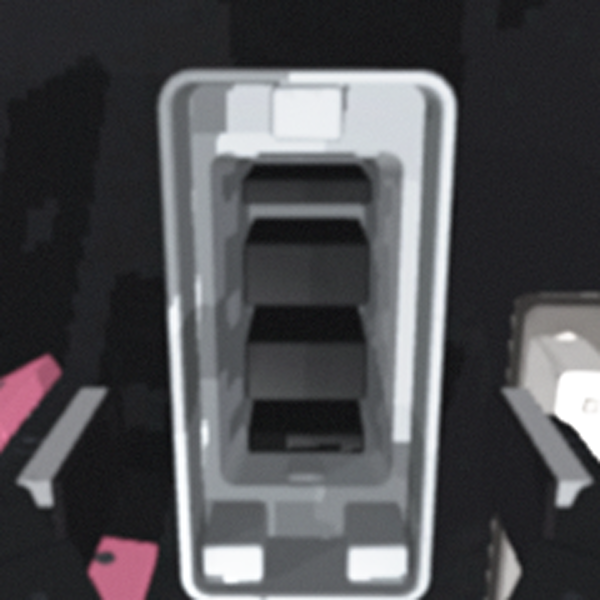

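View pics/c75.png

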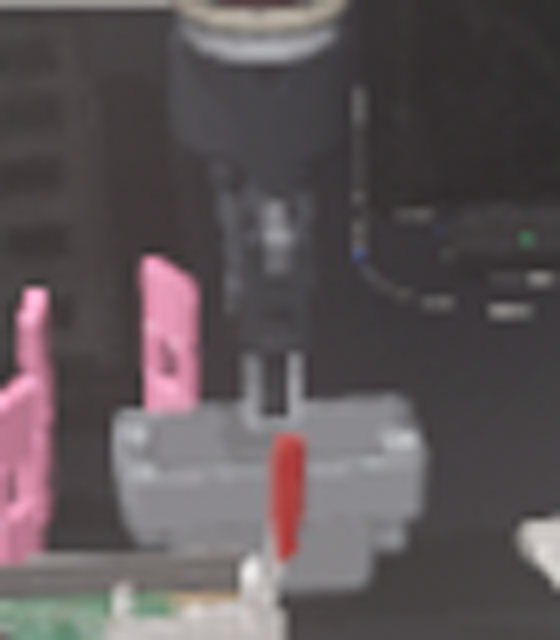

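play_rows:
  motion:
    - [[-0.69,-0.1,0,2,0,0,0],[-0.69,-0.1,0,4,0,0,0],[-0.69,-0.1,0,4.6,0,0,0],[-0.69,-0.1,0,4.6,0,0,0],[0,-0.1,0,4.6,0,0,0],[0,-0.1,0,4.6,0,0,0],[0,-0.1,0,4.6,0,0,0],[0,-0.1,0,4.6,0,0,0]]
  newtons: 60

```text
t: 48.12
tool_pos: [0.4798, 0.2849, 0.012]
tool_rot: [-3.137, -0.079, -0.004]
contact_force: [0.5, 0.1, 0.3]
opening: 0.0629
```

```bash
python3 - <<'E'
from h import *
o=ctrl.get_obs();print(o["t"],o["tool_pos"],o["opening"],o["contact_force"])
w=grab("wrist","w38");crop(w,160,100,400,340,2.5,"c76")
e=grab("side","e38");crop(e,235,130,305,210,8,"c77")
E
```

```text
48.125 [0.47976123 0.28485952 0.01197474] 0.06293490968494796 [0.48873499 0.0734333  0.29635659]
```

View pics/c76.png

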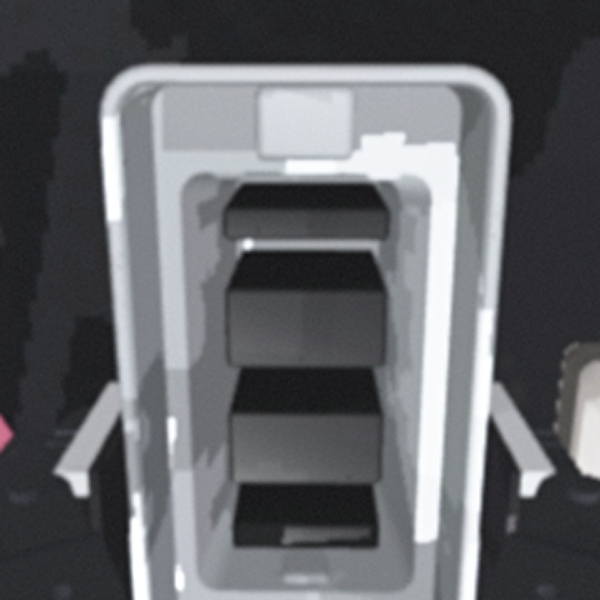

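View pics/c77.png

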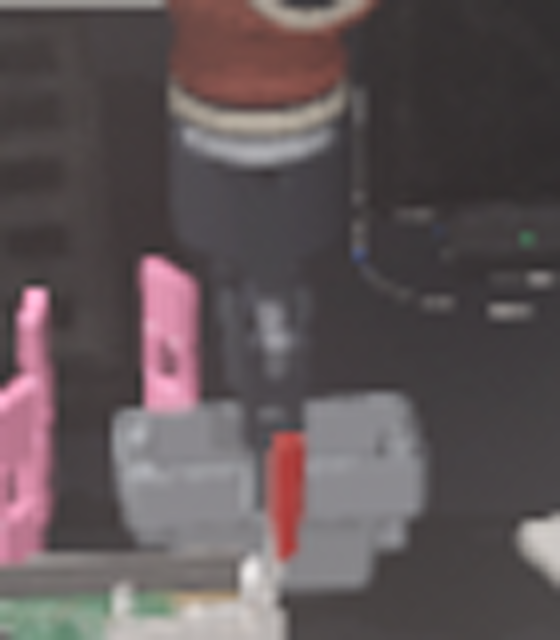

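play_rows:
  motion:
    - [[0,0,0,-1,0,0,0],[0,0,0,-4,0,0,0],[0,0,0,-9,0,0,0],[0,0,0,-14,0,0,0],[0,0,0,-19,0,0,0],[0,0,2,-24,0,0,0],[0,0,6,-26,0,0,0],[0,0,11,-26,0,0,0],[0,0,16,-26,0,0,0],[0,0,21,-26,0,0,0],[0,0,26,-26,0,0,0],[0,0,31,-26,0,0,0],[0,0,36,-26,0,0,0],[0,0,40,-26,0,0,0],[0,0,42,-26,0,0,0],[0,0,42,-26,0,0,0],[0,0,42,-26,0,0,0],[0,0,42,-26,0,0,0]]

```text
t: 50.48
tool_pos: [0.5004, -0.1345, 0.2705]
tool_rot: [-3.136, -0.082, -0.004]
contact_force: [0.3, 0.4, -1.7]
opening: 0.0628
```

```bash
python3 - <<'E'
from h import *
o=ctrl.get_obs();print(o["t"],o["tool_pos"],o["tool_rot"],o["opening"],o["contact_force"])
w=grab("wrist","w39")
e=grab("side","e39");crop(e,200,80,400,350,2.5,"c78")
s=grab("scene","s39")
E
```

```text
50.475 [ 0.5004469  -0.13448008  0.27051092] [-3.13637934 -0.08181318 -0.00385327] 0.06275994086977066 [ 0.33320718  0.42149322 -1.73107481]
```

View pics/w39.png

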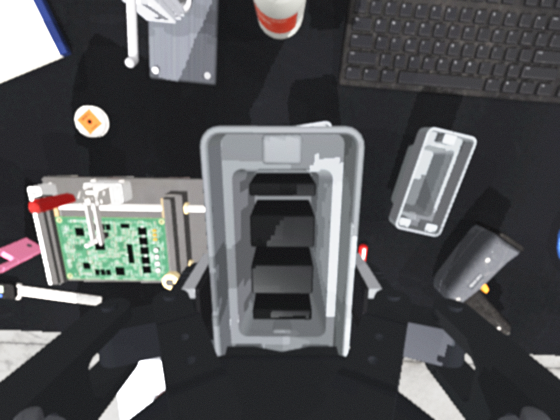

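View pics/c78.png

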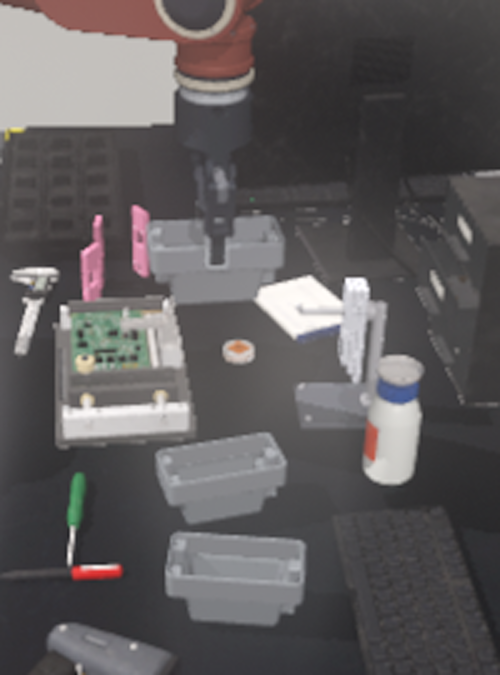

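View pics/s39.png

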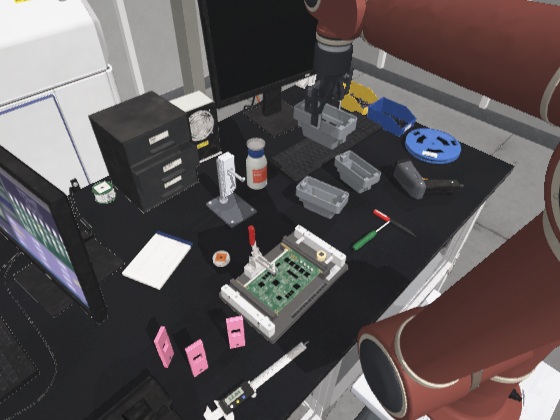

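```bash
python3 - <<'E'
from h import *
w=load("w39");crop(w,380,115,490,245,5,"c79")
E
```

```text
(no output)
```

View pics/c79.png

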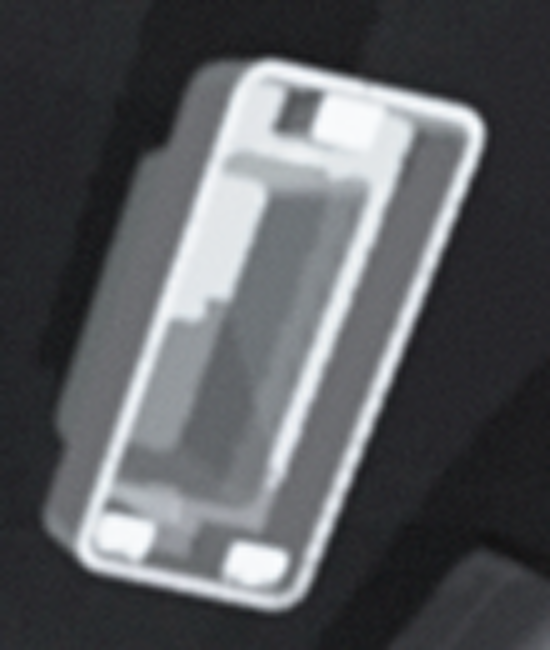

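```bash
cat >> pl.py <<'E'
def edges(d,x0,y0,s,L,Rr,T,B,z=.07):
    def ln(p):
        a,b=[onz(d,(x0+q[0]/s,y0+q[1]/s),z)[:2] for q in p]
        return a,b
    l=ln(L);r=ln(Rr);t=ln(T);b=ln(B)
    def ang(p): v=p[0]-p[1];return np.degrees(np.arctan2(v[1],v[0]))
    print("angL,R",ang(l),ang(r),"T,B",ang(t),ang(b))
    a=np.radians((ang(l)+ang(r))/2);u=np.array([np.cos(a),np.sin(a)]);v=np.array([-u[1],u[0]])
    cu=(np.mean([p@u for p in t])+np.mean([p@u for p in b]))/2;cv=(np.mean([p@v for p in l])+np.mean([p@v for p in r]))/2
    print("len",np.mean([p@u for p in t])-np.mean([p@u for p in b]),"wid",np.mean([p@v for p in l])-np.mean([p@v for p in r]),"ctr",u*cu+v*cv)
E
python3 - <<'E'
from pl import *
w=load("w39")
edges(w,380,115,5,[(238,85),(80,545)],[(486,135),(302,592)],[(270,60),(460,103)],[(95,574),(275,610)])
E
```

```text
angL,R -9.419612987671748 -10.070198525021684 T,B 81.12930393458325 81.43426694617662
len 0.1357955744649223 wid 0.06338291227462253 ctr [ 0.51042756 -0.33073817]
```

```bash
python3 - <<'E'
from h import *
e=load("e39");crop(e,260,285,330,335,9,"c80")
s=load("s39");crop(s,325,140,390,200,9,"c81")
E
cat >> pl.py <<'E'
def hullrim(d,box,th,z=.07,lo=3):
    x0,y0,x1,y1=box
    g=cv2.cvtColor(d["color"],cv2.COLOR_RGB2GRAY)
    m=np.zeros_like(g);m[y0:y1,x0:x1]=(g[y0:y1,x0:x1]>th)*255
    n,l,st,c=cv2.connectedComponentsWithStats(m,connectivity=8)
    keep=[i for i in range(1,n) if st[i,4]>=lo]
    ys,xs=np.where(np.isin(l,keep))
    if len(xs)<10: print("none");return
    P=np.array([onz(d,(x,y),z)[:2] for x,y in zip(xs,ys)]).astype(np.float32)
    r=cv2.minAreaRect(P);print(th,"ctr",np.round(r[0],4),np.round(r[1],4),"ang",round(r[2],2), "n",len(xs),"big",st[keep,4].max());return r
E
python3 - <<'E'
from pl import *
w=load("w39");g=cv2.cvtColor(w["color"],cv2.COLOR_RGB2GRAY)
print(g[150,385:490]); print(g[200,385:480])
for th in (140,150,160,170,180,190,200): hullrim(w,(385,118,482,242),th)
s=load("s39");gs=cv2.cvtColor(s["color"],cv2.COLOR_RGB2GRAY)
for r in (155,165,175): print(gs[r,328:390])
e=load("e39");ge=cv2.cvtColor(e["color"],cv2.COLOR_RGB2GRAY)
for r in (296,300,305,310): print(ge[r,262:330])
E
```

```text
[ 40  35  36  40  37  35  35  37  36  37  39  39  34  30  27  28  26  29
  28  24  34  54  80  97 102 105 108 109 109 108 109 110 108 109 117 164
 220 239 234 224 216 214 208 205 202 195 190 184 181 180 180 180 180 179
 180 178 179 176 173 175 190 204 209 206 201 198 201 207 216 227 229 230
 231 211 159 106  96 106 108 110 109 109 107 107 115 151 210 231 190 106
  46  35  38  42  38  39  40  45  40  41  39  38  41  40  38]
[ 35  38  37  40  38  47  73  97 105 108 112 110 108 110 107 108 111 138
 189 231 224 183 152 149 151 152 147 150 151 151 144 125 106 100  99 100
 100  99  98 100  99 100 100 105 113 116 123 130 136 132 149 193 232 238
 217 157 113 106 108 109 110 109 108 108 111 137 192 228 213 132  51  37
  37  39  37  39  38  36  39  42  40  39  38  41  36  38  39  36  36  35
  34  30  30  31  28]
140 ctr [ 0.5112 -0.3296] [0.0658 0.1353] ang 80.05 n 3012 big 3012
150 ctr [ 0.5113 -0.3295] [0.0654 0.1352] ang 80.06 n 2716 big 2716
160 ctr [ 0.5112 -0.3296] [0.0651 0.1348] ang 80.14 n 2441 big 2441
170 ctr [ 0.5113 -0.3297] [0.0646 0.1345] ang 80.16 n 2225 big 2225
180 ctr [ 0.51
[... 1356 characters left out ...]
134 134 134 134
 134 134 134 134 134 134 134 134 134 134 134 134 134 134 133 134 133 133
 134 133 135 140 150 132  90  70  70  70  69  69  69  69]
[ 62  63  63  64  93 125 116 125 134 129 124 125 125 118 120 131 137 138
 138 138 138 139 143 145 145 144 145 145 145 145 145 144 144 145 145 145
 144 145 145 145 143 145 147 147 147 148 149 149 151 154 159 157 154 162
 173 176 176 178 163 127  87  68  67  68  67  67  68  67]
[ 60  60  61  62 130 158 154 155 165 168 159 155 160 161 158 156 156 156
 156 158 154 151 147 145 145 145 146 143 143 144 144 144 144 145 144 145
 144 145 144 145 144 144 145 144 144 144 144 144 147 148 144 151 155 148
 138 134 133 132 152 128  77  66  67  66  66  67  66  66]
```

```bash
python3 - <<'E'
from pl import *
w=load("w39");g=cv2.cvtColor(w["color"],cv2.COLOR_RGB2GRAY)
print(g[250,195:375]);print(g[120:150,250])
E
```

```text
[158 156 158 158 158 154 158 156 155 156 157 155 158 174 191 196 187 176
 159 136 120 113 105  95  89  91  88  85  86  87  96 124 148 153 153 149
 154 153 151 140 117  99  96  95  96  96  96  96  95  98  96  99  99  96
  95  96  97  98  99  83  56  29  23  22  24  24  24  23  24  21  25  19
  19  22  21  23  23  21  22  22  23  25  21  24  21  20  23  27  24  22
  24  23  21  23  26  26  23  25  26  27  20  22  24  24  24  19  24  25
  25  22  23  22  18  27  44  76  93 100 105 107 108 121 129 128 131 139
 145 146 148 147 147 146 147 165 211 240 243 243 242 241 242 243 237 198
 142 120 124 122 123 122 122 122 123 133 167 208 235 245 247 248 241 170
  86  71 106 124 170 255 255 255 255 175  88  44  39  41  42  43  44  43]
[ 31  34  33  39  49  90 141 175 192 202 199 187 161 142 147 156 157 157
 159 158 156 157 157 159 157 157 158 156 158 157]
```

```bash
python3 - <<'E'
from pl import *
w=load("w39");g=cv2.cvtColor(w["color"],cv2.COLOR_RGB2GRAY).astype(int)
T=np.array([.50045,-.13448,.27051]);R0=R.from_rotvec([-3.13637934,-0.08181318,-0.00385327])
for z in (.3255,.3285,.3315):
    p=onz(w,(282,125.3),z);q=onz(w,(207.5,250),z);r=onz(w,(355.8,250),z)
    f=lambda a:(R0.inv().apply(a-T)*1000).round(1)
    print(z,"far",f(p),"L",f(q),"R",f(r))
E
```

```text
0.3255 far [ 70.1  -0.4 -54.8] L [ 17.4 -33.1 -54.8] R [ 17.6  32.1 -55.1]
0.3285 far [ 70.1  -0.4 -57.8] L [ 18.7 -32.3 -57.8] R [ 18.9  31.3 -58.1]
0.3315 far [ 70.1  -0.5 -60.8] L [ 20.  -31.5 -60.8] R [ 20.1  30.5 -61.1]
```

```bash
python3 - <<'E'
from pl import *
y=np.radians(80.15)
for z in (.22,.12): go((.5081,-.3296,z),y)
E
```

```text
shift [-0.25 19.51  4.97] turn [-0.24 -0.12 12.81] alt [   0.2   -0.3 -167.2]
shift [-0.28 19.55 14.97] turn [-0.24 -0.12 12.81] alt [   0.2   -0.3 -167.2]
```

play_rows:
  motion:
    - [[0,0,4,0,0,0,2],[0,0,9,0,0,0,5],[0,0,14,1,-0.2,-0.1,9],[0,-0.2,18,3,-0.2,-0.1,12.8],[0,-0.2,19.5,5,-0.2,-0.1,12.8],[0,-0.2,19.5,9,-0.2,-0.1,12.8],[0,-0.2,19.5,12.5,-0.2,-0.1,12.8],[0,-0.2,19.5,12.5,-0.2,-0.1,12.8],[0,-0.2,19.5,12.5,-0.2,-0.1,12.8]]

```text
t: 51.75
tool_pos: [0.5097, -0.3291, 0.1462]
tool_rot: [3.13, -0.268, 0.003]
contact_force: [0.6, -0.3, -1.0]
opening: 0.063
```

```bash
python3 - <<'E'
from pl import *
o=ctrl.get_obs();print(o["t"],o["tool_pos"],o["tool_rot"],o["opening"],o["contact_force"])
w=grab("wrist","w40");y=np.radians(80.15)
for z in (.12,.06,.0405): go((.5081,-.3296,z),y,o)
# what of lower tote is visible beyond the held one: far rim
g=cv2.cvtColor(w["color"],cv2.COLOR_RGB2GRAY).astype(int)
for dx,dy in ((.067,0),(.067,.02),(.067,-.02)):
    a=np.radians(-9.85);u=np.array([np.cos(a),np.sin(a)]);v=np.array([-u[1],u[0]])
    p=np.array([.5112,-.3297])+u*dx+v*dy; print("exp lower far rim px",proj(w,(*p,.07)))
    p2=o["tool_pos"][:2]+u*(.0701)+v*dy;print("  held far rim px",proj(w,(*p2,o["tool_pos"][2]+.0575)))
c=int(proj(w,(*(np.array([.5112,-.3297])+u*.067),.07))[0]);print(c,g[40:175,c])
E
```

```text
51.75 [ 0.50965566 -0.32914254  0.14617652] [ 3.12985798e+00 -2.67692319e-01  3.02088817e-03] 0.06299716247224428 [ 0.56771164 -0.28835409 -0.96331055]
shift [-0.15  0.07  2.62] turn [ 0.01 -0.11  0.07] alt [   0.2    0.  -179.9]
shift [-0.16  0.07  8.62] turn [ 0.01 -0.11  0.07] alt [   0.2    0.  -179.9]
shift [-0.17  0.07 10.57] turn [ 0.01 -0.11  0.07] alt [   0.2    0.  -179.9]
exp lower far rim px [282.42259775 128.94110328]
  held far rim px [283.25998533 124.64600842]
exp lower far rim px [258.07329271 128.87438998]
  held far rim px [231.06552849 124.50173375]
exp lower far rim px [306.76519072 129.00779818]
  held far rim px [335.42361047 124.79019786]
282 [ 50  41  46  58  61  62  64  63  59  59  57  59  59  56  58  59  59  56
  57  60  58  64  67  59  48  51  56  59  61  64  63  63  59  48  39  34
  34  40  38  39  41  41  43  44  42  44  41  38  41  41  42  40  42  40
  41  41  42  42  44  42  42  43  40  42  39  40  40  45  39  42  42  42
  41  42  39  42  42  39  39  41  39  41  40  41  48  96 166 213 231 233
 234 231 204 172 175 200 219 230 233 235 234 234 233 234 232 233 232 232
 231 231 231 231 231 230 231 231 231 230 229 230 229 224 205 217 247 255
 254 254 253 234 194 178 144  83  37]
```

play_rows:
  motion:
    - [[0,-0.15,0.05,2.5,0,-0.1,0],[0,-0.15,0.05,5,0,-0.1,0],[0,-0.15,0.05,7,0,-0.1,0],[0,-0.15,0.05,7.5,0,-0.1,0],[0,-0.15,0.05,7.5,0,-0.1,0]]

```text
t: 52.42
tool_pos: [0.5091, -0.3302, 0.0727]
tool_rot: [3.129, -0.268, 0.003]
contact_force: [0.3, 0.5, -1.7]
opening: 0.0628
```

```bash
python3 - <<'E'
from pl import *
o=ctrl.get_obs();print(o["tool_pos"])
go((.5081,-.3296,.0405),np.radians(80.15),o)
E
```

```text
[ 0.50911028 -0.33016732  0.07268484]
shift [-0.12 -0.04  3.22] turn [ 0.08 -0.13  0.07] alt [ 2.000e-01  1.000e-01 -1.799e+02]
```

play_rows:
  motion:
    - [[0,-0.1,0,0.5,0,0,0],[0,-0.1,0,1,0,0,0],[0,-0.1,0,1.5,0,0,0],[0,-0.1,0,2,0,0,0],[0,-0.1,0,2.3,0,0,0],[0,-0.1,0,2.3,0,0,0]]

```text
t: 53.18
tool_pos: [0.508, -0.3299, 0.0493]
tool_rot: [3.129, -0.268, 0.003]
contact_force: [0.2, -0.2, -1.6]
opening: 0.0628
```

play_rows:
  motion:
    - [[0,0,0,0.3,0,0,0],[0,0,0,0.6,0,0,0],[0,0,0,0.8,0,0,0],[0,0,0,0.9,0,0,0],[0,0,0,0.9,0,0,0]]

```text
t: 53.8
tool_pos: [0.5081, -0.3301, 0.0412]
tool_rot: [3.129, -0.268, 0.003]
contact_force: [-3.1, 1.9, 4.7]
opening: 0.0627
```

play_rows:
  motion:
    - [[0,0,0,0.1,0,0,0],[0,0,0,0.2,0,0,0],[0,0,0,0.25,0,0,0],[0,0,0,0.25,0,0,0]]

```text
t: 54.3
tool_pos: [0.5081, -0.3303, 0.0406]
tool_rot: [3.129, -0.267, 0.002]
contact_force: [-6.1, 3.0, 10.6]
opening: 0.063
```

play_rows:
  motion:
    - [[-0.6,0,0,0,0,0,0],[-0.8,0,0,0,0,0,0],[-0.9,0,0,0,0,0,0],[-0.9,0,0,0,0,0,0],[-0.9,0,0,-2,0,0,0],[-0.9,0,0,-6,0,0,0],[-1,0,0,-11,0,0,0],[-1,0,0,-16,0,0,0],[-1,0,0,-19,0,0,0],[-1,0,0,-19,0,0,0],[-1,0,0,-19,0,0,0]]

```text
t: 55.68
tool_pos: [0.5075, -0.3296, 0.2299]
tool_rot: [3.129, -0.267, 0.001]
contact_force: [-0.0, 0.4, -0.5]
opening: 0.0855
```

```bash
python3 - <<'E'
from pl import *
o=ctrl.get_obs();print(o["t"],o["tool_pos"],o["tool_rot"],o["opening"])
w=grab("wrist","w41");g=cv2.cvtColor(w["color"],cv2.COLOR_RGB2GRAY)
p=proj(w,(.5112,-.3297,.098));print(p)
a=np.radians(-9.85);u=np.array([np.cos(a),np.sin(a)]);v=np.array([-u[1],u[0]])
cs=[proj(w,(*(np.array([.5112,-.3297])+u*sx*.067+v*sy*.032),.098)).round(0).tolist() for sx in(1,-1) for sy in (1,-1)];print(cs)
r=int(p[1]);print(g[r,200:365])
c=int(p[0]);print(g[100:290,c])
q=proj(w,(.512,-.173,.07));print("loaded at",q)
E
```

```text
55.675 [ 0.50753469 -0.32963291  0.2298982 ] [ 3.12927875e+00 -2.67189117e-01  5.84106984e-04] 0.08548507447268919
[281.04352086 192.31472868]
[[249.0, 127.0], [313.0, 127.0], [252.0, 251.0], [309.0, 251.0]]
[ 35  32  33  34  33  32  40  44  50  49  51  49  49  49  47  49  49  48
  48  46  46  44  47  49  46  48  49  47  45  47  47  48  49  47  47  48
  46  44  48  49  48  48  48  45  48  48  49  48  43  45  54 130 241 255
 251 211 197 247 255 255 255 236 181 155 139 129 123 104  76  59  57  61
  58  57  58  57  56  57  57  55  55  57  55  53  53  51  53  53  48  51
  53  51  52  52  51  56  76 104 120 128 137 149 170 226 254 255 253 230
 166 196 247 254 235 130  54  45  49  50  48  52  51  47  49  48  48  50
  49  53  53  52  47  51  51  50  50  51  53  51  52  51  51  49  47  46
  48  51  51  52  50  49  46  48  47  51  50  49  50  50  45  37  36  35
  36  38  34]
[ 39  40  44  40  43  40  44  41  39  42  42  41  41  42  43  41  41  40
  42  41  42  42  42  40  36  41 106 212 255 254 248 250 254 255 254 254
 254 254 254 254 255 254 254 253 254 254 228 155 131 137 110  57  44  64
  78  81  80  83 113 158 185 191 190 166 114  57  30  39  63  72  75  74
  76  76  77  79  79  80  81  82  81  78 102 147 177 167 119  60  28  28
  30  38  57  71  79  82  80  82  80  82  85  81  87  88  91  97  95  77
  46  30  30  29  30  30  37  53  73  85  85  79  91 120 136 134 140 162
 179 185 196 212 214 214 212 208 198 184 184 185 185 185 172 156 136 134
 137 139 142 144 172 233 254 251 175  73  49  52  53  56  53  56  57  54
  55  56  57  57  58  54  55  55  55  55  56  58  57  56  58  58  58  60
  58  59  58  60  59  59  56  59  57  59]
loaded at [149.71247994 208.72025963]
```

```bash
python3 - <<'E'
from pl import *
w=load("w41")
for z in (.07,.095,.098,.101,.105): rim(w,(240,115,325,262),z=z,th=120); 
for z in (.098,.102): hullrim(w,(240,115,325,262),140,z=z)
w6=load("w36")
rim(w6,(240,120,312,252),th=90);rim(w6,(240,120,312,252),th=60)
E
```

```text
rim ctr [ 0.5042 -0.3297] [0.0724 0.1476] ang 80.27
rim ctr [ 0.5095 -0.3305] [0.067  0.1366] ang 80.27
rim ctr [ 0.5101 -0.3306] [0.0664 0.1353] ang 80.27
rim ctr [ 0.5108 -0.3306] [0.0657 0.134 ] ang 80.27
rim ctr [ 0.5116 -0.3308] [0.0649 0.1322] ang 80.27
140 ctr [ 0.5101 -0.3306] [0.0658 0.1353] ang 80.26 n 5199 big 5110
140 ctr [ 0.511  -0.3307] [0.065  0.1336] ang 80.26 n 5199 big 5110
rim ctr [0.4823 0.2844] [0.1337 0.0643] ang 3.0
rim ctr [0.4828 0.2843] [0.1348 0.0656] ang 2.8
```

```bash
python3 - <<'E'
from pl import *
w=load("w41")
for th in (110,130,150): hullrim(w,(90,120,235,290),th)
o=ctrl.get_obs();print(o["q"])
go((.495,-.173,.23),np.radians(98.5),o)
E
```

```text
110 ctr [ 0.4905 -0.1623] [0.1326 0.1919] ang 70.3 n 8321 big 7747
130 ctr [ 0.4904 -0.1616] [0.1315 0.1912] ang 70.3 n 7816 big 7266
150 ctr [ 0.4903 -0.1601] [0.1286 0.1899] ang 70.3 n 5919 big 5278
[-6.98671022e-01 -9.90410490e-03  1.62784511e+00 -5.48071417e-04
  1.52457138e+00  1.04255516e+00]
shift [ -3.85 -15.2   -0.11] turn [-1.000e-02  6.000e-02 -1.826e+01] alt [1.000e-01 0.000e+00 1.617e+02]
```

play_rows:
  motion:
    - [[-1,-0.5,-3,0,0,0,-4],[-1,-1.5,-7,0,0,0,-9],[-1,-3,-11,0,0,0,-14],[-1,-3.8,-15,0,0,0,-18.2],[-1,-3.8,-15.2,0,0,0,-18.2],[-1,-3.8,-15.2,0,0,0,-18.2],[-1,-3.8,-15.2,0,0,0,-18.2]]

```text
t: 56.6
tool_pos: [0.4953, -0.1739, 0.2282]
tool_rot: [-3.133, -0.229, 0.003]
contact_force: [0.0, 0.0, -0.5]
opening: 0.0852
```

```bash
python3 - <<'E'
from pl import *
o=ctrl.get_obs();print(o["t"],o["tool_pos"],o["tool_rot"],o["opening"])
w=grab("wrist","w42");g=cv2.cvtColor(w["color"],cv2.COLOR_RGB2GRAY)
p=proj(w,(.512,-.173,.07));print(p)
box=(235,95,330,270)
for th in (100,120,140,160): rim(w,box,th=th)
hsv=cv2.cvtColor(w["color"],cv2.COLOR_RGB2HSV)
m=((hsv[...,0]>12)&(hsv[...,0]<32)&(hsv[...,1]>110)&(hsv[...,2]>120)).astype(np.uint8);m[:box[1]]=0;m[box[3]:]=0;m[:,:box[0]]=0;m[:,box[2]:]=0
n,l,st,c=cv2.connectedComponentsWithStats(m)
print([(st[i,4],c[i].round(0),onz(w,c[i],.029).round(3)) for i in range(1,n) if st[i,4]>20])
r=int(p[1]);print(g[r,225:340])
E
```

```text
56.6 [ 0.49532606 -0.17393324  0.22818098] [-3.13264487 -0.22883471  0.00337815] 0.08516590430803136
[283.13993506 176.05150661]
rim ctr [ 0.5107 -0.1712] [0.1367 0.0664] ang 11.35
rim ctr [ 0.5107 -0.1713] [0.1362 0.0659] ang 11.34
rim ctr [ 0.5108 -0.1713] [0.1357 0.0656] ang 11.4
rim ctr [ 0.5108 -0.1712] [0.135  0.0652] ang 11.46
[(np.int32(28), array([282., 142.]), array([ 0.547, -0.167,  0.029])), (np.int32(76), array([282., 177.]), array([ 0.504, -0.173,  0.029])), (np.int32(55), array([279., 193.]), array([ 0.483, -0.172,  0.029]))]
[ 45  49  48  43  46  49  46  47  42  48  44  47  46  50  43  48  46  47
  49  47  47  47  45  49  45  46  43  86 195 253 251 213 156 173 200 206
 194 169 151 150 148 138 124 144 176 181 176 176 183 192 196 192 185 188
 195 208 219 220 213 208 197 190 186 188 190 193 186 178 176 169 154 136
 152 167 174 182 209 241 250 250 241 209 226 250 250 167  53  28  29  31
  34  29  34  33  36  45  45  45  45  44  44  43  44  45  45  43  44  42
  44  43  43  46  43  45  42]
```

```bash
python3 - <<'E'
from pl import *
go((.5058,-.1722,.0115),np.radians(101.4))
E
```

```text
shift [ 1.100e+00 -1.000e-02  2.168e+01] turn [-0.04  0.11 -3.05] alt [2.00e-01 1.00e-01 1.77e+02]
```

play_rows:
  motion:
    - [[-0.85,1.1,0,3,0,0.1,-3],[-0.85,1.1,0,8,0,0.1,-3],[-0.85,1.1,0,13,0,0.1,-3],[-0.85,1.1,0,17,0,0.1,-3],[-0.85,1.1,0,17,0,0.1,-3],[-0.85,1.1,0,19.5,0,0.1,-3],[-0.85,1.1,0,21.6,0,0.1,-3],[-0.85,1.1,0,21.6,0,0.1,-3],[-0.85,1.1,0,21.6,0,0.1,-3]]

```text
t: 57.78
tool_pos: [0.5074, -0.1733, 0.0146]
tool_rot: [3.125, 0.31, 0.004]
contact_force: [0.4, -0.3, 0.4]
opening: 0.079
```

play_rows:
  motion:
    - [[-0.5,0,0,0.2,0,0,0],[0,0,0,0.2,0,0,0],[0,0,0,0.2,0,0,0],[0,0,0,0.2,0,0,0],[0,0,0,0.2,0,0,0]]
  newtons: 60

```text
t: 58.4
tool_pos: [0.5089, -0.1737, 0.015]
tool_rot: [3.124, 0.31, 0.008]
contact_force: [-0.5, 2.5, 7.0]
opening: 0.0623
```

```bash
python3 - <<'E'
from pl import *
o=ctrl.get_obs();print(o["t"],o["tool_pos"],o["tool_rot"],o["opening"],o["contact_force"],o["q"])
E
```

```text
58.4 [ 0.50888617 -0.17369254  0.0149616 ] [3.12407938 0.30987453 0.00846705] 0.062313205123176216 [-0.51644247  2.53771319  6.98605176] [-4.67976337e-01  3.31498018e-02  1.96138499e+00  1.17097291e-03
  1.14134174e+00  9.04604095e-01]
```

play_rows:
  motion:
    - [[0,0,0,-1,0,0,0],[0,0,0,-3,0,0,0],[0,0,0,-7,0,0,0],[0,0,0,-12,0,0,0],[0,0,0,-17,0,0,0],[0,0,0,-21,0,0,0],[0,0,0,-24,0,0,0],[0,0,0,-24.5,0,0,0],[0,0,0,-24.5,0,0,0]]

```text
t: 59.52
tool_pos: [0.507, -0.1731, 0.2589]
tool_rot: [3.125, 0.31, 0.007]
contact_force: [0.9, 0.4, -3.7]
opening: 0.0625
```

```bash
python3 - <<'E'
from pl import *
o=ctrl.get_obs();print(o["t"],o["tool_pos"],o["tool_rot"],o["opening"],o["contact_force"])
w=grab("wrist","w43");g=cv2.cvtColor(w["color"],cv2.COLOR_RGB2GRAY).astype(int)
print(g[105:145,240],g[105:145,282],g[105:145,320]);print(g[250,195:225],g[250,340:370]);print(g[200,185:225],g[200,340:380])
# pile seen?
print(proj(w,(.5105,-.3306,.098)))
hsv=cv2.cvtColor(w["color"],cv2.COLOR_RGB2HSV)
m=((hsv[...,0]>12)&(hsv[...,0]<32)&(hsv[...,1]>100)&(hsv[...,2]>110)).astype(np.uint8);m[:120]=0;m[360:]=0;m[:,:205]=0;m[:,360:]=0
n,l,st,c=cv2.connectedComponentsWithStats(m)
print([(st[i,4],c[i].round(0)) for i in range(1,n) if st[i,4]>40])
E
```

```text
59.525 [ 0.50700161 -0.17310533  0.25888153] [3.12474571 0.309778   0.00659251] 0.06253000255778497 [ 0.8831202   0.40638615 -3.66584722]
[ 45  46  44  44  46  44  44  45  43  43  44  46  48  45  46  42  46  45
  42  45  72 125 166 188 198 199 194 168 142 140 152 158 154 155 158 156
 155 155 157 156] [ 42  44  44  46  44  46  44  44  43  46  43  43  45  44  45  42  42  46
  42  44  71 124 167 189 197 200 193 168 137 137 158 180 190 200 200 202
 201 201 201 199] [ 42  39  37  37  40  39  40  43  41  40  41  42  37  40  40  38  41  39
  36  39  70 124 165 189 197 200 194 170 142 145 151 155 159 156 156 156
 156 156 154 156]
[ 41  39  40  43  40  43  44  39  40  40  39  39  45  74 122 155 165 166
 152 133 112  98  89  82  85  85  85  87  83  84] [133 136 133 135 133 135 142 174 211 233 245 248 248 229 151  67  36  38
  37  42  37  38  43  52  87 141 199 234 224 213]
[255 240 231 231 206 185 165 123  84  62  48  42  44  41  45  43  43  41
  43  64 111 162 189 196 190 181 163 147 122 113 113 112 113 111 113 113
 113 120 144 173] [133 131 134 132 135 134 126 109  99 104 118 138 160 183 197 198 189 152
  86  39  24  25  29  29  26  26  37  60  87 100 105 111 112 112 112 109
 111 116 146 179]
[411.88016269 213.64347071]
[(np.int32(509), array([280., 185.])), (np.int32(841), array([280., 254.])), (np.int32(372), array([274., 288.]))]
```

```bash
python3 - <<'E'
from pl import *
w=load("w43")
o=ctrl.get_obs();T=o["tool_pos"];R0=R.from_rotvec(o["tool_rot"])
for dz in (.052,.055,.058):
    f=lambda a:(R0.inv().apply(a-T)*1000).round(1)
    print(dz,"far",f(onz(w,(282,126.0),T[2]+dz)),"L",f(onz(w,(208.6,250),T[2]+dz)),"R",f(onz(w,(354.5,250),T[2]+dz)))
# pile measure
for th in (140,170,190): hullrim(w,(340,130,490,300),th,z=.098)
g=cv2.cvtColor(w["color"],cv2.COLOR_RGB2GRAY);print(g[200,360:490])
E
```

```text
0.052 far [ 70.3  -0.3 -51.8] L [ 16.1 -33.5 -52. ] R [ 16.1  32.8 -51.9]
0.055 far [ 70.2  -0.3 -54.8] L [ 17.4 -32.7 -55. ] R [ 17.4  32.  -54.9]
0.058 far [ 70.2  -0.3 -57.8] L [ 18.7 -31.9 -58. ] R [ 18.7  31.2 -57.9]
140 ctr [ 0.5024 -0.3316] [0.2215 0.1662] ang 15.98 n 5309 big 2727
170 ctr [ 0.5006 -0.3223] [0.2205 0.1455] ang 16.21 n 3139 big 1893
190 ctr [ 0.5045 -0.3184] [0.2117 0.1391] ang 16.57 n 2441 big 1550
[ 24  25  29  29  26  26  37  60  87 100 105 111 112 112 112 109 111 116
 146 179 182 149 117 109 108 110 108 106 109 118 164 215 237 216 162 114
  92  79  74  63  58  54  55  55  56  56  54  54  49  48  45  44  42  47
  43  48  46  47  43  48  69  92 115 126 131 134 132 133 140 171 212 234
 234 215 171 123 107 111 109 110 108 109 111 109 110 117 153 200 229 212
 140  63  33  34  39  36  35  35  35  38  37  35  39  41  37  37  37  39
  38  38  36  39  35  39  38  35  38  38  39  38  41  40  43  42  41  40
  39  44  40  39]
```

```bash
python3 - <<'E'
from pl import *
w=load("w43")
a=np.radians(-9.74);u=np.array([np.cos(a),np.sin(a)]);v=np.array([-u[1],u[0]])
for sy in (1,-1):
    for dx in (-.02,0,.02,.04): print(sy,dx,proj(w,(*(np.array([.5106,-.3305])+u*dx+v*sy*.0305),.098)).round(1))
b=np.radians(170.26)
M=np.c_[[np.cos(b),np.sin(b),0],[np.sin(b),-np.cos(b),0],[0,0,-1]]
o=ctrl.get_obs()
for z in (.25,.13,.091): go((.5139,-.3308,z),o=o,rot=R.from_matrix(M))
E
```

```text
1 -0.02 [381.3 219.7]
1 0 [388.8 204.6]
1 0.02 [396.6 189. ]
1 0.04 [404.6 173. ]
-1 -0.02 [426.4 237. ]
-1 0 [434.4 222.4]
-1 0.02 [442.7 207.3]
-1 0.04 [451.3 191.8]
shift [-2.39 15.62  0.79] turn [ 2.3000e-01  3.0000e-02 -1.5894e+02] alt [   0.2    0.  -158.9]
shift [-2.42 15.61 12.79] turn [ 2.3000e-01  3.0000e-02 -1.5894e+02] alt [   0.2    0.  -158.9]
shift [-2.43 15.61 16.69] turn [ 2.3000e-01  3.0000e-02 -1.5894e+02] alt [   0.2    0.  -158.9]
```

play_rows:
  motion:
    - [[0,0,0,-1,0,0,-5],[0,0,0,-2,0,0,-14],[0,0,0,-2,0,0,-23],[0,0,0,-2,0,0,-32],[0,0,1,-2,0,0,-41],[0,-0.5,2,-2,0,0,-50],[0,-0.5,3,-2,0,0,-59],[0,-1,4,-2,0,0,-68],[0,-1,5,-2,0,0,-77],[0,-1,6,-2,0,0,-86],[0,-1.5,7,-2,0,0,-95],[0,-1.5,8,-2,0,0,-104],[0,-1.5,9,-2,0,0,-113],[0,-2,10,-2,0,0,-122],[0,-2,11,-2,0,0,-131],[0,-2.4,12,-2,0,0,-140],[0,-2.4,13,-2,0,0,-148],[0,-2.4,15,-1,0,0,-155],[0,-2.4,15.6,0,0,0,-159],[0,-2.4,15.6,0.8,0,0,-159]]

```text
t: 62.08
tool_pos: [0.5128, -0.3302, 0.2466]
tool_rot: [-0.267, -3.129, -0.004]
contact_force: [-0.3, 0.3, -3.9]
opening: 0.0624
```

```bash
python3 - <<'E'
from pl import *
b=np.radians(170.26)
M=np.c_[[np.cos(b),np.sin(b),0],[np.sin(b),-np.cos(b),0],[0,0,-1]]
o=ctrl.get_obs();print(o["t"],o["tool_pos"],o["opening"],o["contact_force"],o["q"])
for z in (.25,.13,.091): go((.5139,-.3308,z),o=o,rot=R.from_matrix(M))
E
```

```text
62.075 [ 0.51280752 -0.33020749  0.24662775] 0.06243798104837971 [-0.26376765  0.30016038 -3.92982674] [-6.94849170e-01 -4.73116124e-03  1.59337396e+00  1.56214556e-03
  1.55533629e+00 -2.09533220e+00]
shift [-0.12 -0.04 -0.34] turn [ 0.15 -0.07 -0.02] alt [ 0.1 -0.1 -0. ]
shift [-0.13 -0.07 11.66] turn [ 0.15 -0.07 -0.02] alt [ 0.1 -0.1 -0. ]
shift [-0.14 -0.08 15.56] turn [ 0.15 -0.07 -0.02] alt [ 0.1 -0.1 -0. ]
```

play_rows:
  motion:
    - [[0,-0.1,0,3,0.1,0,0],[0,-0.1,0,7,0.1,0,0],[0,-0.1,-0.1,10,0.1,0,0],[0,-0.1,-0.1,11.7,0.1,0,0],[0,-0.1,-0.1,11.7,0.1,0,0],[0,-0.1,-0.1,11.7,0.1,0,0]]

```text
t: 62.82
tool_pos: [0.5144, -0.3316, 0.1313]
tool_rot: [0.267, 3.129, -0.001]
contact_force: [0.4, 0.2, -3.7]
opening: 0.0624
```

```bash
python3 - <<'E'
from pl import *
b=np.radians(170.26)
M=np.c_[[np.cos(b),np.sin(b),0],[np.sin(b),-np.cos(b),0],[0,0,-1]]
o=ctrl.get_obs();print(o["t"],o["tool_pos"],o["opening"],o["contact_force"])
for z in (.091,): go((.5139,-.3308,z),o=o,rot=R.from_matrix(M))
E
```

```text
62.825 [ 0.51440656 -0.33157872  0.13128017] 0.06237127715223043 [ 0.36320926  0.19614463 -3.72365385]
shift [0.07 0.07 4.03] turn [-0.03  0.06 -0.03] alt [-0.   0.1 -0. ]
```

play_rows:
  motion:
    - [[0,0,0.1,1,0,0,0],[0,0,0.1,2,0,0,0],[0,0,0.1,3,0,0,0],[0,0,0.1,3.4,0,0,0],[0,0,0.1,3.4,0,0,0]]

```text
t: 63.45
tool_pos: [0.5143, -0.3304, 0.0965]
tool_rot: [-0.267, -3.13, -0.0]
contact_force: [0.1, 0.6, -4.1]
opening: 0.0625
```

play_rows:
  motion:
    - [[0,0,0,0.2,0,0,0],[0,0,0,0.4,0,0,0],[0,0,0,0.5,0,0,0],[0,0,0,0.6,0,0,0],[0,0,0,0.6,0,0,0]]

```text
t: 64.08
tool_pos: [0.5147, -0.3306, 0.0919]
tool_rot: [0.267, 3.129, -0.001]
contact_force: [-2.1, 2.8, 4.8]
opening: 0.0625
```

play_rows:
  motion:
    - [[0,0,0,0.1,0,0,0],[0,0,0,0.15,0,0,0],[-0.4,0,0,0.15,0,0,0],[-0.6,0,0,0.1,0,0,0],[-0.8,0,0,0,0,0,0],[-0.9,0,0,0,0,0,0],[-0.9,0,0,-2,0,0,0],[-0.9,0,0,-6,0,0,0],[-1,0,0,-11,0,0,0],[-1,0,0,-15,0,0,0],[-1,0,0,-15,0,0,0],[-1,0,0,-15,0,0,0]]

```text
t: 65.58
tool_pos: [0.5146, -0.3306, 0.2423]
tool_rot: [0.267, 3.129, -0.001]
contact_force: [-0.4, 0.8, -1.0]
opening: 0.0855
```

```bash
python3 - <<'E'
from pl import *
o=ctrl.get_obs();print(o["t"],o["tool_pos"],o["opening"],o["contact_force"])
w=grab("wrist","w44");g=cv2.cvtColor(w["color"],cv2.COLOR_RGB2GRAY)
p=proj(w,(.5106,-.3305,.146));print(p)
r=int(p[1]);print(g[r,200:365]);
a=np.radians(-9.74);u=np.array([np.cos(a),np.sin(a)]);v=np.array([-u[1],u[0]])
print([proj(w,(*(np.array([.5106,-.3305])+u*sx*.067+v*sy*.032),.146)).round(0).tolist() for sx in(1,-1) for sy in (1,-1)])
for th in (110,140):
  for z in (.118,.146,.149): rim(w,(225,80,340,300),z=z,th=th)
hsv=cv2.cvtColor(w["color"],cv2.COLOR_RGB2HSV)
m=((hsv[...,0]>12)&(hsv[...,0]<32)&(hsv[...,1]>100)&(hsv[...,2]>110)).astype(np.uint8);m[:100]=0;m[300:]=0;m[:,:230]=0;m[:,335:]=0
n,l,st,c=cv2.connectedComponentsWithStats(m)
print([(st[i,4],c[i].round(0),onz(w,c[i],.105).round(3)) for i in range(1,n) if st[i,4]>30])
E
```

```text
65.575 [ 0.51456044 -0.33057161  0.24234653] 0.08550290365335696 [-0.41438204  0.79939016 -0.9887537 ]
[280.16654263 200.21390026]
[ 46  49  46  45  46  47  48  47  48  49  46  47  48  45  48  46  44  47
  47  46  48  45  48  46  50  45  46  47  46  47  45  47  45  44  47  46
  47  48  48  46  46  50  47  48  47  45  85 191 253 255 238 171 157 223
 250 251 250 234 183 149 145 134 130 126 142 198 242 247 248 246 241 233
 231 239 246 248 249 249 249 250 249 249 249 249 249 249 248 246 241 231
 233 241 247 248 246 243 217 159 129 143 158 168 165 174 213 248 253 253
 253 236 175 168 231 254 253 192  85  41  44  46  46  45  44  44  45  45
  47  46  46  46  43  45  46  46  44  46  44  46  45  42  45  43  46  49
  46  46  48  44  44  47  48  46  47  45  45  46  46  47  49  48  48  48
  49  46  45]
[[312.0, 265.0], [249.0, 265.0], [316.0, 127.0], [244.0, 127.0]]
rim ctr [ 0.519  -0.3311] [0.0728 0.1503] ang 80.35
rim ctr [ 0.5122 -0.3299] [0.066  0.1362] ang 80.35
rim ctr [ 0.5114 -0.3297] [0.0653 0.1347] ang 80.35
rim ctr [ 0.519  -0.3311] [0.0723 0.1503] ang 80.35
rim ctr [ 0.5122 -0.3298] [0.0655 0.1362] ang 80.35
rim ctr [ 0.5114 -0.3297] [0.0648 0.1347] ang 80.35
[(np.int32(307), array([280., 163.]), array([ 0.481, -0.325,  0.105])), (np.int32(43), array([283., 196.]), array([ 0.516, -0.329,  0.105]))]
```

play_rows:
  motion:
    - [[-1,0,0,-5,0,0,0],[-1,0,0,-9,0,0,0],[-1,0,0,-9,0,0,0],[-1,0,0,-9,0,0,0],[-1,0,0,-9,0,0,0],[-1,0,0,-9,0,0,0]]

```text
t: 66.38
tool_pos: [0.5137, -0.3299, 0.3291]
tool_rot: [-0.267, -3.128, -0.003]
contact_force: [-0.1, 0.0, -0.2]
opening: 0.0854
```

```bash
python3 - <<'E'
from pl import *
e0=load("e35")["color"].astype(int);e=grab("side","e45");e1=e["color"].astype(int)
d=np.abs(e1-e0).max(2);print("hook region diff (side)",d[185:235,332:350].mean(),(d[185:235,332:350]>40).sum())
print("before-hook ref vs empty hook",np.abs(e0-load("e12")["color"].astype(int)).max(2)[185:235,332:350].mean())
s=grab("scene","s45");s1=s["color"].astype(int);ds=np.abs(s1-load("s39")["color"].astype(int)).max(2)
print("scene hook diff",ds[145:225,205:245].mean(),(ds[145:225,205:245]>40).sum())
print("spool",ds[245:270,208:235].max())
w=grab("wrist","w45")
for z in (.146,): rim(w,(230,80,340,300),z=z,th=140)
# side silhouette of pile: column scan at centre
g=cv2.cvtColor(e["color"],cv2.COLOR_RGB2GRAY)
for z,n in ((.146,"top"),(0,"bottom")): print(n,proj(e,(.5112,-.3305-.032*(z>0)-.02*(z==0),z)))
c=int(proj(e,(.5112,-.36,.1))[0]);print(g[250:370,c])
o=ctrl.get_obs();print(o["t"],o["tool_pos"],o["contact_force"])
E
```

```text
hook region diff (side) 6.443333333333333 64
before-hook ref vs empty hook 43.57666666666667
scene hook diff 16.44 241
spool 84
rim ctr [ 0.5118 -0.3299] [0.0659 0.1361] ang 80.31
top [296.39000528 288.01243618]
bottom [294.26186918 329.34632393]
[ 85  86  86  86  86  86  86  85  85  85  85  84  84  84  83  83  83  83
  83  82 124 146 143 138 138 138 138 137 138 153 157 148 146 147 147 147
 147 169 156 137 137 136 137 136 136 136 132 130 131 130 130 130 126 151
 147 135 136 135 134 135 135 135 137 135 133 133 133 132 132 132 130 127
 127 126 126 126 126 126 125  93  59  59  59  60  62  60  61  61  60  60
  59  59  58  58  57  58  57  57  57  56  56  55  56  55  55  55  55  54
  54  54  54  52  52  51  52  54  54  54  54  54]
66.525 [ 0.51400978 -0.33012457  0.3303759 ] [ 0.6420558   0.03040991 -0.3541023 ]
```

```bash
python3 - <<'E'
from pl import *
def cen(d,box,f):
    x0,y0,x1,y1=box;im=d["color"][y0:y1,x0:x1];h=cv2.cvtColor(im,cv2.COLOR_RGB2HSV);m=f(h,im);ys,xs=np.where(m);return len(xs),(xs.mean()+x0).round(2),(ys.mean()+y0).round(2)
org=lambda h,im:(h[...,0]>5)&(h[...,0]<20)&(h[...,1]>150)&(h[...,2]>120)
for n in ("scene","s35","s39","s45"): print(n,"spool",cen(load(n),(200,240,240,275),org))
for n in ("e35","e39","e45"):
    g=cv2.cvtColor(load(n)["color"],cv2.COLOR_RGB2GRAY).astype(int)
    print(n,[ "".join("#" if v>165 else "." for v in g[r,325:360]) for r in (192,200,206)], "".join("#" if v>140 else "." for v in g[215,325:360]))
    print(g[200,330:352])
for n in ("s35","s39","s45"):
    g=cv2.cvtColor(load(n)["color"],cv2.COLOR_RGB2GRAY).astype(int)
    print(n,g[162,212:240],g[180,212:240])
E
```

```text
scene spool (57, np.float64(220.75), np.float64(256.65))
s35 spool (59, np.float64(220.86), np.float64(256.66))
s39 spool (62, np.float64(220.85), np.float64(256.79))
s45 spool (58, np.float64(220.78), np.float64(256.71))
e35 ['##...........########..............', '############..#########............', '#########################.###......'] ............#########...####.......
[252 252 252 252 248 236 192 143 142 191 206 200 202 207 209 206 195 167
 147 126 109 124]
e39 ['##...........#########.............', '#######################............', '#########################.###......'] ...........##########...####.......
[252 252 252 252 248 236 198 192 210 210 206 200 202 207 212 208 196 167
 147 127 110 124]
e45 ['##...........#########.............', '#######################............', '#########################.###......'] ............#########...####.......
[252 252 252 252 248 236 197 191 210 211 206 200 202 208 212 208 196 168
 147 127 110 124]
s35 [ 31  30  29  29  82 117 134 149 148 156 151 152 133 134 134 133 134 135
 135 135 134 133  57  31  30  29  29  29] [ 29  28  29  31  30  29  66 115 132 152 146 131 148 149 133 133 133 133
 133 133 133 131 133  80  34  29  31  39]
s39 [ 41  40  40  40  89 125 147 171 169 200 180 175 222 221 221 220 221 222
 222 222 221 221  80  34  32  31  31  31] [ 30  39  40  40  40  39  75 123 146 172 166 160 172 212 219 220 220 220
 221 147 142 197 219 119  40  31  31  42]
s45 [ 37  38  38  38  84 118 138 161 159 188 170 164 213 213 212 210 212 214
 214 214 212 211  76  32  29  31  29  29] [ 29  37  38  37  37  36  71 116 136 159 154 132 149 150 134 133 134 188
 137 134 133 185 191 103  35  30  30  40]
```

```bash
python3 -c "
from station import ctrl
print(ctrl.finish_job())"
```

```text
the job is handed in; nothing more can be done
None
```

I hung the three plates on the hook in order (long, mid, short) and built the pile: slotted tote nested in the empty one, bush tote turned end for end and stacked on top. I handed it in at about 66 s; no verdict is reported.

**Hook:** in the last picture the plates were hanging tight together against the collar. The final side-camera comparison shows no movement since.

**Pile:**

| Tote | Contact at tool height | Expected | Rim position and height from wrist camera |
|---|---|---|---|
| Slotted (nested) | 40.6 mm | 40.5 mm | about (0.510, -0.331), z about 0.10 |
| Bush (stacked) | 91.9 mm | 91 mm | about (0.512, -0.330), z about 0.146 |

Brass colour still shows inside the top tote. The spool has not moved. I did not check the pen separately. At hand-in the gripper was clear of everything.

**What went wrong or disagreed:**
- The first two grasps of the long plate missed. They only rocked it in its slot and tilted it.
- The fingertips sat about 29 mm (shut) to 43 mm (open) behind the stated tool point, so I corrected the grasp heights from the images.
- The mid plate was first released short of the long one. I regripped it and pushed it home.
- The empty tote had been knocked a few centimetres, so I measured it again before nesting.
- The picture limit ran out before nesting, so everything after that was checked by numbers from the images and by contact force only.

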